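# Disinfect the fallen spray bottles

### The arm

A 6-joint arm with a two-finger parallel gripper is mounted at the origin on a cart in front of the work surface, level with it; the furniture and walls round the work are solid. World frame = base frame: x ahead of the robot, y to its left, z up, the work surface at z = 0. Lengths are in m, angles in rad, forces in N, time in s.
With the tool pointing down it reaches from about 0.3 to 0.775 m from the base axis. Payload 14.6 kg.
Tool frame: the origin (TCP) lies midway between the tips of the shut fingers; the grasp point (between the pads) lies 19 mm behind it (robot.hold_point_z is the distance from the TCP to the grasp point, in m); z points along the fingers, y is the direction in which the jaws open and shut (so a half turn about z gives the same grasp; the last joint's range is limited). The gripper opens to 85 mm and grips with 20 to 120 N. Pads are 22 mm wide; open, the fingers measure 114 mm over their backs; the gripper's body (76 mm by 85 mm) begins 54 mm behind the grasp point. The pads swing forward as they close: fully open they stand 13 mm farther back than shut.
Start: joints at [1.115, 0.3, 1.521, -0, 1.321, -0.067], TCP at [0.208, 0.509, 0.231] pointing down, gripper open.
Joint ranges: [-3.03, 3.03], [-0.79, 2.21], [0.23, 2.52], [-1.04, 4.18], [0, 3.07], [-2.55, 2.55]. Speed limits (rad/s): [2.22, 2.22, 2.57, 3.14, 3.14, 3.14].

### API

Orientations are given as a 3x3 rotation matrix whose columns are the frame's x, y, z axes.
In Python, from bench import robot, eyes, workorder gives the robot as it stands. The module is installed in compiled form; this text tells all that it offers.
- The arm moves only by the tool move_arm, never from a script. Its argument "moves" is text: rows parted by semicolons, each of 7 numbers parted by spaces: the turn, a rotation vector about the tool's x, y, z in rad, then the shift along the tool's x, y, z in m, then the finger opening in m, from 0 to 0.0854. In form: ax ay az dx dy dz grip; .... A call has 1 to 12 rows; each row shifts and turns the pose as measured when the row begins, along the tool's axes as they then stand; what a row does not reach is not made up. A row lasts 1/12 s, in which the tool goes at most 41.7 mm and 7.16 degrees, less where a joint would pass 70% of its speed; a pose out of reach is approached as far as the arm can. A call with a gripper value outside its range is refused whole. The fingers move at their own pace and stop on an object; "squeeze" is the grip in N (left out, the last holds). Time passes only in rows, so rows that do not move let the fingers close. It gives the time, the measured TCP pose, the force and the opening at its end, in the units of the state.
- robot.sense(): the state, without advancing time (a new reading comes with each control period).
- eyes.capture(name): name is "scene" or "top" or "wrist"; returns the picture (384x512x3 uint8, red, green, blue); there is no depth.
- eyes.get_calibration(name): a dict with "fx", "fy", "cx", "cy" (pixels), "rvec" (rotation vector, rad) and "tvec" (3), from world to camera coordinates, as OpenCV has them; the wrist camera has in their place "mount" (4x4, takes a point from camera to tool coordinates, whose origin is the TCP and whose axes are the flange's). Camera axes: x right, y down, z forward; pixel columns grow to the right and rows downward; lengths in m; the calibration is good to about 2 mm. A picture is of the moment at which its call begins: read the wrist's pose just before it. get_calibration takes no time and is no camera call.
- workorder.close_job(): hands the job in, once; it reports no verdict.
The state is a dict: "clock": time; "q": joint angles; "joint_velocities": joint speeds; "effort": joint torques, N m; "position": TCP position; "ee_rot": TCP orientation; "ft_force": force on the tool from outside, world axes, zero at the start; "ft_torque": the same for the moment, N m; "finger_gap": finger opening in m.
Only numpy, scipy, OpenCV 4.12 (cv2) and the standard library are available. Lean on these libraries where they do the work, as an engineer would, in place of code of your own. Each camera call takes 0.05 s, during which the arm holds its last target.

### The job

Stand every fallen spray bottle upright on the glass plate of the white lamp station. When all of them stand there, slide the blue dust cover aside, press the green start button fully down and slide the cover all the way back over it; only then move the bottles across so that all of them stand upright in the blue tray. Leave the other things on the table where they are.

Things in the scene. Friction and masses are not known exactly. Their poses are not given: they have to be found in the camera images.
- spray_1: pump-spray bottle, white with a blue band and blue pump head: round body 44 mm across, 104 mm tall, then neck and head (24, then 18 mm across) up to 136 mm; 120 g. Origin: centre of its base; z axis from base to head. Starts lying on the table, head roughly away from the robot, origin 22 mm up; rolls if pushed; weight low in it. None if absent
- spray_2: pump-spray bottle, white with a blue band and blue pump head: round body 44 mm across, 104 mm tall, then neck and head (24, then 18 mm across) up to 136 mm; 120 g. Origin: centre of its base; z axis from base to head. Starts lying on the table, head roughly away from the robot, origin 22 mm up; rolls if pushed; weight low in it. None if absent
- spray_3: pump-spray bottle, white with a blue band and blue pump head: round body 44 mm across, 104 mm tall, then neck and head (24, then 18 mm across) up to 136 mm; 120 g. Origin: centre of its base; z axis from base to head. Starts lying on the table, head roughly away from the robot, origin 22 mm up; rolls if pushed; weight low in it. None if absent
- station: white lamp station, fixed. Origin on the table under the middle of its glass plate, z up. Plate 104 mm (x) by 288 mm (y), top 22 mm above the table, rings for three bottles at y = -95, 0, 95 mm; rail 40 mm high along its far edge (x 58 to 70 mm). Control panel on the -x side (towards the robot): 94 by 240 mm, centred at x = -125 mm, top 30 mm high. Trades places with the tray between starts
- cover (a joint): dark blue sliding dust cover on the panel; 0 = closed over the button, slides along the station's +y to 0.075 m = fully open; stays where it is left, 1.2 N of friction. 76 mm (x) by 62 mm (y), roof 60 mm above the table. Starts up to 15 mm ajar
- cover_grip (a point): point to hold on the cover: in the upright rib on its roof, 74 mm above the table. The rib is 44 mm long (station x), 12 mm thick (station y) and stands from 60 to 82 mm above the table; axes as the station's
- start_button (a joint): travel of the spring start button: 0 = up, 0.006 m = fully down, which takes about 5 N; springs back
- start_button_top (a point): centre of the top of the round green button (28 mm across), 52 mm above the table when up, under the closed cover; it is pressed straight down. At station x = -125, y = -70 mm
- tray: blue supply tray, fixed. Origin on the table under its middle, z up; 130 mm (x) by 310 mm (y) outside, floor 10 mm above the table, rim 20 mm above the table and 5 mm thick; white rings on the floor at y = -95, 0, 95 mm
- tourniquet: bystander: rolled blue tourniquet, 62x46x24 mm, origin at the centre of its underside
- swab_stack: bystander: stack of white gauze swabs, 46x60x28 mm, origin at the centre of its underside
- ointment_bottle: bystander: small white bottle, 30 mm across, 55 mm tall, origin at the centre of its underside

How it is judged:
On the way, in this order (a step that is already met when the one before it is completed fails the run):
1. every spray bottle stands upright on the glass plate, let go (x of spray_1 in the frame of station between -0.052 and 0.052 m and y of spray_1 in the frame of station between -0.145 and 0.145 m and z of spray_1 in the frame of station between 0.018 and 0.026 m and angle between each of spray_1, spray_2, spray_3's own z axis and vertical below 0.1 rad and linear speed of each of spray_1, spray_2, spray_3 below 0.03 m/s and x of spray_2 in the frame of station between -0.052 and 0.052 m and y of spray_2 in the frame of station between -0.145 and 0.145 m and z of spray_2 in the frame of station between 0.018 and 0.026 m and x of spray_3 in the frame of station between -0.052 and 0.052 m and y of spray_3 in the frame of station between -0.145 and 0.145 m and z of spray_3 in the frame of station between 0.018 and 0.026 m and contact force between each of spray_1, spray_2, spray_3 and the fingers below 0.2 N), for 0.2 s.
2. the start button is pressed down, the cover aside and all bottles on the plate (value of joint start_button above 0.0045 m and value of joint cover above 0.045 m and x of spray_1 in the frame of station between -0.052 and 0.052 m and y of spray_1 in the frame of station between -0.145 and 0.145 m and z of spray_1 in the frame of station between 0.018 and 0.026 m and angle between each of spray_1, spray_2, spray_3's own z axis and vertical below 0.1 rad and linear speed of each of spray_1, spray_2, spray_3 below 0.03 m/s and x of spray_2 in the frame of station between -0.052 and 0.052 m and y of spray_2 in the frame of station between -0.145 and 0.145 m and z of spray_2 in the frame of station between 0.018 and 0.026 m and x of spray_3 in the frame of station between -0.052 and 0.052 m and y of spray_3 in the frame of station between -0.145 and 0.145 m and z of spray_3 in the frame of station between 0.018 and 0.026 m), for 0.05 s.
3. the cover is slid back over the button before any bottle stands in the tray (value of joint cover below 0.006 m and (x of spray_1 in the frame of tray below -0.065 m or x of spray_1 in the frame of tray above 0.065 m or y of spray_1 in the frame of tray below -0.155 m or y of spray_1 in the frame of tray above 0.155 m or angle between spray_1's own z axis and vertical above 0.5 rad) and (x of spray_2 in the frame of tray below -0.065 m or x of spray_2 in the frame of tray above 0.065 m or y of spray_2 in the frame of tray below -0.155 m or y of spray_2 in the frame of tray above 0.155 m or angle between spray_2's own z axis and vertical above 0.5 rad) and (x of spray_3 in the frame of tray below -0.065 m or x of spray_3 in the frame of tray above 0.065 m or y of spray_3 in the frame of tray below -0.155 m or y of spray_3 in the frame of tray above 0.155 m or angle between spray_3's own z axis and vertical above 0.5 rad)), for 0.2 s.
At the end, for the whole second after the job is handed in: every spray bottle stands upright (within 0.1 rad) and still on the floor of the blue tray, its base centre inside the rim, and the cover is closed over the button to within 6 mm (x of spray_1 in the frame of tray between -0.062 and 0.062 m and y of spray_1 in the frame of tray between -0.152 and 0.152 m and z of spray_1 in the frame of tray between 0.006 and 0.014 m and angle between each of spray_1, spray_2, spray_3's own z axis and vertical below 0.1 rad and linear speed of each of spray_1, spray_2, spray_3 below 0.03 m/s and x of spray_2 in the frame of tray between -0.062 and 0.062 m and y of spray_2 in the frame of tray between -0.152 and 0.152 m and z of spray_2 in the frame of tray between 0.006 and 0.014 m and x of spray_3 in the frame of tray between -0.062 and 0.062 m and y of spray_3 in the frame of tray between -0.152 and 0.152 m and z of spray_3 in the frame of tray between 0.006 and 0.014 m and value of joint cover below 0.006 m and value of joint start_button below 0.002 m); the robot touches nothing.
It fails at once if a bystander is pushed more than 5 cm or knocked over (distance of any of tourniquet, swab_stack, ointment_bottle from where it was at the start of the episode above 0.05 m or angle between any of tourniquet, swab_stack, ointment_bottle's own z axis and vertical above 0.6 rad).
Of spray_1, spray_2, spray_3 only 2 to 3 are there at a start; the rules pass over those that are not, and their reading is None.
At some moment in a run one of spray_1, spray_2, spray_3 may be knocked a few centimetres aside while the robot is not near it.
Once in a run the grip may slacken for a moment while it holds something.
It also fails if it takes over 210 s, if anything falls off the work surface, if the arm or the gripper's body presses on something with over 40 N, if the wrist force passes 120 N, or if a joint passes its speed limit or range.

## Working session

There is one attempt and no reset: what is moved stays moved. The work goes in short steps, Python scripts to look and compute and a tool call to move; the robot and the scene stay as the last step left them, time stands still between calls to the robot, and variables do not carry over. Pictures are saved under pics/ and viewed, and the job is handed in when it is done.

Besides the shell and the picture viewer there is one more tool, called after "Call:" by a JSON object that holds its "api" and its "payload". move_arm: Moves the arm, as the interface text tells. Its arguments: {"type":"object","properties":{"moves":{"type":"string"},"squeeze":{"type":"number"}},"required":["moves"]}

```bash
mkdir -p pics; ls; python3 - <<'E'
from bench import robot, eyes, workorder
import cv2
print(robot.sense()); print(robot.hold_point_z)
for n in ["scene","top","wrist"]:
    im=eyes.capture(n); cv2.imwrite(f"pics/{n}0.png",im[:,:,::-1]); print(n,eyes.get_calibration(n))
E
```

```text
pics
{'clock': 0.0, 'q': array([ 1.11538530e+00,  3.00477150e-01,  1.52158928e+00,  4.47857125e-05,
        1.32070492e+00, -6.66092074e-02]), 'joint_velocities': array([-0.0005941 ,  0.00046264, -0.00076681, -0.00101861, -0.00090256,
        0.00020448]), 'effort': array([ 8.61826738e-04, -5.43486285e+01, -3.61810899e+01, -3.60669037e-05,
        3.78240715e-03,  3.39703365e-05]), 'position': array([0.20838706, 0.50873789, 0.23071453]), 'ee_rot': array([[-9.25359683e-01,  3.79089892e-01, -5.57396470e-04],
       [ 3.79090283e-01,  9.25359107e-01, -1.03947623e-03],
       [ 1.21736967e-04, -1.17319298e-03, -9.99999304e-01]]), 'ft_force': array([-0.30597723,  0.26778298, -0.19239014]), 'ft_torque': array([0.0235758 , 0.03124672, 0.034116  ]), 'finger_gap': 0.08526027270315756}
0.0187
scene {'fx': 445.3214846922594, 'fy': 445.3214846922594, 'cx': 256.26998282011, 'cy': 191.7900728087072, 'rvec': array([ 1.90074546, -0.70081383,  0.46962314]), 'tvec': array([-0.45971379,  0.21506805,  0.84922049])}
top {'fx': 415.96494979016444, 'fy': 415.96494979016444, 'cx': 266.73343342829867, 'cy': 190.98637056183068, 'rvec': array([ 2.1089326 , -2.16705502,  0.16282321]), 'tvec': array([0.01530228, 0.58853692, 1.16644242])}
wrist {'fx': 320.7539464621066, 'fy': 320.7539464621066, 'cx': 261.6539814474842, 'cy': 190.3420335600549, 'mount': array([[-3.14464657e-04, -9.45365367e-01, -3.26012613e-01,
         8.25933539e-02],
       [ 9.99999937e-01, -3.50877024e-04,  5.28885988e-05,
         7.26928537e-04],
       [-1.64389385e-04, -3.26012575e-01,  9.45365418e-01,
        -1.44154600e-01],
       [ 0.00000000e+00,  0.00000000e+00,  0.00000000e+00,
         1.00000000e+00]])}
```

Three bottles lie in a row in front of the tray (top view at about px (295,242), (337,235), (378,238)), heads away from the robot. The station is on the left at (205,190), with the cover at (228,217). Next I'll write helpers and take measurements.

```bash
cat > h.py <<'E'
import numpy as np, cv2
from bench import robot, eyes, workorder
def cal(n):
    c=eyes.get_calibration(n); K=np.array([[c['fx'],0,c['cx']],[0,c['fy'],c['cy']],[0,0,1]])
    if 'mount' in c:
        s=robot.sense(); T=np.eye(4); T[:3,:3]=s['ee_rot']; T[:3,3]=s['position']
        W=np.linalg.inv(T@c['mount']); return K,W[:3,:3],W[:3,3]
    return K,cv2.Rodrigues(c['rvec'])[0],np.asarray(c['tvec'])
def ray(C,uv):
    K,R,t=C; o=-R.T@t; d=R.T@np.linalg.inv(K)@np.array([uv[0],uv[1],1.]); return o,d/np.linalg.norm(d)
def plane(C,uv,z):
    o,d=ray(C,uv); return o+d*(z-o[2])/d[2]
def proj(C,p):
    K,R,t=C; v=K@(R@np.asarray(p,float)+t); return v[:2]/v[2]
def tri(C1,u1,C2,u2):
    o1,d1=ray(C1,u1); o2,d2=ray(C2,u2)
    s=np.linalg.lstsq(np.c_[d1,-d2],o2-o1,rcond=None)[0]
    a=o1+s[0]*d1; b=o2+s[1]*d2; return (a+b)/2,np.linalg.norm(a-b)
def shot(n,name):
    C=cal(n); im=eyes.capture(n); cv2.imwrite(f'pics/{name}.png',im[:,:,::-1]); return C,im
def masks(im):
    h=cv2.cvtColor(im,cv2.COLOR_RGB2HSV); return h
E
python3 - <<'E'
import cv2
im=cv2.imread('pics/top0.png')
cv2.imwrite('pics/topc.png',cv2.resize(im[145:275,140:400],None,fx=3,fy=3,interpolation=cv2.INTER_CUBIC))
im=cv2.imread('pics/scene0.png')
cv2.imwrite('pics/scc.png',cv2.resize(im[150:315,140:390],None,fx=3.2,fy=3.2,interpolation=cv2.INTER_CUBIC))
from h import *
for n in('top','scene'):
    C=cal(n); print(n,-C[1].T@C[2])
E
```

```text
top [ 0.40007387 -0.00320356  1.24383617]
scene [-0.10731056 -0.81460185  0.55106692]
```

```bash
python3 - <<'E'
from h import *
P={}
for n in('top','scene'):
    C=cal(n); im=cv2.imread(f'pics/{n}0.png')[:,:,::-1].copy()
    h=cv2.cvtColor(im,cv2.COLOR_RGB2HSV)
    m=cv2.inRange(h,(100,90,30),(125,255,255))
    nn,l,st,ce=cv2.connectedComponentsWithStats(m)
    print(n)
    for i in range(1,nn):
        if st[i,4]>=12: print('  blue',ce[i].round(1),st[i])
    # rings purple
    m=cv2.inRange(h,(125,25,40),(150,255,255))
    nn,l,st,ce=cv2.connectedComponentsWithStats(cv2.dilate(m,np.ones((3,3))))
    for i in range(1,nn):
        if st[i,4]>=25: print('  purple',ce[i].round(1),st[i])
E
```

```text
top
  blue [472.   55.7] [463  51  19  11  25]
  blue [198.5  97.3] [194  89  11  17  23]
  blue [233.5  95. ] [230  94   8   3  24]
  blue [302.8 127.6] [297 121  13  15 103]
  blue [330.7 183.2] [ 279  161  105   45 3239]
  blue [362.  182.1] [355 175  16  16 196]
  blue [298.7 184.2] [291 177  16  16 201]
  blue [330.4 183. ] [323 176  16  15 196]
  blue [225.9 218.2] [215 205  23  27 523]
  blue [334.  216.4] [331 212   7   9  35]
  blue [377.1 220.5] [375 216   6   9  35]
  blue [299.4 224.1] [296 219   7  10  37]
  blue [337.8 232. ] [335 231   7   3  20]
  blue [378.1 236.5] [372 236  13   2  24]
  blue [297.5 240.4] [294 239   8   4  21]
  purple [319.6  70.3] [317  67   6   8  28]
  purple [198.9 160.9] [153 154  93  15 433]
  purple [233.1 176.3] [222 165  23  23 292]
  purple [201.7 180.5] [191 169  23  23 288]
  purple [170.1 184.7] [159 174  23  22 289]
  purple [275.1 339.4] [272 336   7   8  33]
scene
  blue [379.5  90.3] [334  78  88  31 654]
  blue [387.4 108.9] [384 104   8  11  32]
  blue [394.6 113.6] [393 108   4  11  15]
  blue [402.4 113.4] [397 109  11   9  33
[... 262 characters left out ...]
blue [304.3 175.4] [302 174   6   4  15]
  blue [199.1 191.2] [184 181  33  22 371]
  blue [332.3 203.9] [324 199  15  13 107]
  blue [312.5 240.5] [ 249  207  128   73 3469]
  blue [226.9 233.9] [224 229   6  11  36]
  blue [244.7 232.6] [240 230  11   8  58]
  blue [267.9 250.6] [263 246   9  11  35]
  blue [339.2 252.7] [329 248  21  11 176]
  blue [304. 279.] [298 273  11  14  46]
  purple [354.  82.] [352  78   5   9  27]
  purple [371.4  86.3] [363  82  16  10  87]
  purple [234.8 175.2] [203 162  64  27 398]
  purple [232.8 191.6] [231 188   5   8  31]
  purple [ 69.6 363.8] [ 63 361  14   6  51]
  purple [ 94.8 365.3] [ 92 363   7   6  25]
  purple [ 57.8 376.8] [ 52 370  11  14  45]
```

```bash
python3 - <<'E'
from h import *
T=cal('top');S=cal('scene')
def sc(x,y): return (x/3.2+140-.35,y/3.2+150-.35)
def tp(x,y): return (x/3+140-.33,y/3+145-.33)
for nm,a,b in [('st-',(233.1,176.3),sc(326,133)),('st0',(201.7,180.5),sc(254,104)),('st+',(170.1,184.7),sc(189,77)),
 ('tr-',(362,182.1),sc(639,330)),('tr0',(330.4,183),sc(540,279)),('tr+',(298.7,184.2),sc(452,233)),
 ('rib',tp(257,218),sc(193,113)),
 ('b1head',(299.4,224.1),(244.7,232.6)),('b1band',(296.5,240.4),(226.9,233.9)),
 ('b2head',(334,216.4),sc(456,303)),('b2band',(336,232.3),(267.9,250.6)),
 ('b3head',(377.1,220.5),sc(573,391)),('b3band',(378.1,236.5),(304,279))]:
    p,e=tri(T,a,S,b); print(nm,p.round(4),'gap',round(e,4),'plane22',plane(T,a,.022)[:2].round(4),'10',plane(T,a,.010)[:2].round(4),'80',plane(T,a,.082)[:2].round(4))
# bases top: crop px
for nm,b,hd in [('b1',(455,357),(480,238)),('b2',(590,336),(583,212)),('b3',(716,347),(711,222))]:
    print(nm,plane(T,tp(*b),.022)[:2].round(4),plane(T,tp(*hd),.022)[:2].round(4))
E
```

```text
st- [0.6393 0.0995 0.0203] gap 0.002 plane22 [0.6398 0.0987] 10 [0.6421 0.0998] 80 [0.628  0.0937]
st0 [0.6287 0.1938 0.0206] gap 0.0028 plane22 [0.6296 0.1928] 10 [0.6319 0.1947] 80 [0.6183 0.1832]
st+ [0.6186 0.288  0.0213] gap 0.0024 plane22 [0.6195 0.2872] 10 [0.6217 0.2901] 80 [0.6087 0.2729]
tr- [ 0.6127 -0.2871  0.0083] gap 0.003 plane22 [ 0.6115 -0.2851] 10 [ 0.6135 -0.2879] 80 [ 0.6011 -0.2712]
tr0 [ 0.6124 -0.1918  0.0079] gap 0.0037 plane22 [ 0.6114 -0.1909] 10 [ 0.6134 -0.1928] 80 [ 0.601  -0.1817]
tr+ [ 0.6113 -0.0963  0.0083] gap 0.0036 plane22 [ 0.6104 -0.0964] 10 [ 0.6124 -0.0973] 80 [ 0.6    -0.0918]
rib [0.5113 0.1196 0.0684] gap 0.0039 plane22 [0.5173 0.1234] 10 [0.5185 0.1246] 80 [0.5116 0.1171]
b1head [ 0.4911 -0.0936  0.0204] gap 0.0013 plane22 [ 0.4915 -0.0939] 10 [ 0.4924 -0.0948] 80 [ 0.487  -0.0894]
b1band [ 0.4442 -0.0832  0.0292] gap 0.0005 plane22 [ 0.4442 -0.0836] 10 [ 0.4447 -0.0844] 80 [ 0.4421 -0.0796]
b2head [ 0.5125 -0.197   0.0268] gap 0.004 plane22 [ 0.5114 -0.1965] 10 [ 0.5125 -0.1984] 80 [ 0.5059 -0.187 ]
b2band [ 0.4659 -0.1999  0.0301] gap 0.0042 plane22 [ 0.4646 -0.1999] 10 [ 0.4653 -0.2018] 80 [ 0.4615 -0.1902]
b3head [ 0.4967 -0.3224  0.0253] gap 0.003 plane22 [ 0.4959 -0.3222] 10 [ 0.4968 -0.3253] 80 [ 0.4912 -0.3065]
b3band [ 0.451  -0.3223  0.0281] gap 0.0056 plane22 [ 0.4491 -0.3219] 10 [ 0.4496 -0.3251] 80 [ 0.4467 -0.3063]
b1 [ 0.3778 -0.0661] [ 0.4918 -0.0947]
b2 [ 0.3943 -0.1972] [ 0.5145 -0.1966]
b3 [ 0.3806 -0.3179] [ 0.5013 -0.3213]
```

Call:
{"api": "move_arm", "payload": {"moves": "0 0 0 -0.027 -0.029 0.002 0.0854;0 0 0 -0.027 -0.029 0.002 0.0854;0 0 0 -0.027 -0.029 0.002 0.0854;0 0 0 -0.027 -0.029 0.002 0.0854;0 0 0 -0.027 -0.029 0.002 0.0854;0 0 0 -0.027 -0.029 0.002 0.0854;0 0 0 -0.027 -0.029 0.002 0.0854;0 0 0 -0.027 -0.029 0.002 0.0854;0 0 0 -0.027 -0.029 0.002 0.0854;0 0 0 -0.027 -0.029 0.002 0.0854"}}

```text
clock: 0.98
position: [0.3491, 0.127, 0.2078]
ee_rot: [[-0.929, 0.369, -0.001], [0.369, 0.929, -0.003], [0.0, -0.003, -1.0]]
ft_force: [1.0, 1.1, 1.0]
finger_gap: 0.0853
```

```bash
cat > st.py <<'E'
from h import *
import json
s=robot.sense(); R=s['ee_rot']; p=s['position']
print('t',round(s['clock'],2),'p',p.round(4),'gap',round(s['finger_gap'],4),'F',s['ft_force'].round(1))
print('x',R[:,0].round(3),'y',R[:,1].round(3),'z',R[:,2].round(3),'q',s['q'].round(3))
open('log.jsonl','a').write(json.dumps(dict(q=s['q'].tolist(),p=p.tolist(),R=R.tolist()))+'\n')
E
python3 st.py
```

```text
t 0.98 p [0.3491 0.127  0.2078] gap 0.0853 F [1.  1.1 1. ]
x [-0.929  0.369  0.   ] y [ 0.369  0.929 -0.003] z [-0.001 -0.003 -1.   ] q [ 2.510e-01 -8.600e-02  2.005e+00 -2.000e-03  1.224e+00 -9.410e-01]
```

```bash
cat > plan.py <<'E'
from h import *
from scipy.spatial.transform import Rotation as Ro
def rot(fwd_deg,tilt_deg):
    """fwd yaw of -x_tool; tilt: + = tip toward robot (about +y), down=0, forward-pointing = negative"""
    f=np.array([np.cos(np.radians(fwd_deg)),np.sin(np.radians(fwd_deg)),0]); z=np.array([0,0,-1.])
    x=-f; y=np.cross(z,x); return np.c_[x,y,z]@Ro.from_euler('y',tilt_deg,degrees=True).as_matrix()
def steps(p1,R1,grip,p0=None,R0=None,n=None,show=True):
    s=robot.sense()
    p0=s['position'] if p0 is None else np.asarray(p0); R0=s['ee_rot'] if R0 is None else R0
    p1=np.asarray(p1,float); rv=Ro.from_matrix(R0.T@R1).as_rotvec(); d=p1-p0
    if n is None: n=int(max(np.ceil(np.linalg.norm(d)/.038),np.ceil(np.linalg.norm(rv)/.118),1))
    out=[];R=R0.copy();p=p0.copy()
    for i in range(n):
        last=p1-p; r=Ro.from_matrix(R.T@R1).as_rotvec()/(n-i)
        sh=R.T@(last/(n-i)); r=r.round(3); sh=sh.round(4)
        out.append(' '.join(f'{v:g}' for v in [*(r+0.),*(sh+0.),grip])); p=p+R@sh; R=R@Ro.from_rotvec(r).as_matrix()
    if show:
        for k in range(0,n,12): print(f'[{k}]',';'.join(out[k:k+12]))
    return p,R
E
python3 - <<'E'
from plan import *
print(rot(-21.7,0).round(3))
p,R=steps((.506,-.097,.12),rot(-13.5,40),.0854)
E
```

```text
[[-0.929  0.37   0.   ]
 [ 0.37   0.929  0.   ]
 [ 0.     0.    -1.   ]]
[0] 0.006 0.087 -0.017 -0.0286 -0.0188 0.011 0.0854;0.006 0.087 -0.017 -0.0291 -0.0192 0.0086 0.0854;0.006 0.087 -0.017 -0.0294 -0.0196 0.0062 0.0854;0.006 0.087 -0.017 -0.0295 -0.0201 0.0037 0.0854;0.006 0.087 -0.017 -0.0294 -0.0206 0.0013 0.0854;0.006 0.087 -0.018 -0.029 -0.0211 -0.0011 0.0854;0.006 0.087 -0.017 -0.0285 -0.0216 -0.0035 0.0854;0.005 0.087 -0.018 -0.0276 -0.0221 -0.0057 0.0854
```

Call:
{"api": "move_arm", "payload": {"moves": "0.006 0.087 -0.017 -0.0286 -0.0188 0.011 0.0854;0.006 0.087 -0.017 -0.0291 -0.0192 0.0086 0.0854;0.006 0.087 -0.017 -0.0294 -0.0196 0.0062 0.0854;0.006 0.087 -0.017 -0.0295 -0.0201 0.0037 0.0854;0.006 0.087 -0.017 -0.0294 -0.0206 0.0013 0.0854;0.006 0.087 -0.018 -0.029 -0.0211 -0.0011 0.0854;0.006 0.087 -0.017 -0.0285 -0.0216 -0.0035 0.0854;0.005 0.087 -0.018 -0.0276 -0.0221 -0.0057 0.0854"}}

```text
clock: 1.65
position: [0.5103, -0.1113, 0.1185]
ee_rot: [[-0.738, 0.233, -0.634], [0.166, 0.972, 0.164], [0.654, 0.016, -0.756]]
ft_force: [0.7, -0.1, 1.5]
finger_gap: 0.0854
```

```bash
python3 st.py; python3 - <<'E'
from h import *
C,im=shot('wrist','w1')
C,im=shot('scene','s1')
E
```

```text
t 1.65 p [ 0.5103 -0.1113  0.1185] gap 0.0854 F [ 0.7 -0.1  1.5]
x [-0.738  0.166  0.654] y [0.233 0.972 0.016] z [-0.634  0.164 -0.756] q [-0.277  0.761  1.243 -0.017  1.851 -1.618]
```

Wrist view: bottle 1 runs from its base at about (278,115) through the band at (276,185) to the head tip at (274,268). The blue tray edge is at the bottom of the picture.

```bash
python3 - <<'E'
from h import *
import json
from scipy.optimize import least_squares
C=cal('wrist')
for uv,z in [((278,115),.028),((276.5,185),.03),((274,265),.022),((276,235),.022),((133,163),.028),((141,240),.03)]:
    print(uv,plane(C,uv,z).round(4))
L=[json.loads(l) for l in open('log.jsonl')]
L.append(dict(q=[1.11538530e+00,3.00477150e-01,1.52158928,0,1.32070492,-6.66e-2],p=[0.20838706,0.50873789,0.23071453]))
def fk(v,q):
    h,a,b,l,o,c=v; q1,q2,q3,_,q5,_=q
    r=o+a*np.sin(q2)+b*np.sin(q2+q3)+c*np.cos(q2+q3)+l*np.sin(q2+q3+q5)
    z=h+a*np.cos(q2)+b*np.cos(q2+q3)-c*np.sin(q2+q3)+l*np.cos(q2+q3+q5); return r,z
def res(v):
    e=[]
    for d in L:
        r,z=fk(v,d['q']); e+=[r-np.hypot(*d['p'][:2]),z-d['p'][2]]
    return e+[0.02*v[4],0.02*v[5]]
s=least_squares(res,[.3,.45,.45,.3,0,0]); print(s.x.round(4),np.array(s.fun).round(4))
E
```

```text
(278, 115) [ 0.3733 -0.0624  0.028 ]
(276.5, 185) [ 0.4418 -0.0819  0.03  ]
(274, 265) [ 0.5036 -0.0996  0.022 ]
(276, 235) [ 0.4809 -0.092   0.022 ]
(133, 163) [ 0.393  -0.1958  0.028 ]
(141, 240) [ 0.4625 -0.195   0.03  ]
[ 0.1959  0.431   0.445   0.2578 -0.0064  0.0085] [-0.0001 -0.0003  0.0001  0.0002  0.      0.0001 -0.0001  0.0002]
```

```bash
python3 - <<'E'
from plan import *
p,R=steps((.5076,-.099,.0657),rot(-15,55),.0854)
p,R=steps((.4364,-.080,.014),rot(-15,55),.0854,p0=p,R0=R,n=3)
E
```

```text
[0] -0.004 0.116 0.014 -0.0128 0.0062 0.0182 0.0854;-0.004 0.116 0.013 -0.0148 0.0062 0.0165 0.0854
[0] 0 0 0 0 0 0.03 0.0854;0 0 0 0 0 0.03 0.0854;0 0 0 0 -0.0001 0.03 0.0854
```

Call:
{"api": "move_arm", "payload": {"moves": "-0.004 0.116 0.014 -0.0128 0.0062 0.0182 0.0854;-0.004 0.116 0.013 -0.0148 0.0062 0.0165 0.0854;0 0 0 0 0 0 0.0854"}}

```text
clock: 2.0
position: [0.5075, -0.0998, 0.0604]
ee_rot: [[-0.552, 0.261, -0.792], [0.149, 0.965, 0.214], [0.821, 0.0, -0.571]]
ft_force: [-0.9, 0.0, -1.7]
finger_gap: 0.0852
```

```bash
python3 st.py; python3 - <<'E'
from plan import *
C,im=shot('wrist','w2')
p,R=steps((.4364,-.080,.014),rot(-15,55),.0854,n=4)
E
```

```text
t 2.0 p [ 0.5075 -0.0998  0.0604] gap 0.0852 F [-0.9  0.  -1.7]
x [-0.552  0.149  0.821] y [0.261 0.965 0.   ] z [-0.792  0.214 -0.571] q [-0.265  0.972  1.125 -0.     2.007 -1.571]
[0] 0 0.002 0 0.0008 0.0002 0.0225 0.0854;0.001 0.002 0 0.0007 0.0002 0.0225 0.0854;0 0.002 0 0.0007 0.0003 0.0225 0.0854;0.001 0.002 -0.001 0.0006 0.0002 0.0225 0.0854
```

Call:
{"api": "move_arm", "payload": {"moves": "0 0.002 0 0.0008 0.0002 0.0225 0.0854;0.001 0.002 0 0.0007 0.0002 0.0225 0.0854;0 0.002 0 0.0007 0.0003 0.0225 0.0854;0.001 0.002 -0.001 0.0006 0.0002 0.0225 0.0854"}}

```text
clock: 2.38
position: [0.4405, -0.081, 0.0208]
ee_rot: [[-0.58, 0.257, -0.773], [0.153, 0.967, 0.206], [0.8, 0.001, -0.6]]
ft_force: [-0.1, 0.2, -0.6]
finger_gap: 0.086
```

```bash
python3 st.py; python3 - <<'E'
from plan import *
C,im=shot('wrist','w3')
C,im=shot('scene','s3')
E
```

```text
t 2.38 p [ 0.4405 -0.081   0.0208] gap 0.086 F [-0.1  0.2 -0.6]
x [-0.58   0.153  0.8  ] y [0.257 0.967 0.001] z [-0.773  0.206 -0.6  ] q [-0.263  0.886  1.392 -0.002  1.791 -1.574]
```

Call:
{"api": "move_arm", "payload": {"moves": "0 0.02 0 -0.003 0 0.008 0.0854;0 0 0 0 0 0 0.0854;0 0 0 0 0 0 0.0854"}}

```text
clock: 2.73
position: [0.4377, -0.0802, 0.0185]
ee_rot: [[-0.573, 0.256, -0.779], [0.151, 0.967, 0.206], [0.805, 0.001, -0.593]]
ft_force: [-0.2, 0.1, 0.2]
finger_gap: 0.0855
```

```bash
python3 st.py
```

```text
t 2.73 p [ 0.4377 -0.0802  0.0185] gap 0.0855 F [-0.2  0.1  0.2]
x [-0.573  0.151  0.805] y [0.256 0.967 0.001] z [-0.779  0.206 -0.593] q [-0.262  0.89   1.396 -0.002  1.792 -1.574]
```

Call:
{"api": "move_arm", "payload": {"moves": "0 0.02 0 -0.006 0 0.006 0.0854;0 0.01 0 -0.002 0 0 0.0854"}}

```text
clock: 2.9
position: [0.4392, -0.0806, 0.0098]
ee_rot: [[-0.553, 0.256, -0.793], [0.145, 0.967, 0.21], [0.82, 0.001, -0.572]]
ft_force: [-0.4, 0.0, -1.6]
finger_gap: 0.0852
```

```bash
python3 st.py
```

```text
t 2.9 p [ 0.4392 -0.0806  0.0098] gap 0.0852 F [-0.4  0.  -1.6]
x [-0.553  0.145  0.82 ] y [0.256 0.967 0.001] z [-0.793  0.21  -0.572] q [-0.262  0.923  1.373 -0.003  1.808 -1.574]
```

Call:
{"api": "move_arm", "payload": {"moves": "0 0 0 0.004 0 -0.001 0.05;0 0 0 0 0 0 0.05;0 0 0 0 0 0 0.03;0 0 0 0 0 0 0.03;0 0 0 0 0 0 0.03;0 0 0 0 0 0 0.03;0 0 0 0 0 0 0.03;0 0 0 0 0 0 0.03", "squeeze": 40}}

```text
clock: 3.57
position: [0.4384, -0.0804, 0.0133]
ee_rot: [[-0.552, 0.256, -0.794], [0.145, 0.967, 0.21], [0.821, 0.001, -0.571]]
ft_force: [0.7, -0.2, 0.5]
finger_gap: 0.0427
```

```bash
python3 st.py; python3 - <<'E'
from plan import *
C,im=shot('wrist','w4')
C,im=shot('scene','s4')
E
```

```text
t 3.57 p [ 0.4384 -0.0804  0.0133] gap 0.0427 F [ 0.7 -0.2  0.5]
x [-0.552  0.145  0.821] y [0.256 0.967 0.001] z [-0.794  0.21  -0.571] q [-0.262  0.916  1.377 -0.003  1.812 -1.575]
```

```bash
cat >> plan.py <<'E'
import json
def remember(B,f,fn='grasp.json'):
    s=robot.sense(); R=s['ee_rot']; B=np.asarray(B,float); f=np.asarray(f,float); f=f/np.linalg.norm(f)
    json.dump(dict(b=(R.T@(B-s['position'])).tolist(),a=(R.T@f).tolist()),open(fn,'w'))
def upright(base,psi,fn='grasp.json'):
    """tool pose for which held bottle is upright, base at 'base', tool forward (z horizontal part) at psi deg"""
    g=json.load(open(fn)); a=np.array(g['a']); b=np.array(g['b'])
    # build rotation with R a = z ; horizontal direction of R z_tool = psi
    zt=np.array([0,0,1.]); u=zt-a*(zt@a); u/=np.linalg.norm(u); v=np.cross(a,u)
    f=np.array([np.cos(np.radians(psi)),np.sin(np.radians(psi)),0]); k=np.array([0,0,1.]); w=np.cross(k,f)
    R=np.c_[f,w,k]@np.c_[u,v,a].T
    return np.asarray(base)-R@b, R
def bottle_now(fn='grasp.json'):
    g=json.load(open(fn)); s=robot.sense(); R=s['ee_rot']; print('base',(s['position']+R@g['b']).round(4),'axis',(R@g['a']).round(3))
E
python3 - <<'E'
from plan import *
f=np.array([.966,-.259,0]); remember((.375,-.0635,.022),f); bottle_now()
s=robot.sense(); 
p,R=steps(s['position']+[0,0,.1],s['ee_rot'],.03,n=4)
p1,R1=upright((.42,-.07,.08),-12); print(p1,R1.round(2))
p,R=steps(p1,R1,.03,p0=p,R0=R,n=16)
E
```

```text
base [ 0.375  -0.0635  0.022 ] axis [ 0.966 -0.259 -0.   ]
[0] 0 0 0 0.0205 0 -0.0143 0.03;0 0 0 0.0205 0 -0.0143 0.03;0 0 0 0.0206 0.0001 -0.0142 0.03;0 0 0 0.0205 0 -0.0143 0.03
[ 0.42848499 -0.07168537  0.14562657] [[-0.8   0.2   0.56]
 [ 0.16  0.98 -0.12]
 [-0.57 -0.   -0.82]]
[0] 0.001 -0.098 -0.004 0.0021 0.0004 -0.0005 0.03;0.001 -0.098 -0.004 0.002 0.0004 -0.0007 0.03;0.001 -0.098 -0.004 0.0019 0.0004 -0.0009 0.03;0.001 -0.098 -0.004 0.0018 0.0004 -0.0011 0.03;0.001 -0.098 -0.004 0.0017 0.0004 -0.0013 0.03;0.001 -0.098 -0.004 0.0016 0.0004 -0.0015 0.03;0.001 -0.098 -0.003 0.0014 0.0004 -0.0016 0.03;0.001 -0.098 -0.004 0.0013 0.0004 -0.0017 0.03;0.001 -0.098 -0.003 0.0011 0.0004 -0.0019 0.03;0.001 -0.098 -0.004 0.0009 0.0004 -0.002 0.03;0.001 -0.098 -0.004 0.0007 0.0004 -0.002 0.03;0.001 -0.098 -0.003 0.0005 0.0004 -0.0021 0.03
[12] 0.001 -0.099 -0.004 0.0002 0.0004 -0.0021 0.03;0.002 -0.098 -0.003 0 0.0004 -0.0021 0.03;0.001 -0.099 -0.004 -0.0001 0.0004 -0.0022 0.03;0.002 -0.098 -0.003 -0.0004 0.0005 -0.0021 0.03
```

Call:
{"api": "move_arm", "payload": {"moves": "0 0 0 0.0205 0 -0.0143 0.03;0 0 0 0.0205 0 -0.0143 0.03;0 0 0 0.0206 0.0001 -0.0142 0.03;0 0 0 0.0205 0 -0.0143 0.03", "squeeze": 60}}

```text
clock: 4.0
position: [0.4362, -0.0799, 0.112]
ee_rot: [[-0.544, 0.256, -0.799], [0.143, 0.967, 0.212], [0.827, 0.001, -0.563]]
ft_force: [-0.1, -0.8, -1.3]
finger_gap: 0.0425
```

```bash
python3 st.py; python3 - <<'E'
from plan import *
bottle_now()
p1,R1=upright((.50,.02,.10),5); print(p1,R1.round(2))
p,R=steps(p1,R1,.03,n=17)
C,im=shot('wrist','w5')
E
```

```text
t 4.0 p [ 0.4362 -0.0799  0.112 ] gap 0.0425 F [-0.1 -0.8 -1.3]
x [-0.544  0.143  0.827] y [0.256 0.967 0.001] z [-0.799  0.212 -0.563] q [-0.262  0.76   1.39  -0.003  1.965 -1.575]
base [ 0.3729 -0.063   0.1213] axis [ 0.966 -0.259 -0.01 ]
[0.50860699 0.02086904 0.16562657] [[-0.82 -0.09  0.57]
 [-0.08  1.    0.05]
 [-0.57 -0.   -0.82]]
[0] 0.004 -0.092 -0.022 0.0011 0.0068 -0.0039 0.03;0.004 -0.092 -0.023 0.0006 0.0068 -0.004 0.03;0.005 -0.092 -0.023 0.0001 0.0068 -0.0041 0.03;0.005 -0.092 -0.022 -0.0004 0.0068 -0.0041 0.03;0.004 -0.092 -0.023 -0.001 0.0068 -0.0041 0.03;0.005 -0.092 -0.022 -0.0015 0.0067 -0.004 0.03;0.004 -0.092 -0.023 -0.002 0.0067 -0.0039 0.03;0.005 -0.092 -0.022 -0.0025 0.0066 -0.0037 0.03;0.004 -0.092 -0.023 -0.003 0.0065 -0.0035 0.03;0.005 -0.092 -0.022 -0.0034 0.0064 -0.0032 0.03;0.004 -0.092 -0.023 -0.0039 0.0063 -0.0029 0.03;0.005 -0.092 -0.022 -0.0042 0.0062 -0.0025 0.03
[12] 0.004 -0.092 -0.023 -0.0046 0.0061 -0.0022 0.03;0.005 -0.092 -0.022 -0.0049 0.006 -0.0017 0.03;0.004 -0.092 -0.023 -0.0052 0.0059 -0.0013 0.03;0.005 -0.092 -0.022 -0.0054 0.0058 -0.0009 0.03;0.004 -0.091 -0.023 -0.0056 0.0056 -0.0003 0.03
```

The bottle is held between the pads at its band, in the same place as before the lift. Now I'll rotate it.

Call:
{"api": "move_arm", "payload": {"moves": "0.004 -0.092 -0.022 0.0011 0.0068 -0.0039 0.03;0.004 -0.092 -0.023 0.0006 0.0068 -0.004 0.03;0.005 -0.092 -0.023 0.0001 0.0068 -0.0041 0.03;0.005 -0.092 -0.022 -0.0004 0.0068 -0.0041 0.03;0.004 -0.092 -0.023 -0.001 0.0068 -0.0041 0.03;0.005 -0.092 -0.022 -0.0015 0.0067 -0.004 0.03;0.004 -0.092 -0.023 -0.002 0.0067 -0.0039 0.03;0.005 -0.092 -0.022 -0.0025 0.0066 -0.0037 0.03;0.004 -0.092 -0.023 -0.003 0.0065 -0.0035 0.03;0.005 -0.092 -0.022 -0.0034 0.0064 -0.0032 0.03;0.004 -0.092 -0.023 -0.0039 0.0063 -0.0029 0.03;0.005 -0.092 -0.022 -0.0042 0.0062 -0.0025 0.03"}}

```text
clock: 5.05
position: [0.492, -0.0071, 0.1585]
ee_rot: [[-0.979, -0.007, 0.204], [0.003, 0.999, 0.05], [-0.205, 0.05, -0.978]]
ft_force: [0.7, 0.1, -0.3]
finger_gap: 0.0421
```

```bash
python3 st.py; python3 - <<'E'
from plan import *
bottle_now()
p1,R1=upright((.50,.02,.10),5); p,R=steps(p1,R1,.03)
p1,R1=upright((.60,.26,.11),25); p,R=steps(p1,R1,.03,p0=p,R0=R)
E
```

```text
t 5.05 p [ 0.492  -0.0071  0.1585] gap 0.0421 F [ 0.7  0.1 -0.3]
x [-0.979  0.003 -0.205] y [-0.007  0.999  0.05 ] z [ 0.204  0.05  -0.978] q [-0.127  0.149  1.902  0.097  0.895 -1.753]
base [ 0.4583 -0.0044  0.1015] axis [ 0.391 -0.047  0.919]
[0] 0.004 -0.1 -0.025 -0.0044 0.0071 -0.0005 0.03;0.004 -0.1 -0.025 -0.0046 0.0069 -0.0001 0.03;0.004 -0.099 -0.025 -0.0048 0.0068 0.0003 0.03;0.003 -0.1 -0.025 -0.0049 0.0067 0.0008 0.03
[0] -0.028 0 -0.041 -0.0151 0.0332 0.0086 0.03;-0.028 0 -0.041 -0.0164 0.0323 0.0095 0.03;-0.029 0 -0.041 -0.0178 0.0314 0.0104 0.03;-0.028 0 -0.041 -0.019 0.0303 0.0113 0.03;-0.029 0 -0.041 -0.0202 0.0292 0.0122 0.03;-0.028 -0.001 -0.041 -0.0214 0.0279 0.013 0.03;-0.029 0 -0.041 -0.0225 0.0267 0.0138 0.03
```

Call:
{"api": "move_arm", "payload": {"moves": "0.004 -0.1 -0.025 -0.0044 0.0071 -0.0005 0.03;0.004 -0.1 -0.025 -0.0046 0.0069 -0.0001 0.03;0.004 -0.099 -0.025 -0.0048 0.0068 0.0003 0.03;0.003 -0.1 -0.025 -0.0049 0.0067 0.0008 0.03"}}

```text
clock: 5.38
position: [0.5092, 0.0217, 0.1688]
ee_rot: [[-0.803, -0.094, 0.588], [-0.081, 0.996, 0.048], [-0.59, -0.009, -0.808]]
ft_force: [0.9, 0.4, -1.0]
finger_gap: 0.0426
```

```bash
python3 st.py; python3 - <<'E'
from plan import *
bottle_now()
p1,R1=upright((.60,.26,.11),25); p,R=steps(p1,R1,.03)
E
```

```text
t 5.38 p [0.5092 0.0217 0.1688] gap 0.0426 F [ 0.9  0.4 -1. ]
x [-0.803 -0.081 -0.59 ] y [-0.094  0.996 -0.009] z [ 0.588  0.048 -0.808] q [-0.073  0.026  2.123  0.249  0.378 -1.944]
base [0.5021 0.0206 0.103 ] axis [-0.024  0.003  1.   ]
[0] -0.029 0.003 -0.04 -0.0147 0.0331 0.0092 0.03;-0.029 0.003 -0.04 -0.0161 0.0322 0.01 0.03;-0.03 0.003 -0.04 -0.0173 0.0312 0.0109 0.03;-0.029 0.003 -0.04 -0.0186 0.0302 0.0118 0.03;-0.03 0.003 -0.04 -0.0198 0.029 0.0126 0.03;-0.029 0.003 -0.04 -0.021 0.0278 0.0134 0.03;-0.03 0.003 -0.04 -0.0222 0.0266 0.0141 0.03
```

Call:
{"api": "move_arm", "payload": {"moves": "-0.029 0.003 -0.04 -0.0147 0.0331 0.0092 0.03;-0.029 0.003 -0.04 -0.0161 0.0322 0.01 0.03;-0.03 0.003 -0.04 -0.0173 0.0312 0.0109 0.03;-0.029 0.003 -0.04 -0.0186 0.0302 0.0118 0.03;-0.03 0.003 -0.04 -0.0198 0.029 0.0126 0.03;-0.029 0.003 -0.04 -0.021 0.0278 0.0134 0.03;-0.03 0.003 -0.04 -0.0222 0.0266 0.0141 0.03;0 0 0 0 0 0 0.03"}}

```text
clock: 6.05
position: [0.6053, 0.276, 0.1728]
ee_rot: [[-0.735, -0.442, 0.515], [-0.366, 0.897, 0.248], [-0.571, -0.006, -0.821]]
ft_force: [0.8, -0.5, -0.3]
finger_gap: 0.0428
```

```bash
python3 st.py; python3 - <<'E'
from plan import *
bottle_now()
C,im=shot('scene','s6')
cv2.imwrite('pics/s6c.png',cv2.resize(im[100:260,130:330,::-1],None,fx=4,fy=4*0.93))
C,im=shot('wrist','w6')
E
```

```text
t 6.05 p [0.6053 0.276  0.1728] gap 0.0428 F [ 0.8 -0.5 -0.3]
x [-0.735 -0.366 -0.571] y [-0.442  0.897 -0.006] z [ 0.515  0.248 -0.821] q [ 0.352  0.355  1.701  0.12   0.482 -1.768]
base [0.5977 0.272  0.1072] axis [-0.002  0.002  1.   ]
```

```bash
python3 - <<'E'
from plan import *
C=cal('wrist')
for uv in [(270.5,94),(150.5,58)]: print(plane(C,uv,.022).round(4))
T=cal('top'); print('cab',plane(T,(140,165),.2).round(3),plane(T,(130,175),.1).round(3))
p1,R1=upright((.6145,.2775,.06),25); p,R=steps(p1,R1,.03,n=3)
p1,R1=upright((.6145,.2775,.026),25); p,R=steps(p1,R1,.03,p0=p,R0=R,n=3)
E
```

```text
[0.6172 0.2853 0.022 ]
[0.6281 0.1902 0.022 ]
cab [0.641 0.323 0.2  ] [0.636 0.382 0.1  ]
[0] 0.002 -0.001 0.004 0.0032 0.0001 0.0166 0.03;0.001 0 0.004 0.0032 0.0001 0.0165 0.03;0.002 -0.001 0.003 0.0031 0 0.0166 0.03
[0] 0 0 0 0.0065 0 0.0093 0.03;0 0 0 0.0065 0.0001 0.0093 0.03;0 0 0 0.0065 0 0.0093 0.03
```

Call:
{"api": "move_arm", "payload": {"moves": "0.002 -0.001 0.004 0.0032 0.0001 0.0166 0.03;0.001 0 0.004 0.0032 0.0001 0.0165 0.03;0.002 -0.001 0.003 0.0031 0 0.0166 0.03;0 0 0 0.0065 0 0.0093 0.03;0 0 0 0.0065 0.0001 0.0093 0.03;0 0 0 0 0 0 0.03"}}

```text
clock: 6.65
position: [0.6211, 0.2757, 0.1002]
ee_rot: [[-0.744, -0.421, 0.519], [-0.348, 0.907, 0.237], [-0.57, -0.004, -0.821]]
ft_force: [-0.3, 0.1, -1.9]
finger_gap: 0.0424
```

```bash
python3 st.py; python3 - <<'E'
from plan import *
bottle_now()
p1,R1=upright((.6145,.2775,.022),25); p,R=steps(p1,R1,.03,n=3)
E
```

```text
t 6.65 p [0.6211 0.2757 0.1002] gap 0.0424 F [-0.3  0.1 -1.9]
x [-0.744 -0.348 -0.57 ] y [-0.421  0.907 -0.004] z [ 0.519  0.237 -0.821] q [ 0.347  0.489  1.705  0.137  0.345 -1.774]
base [0.6132 0.2719 0.0346] axis [0.    0.001 1.   ]
[0] -0.002 0 -0.002 0.0014 0.0015 0.0041 0.03;-0.001 0 -0.002 0.0015 0.0015 0.0041 0.03;-0.002 0 -0.002 0.0014 0.0016 0.0041 0.03
```

Call:
{"api": "move_arm", "payload": {"moves": "-0.002 0 -0.002 0.0014 0.0015 0.0041 0.03;-0.001 0 -0.002 0.0015 0.0015 0.0041 0.03;-0.002 0 -0.002 0.0014 0.0016 0.0041 0.03"}}

```text
clock: 6.9
position: [0.6225, 0.2804, 0.0886]
ee_rot: [[-0.741, -0.427, 0.518], [-0.352, 0.904, 0.241], [-0.572, -0.004, -0.82]]
ft_force: [0.1, 0.1, -0.4]
finger_gap: 0.0423
```

```bash
python3 st.py; python3 - <<'E'
from plan import *
bottle_now()
p1,R1=upright((.6145,.2775,.021),25); p,R=steps(p1,R1,.03,n=2)
C,im=shot('wrist','w7')
E
```

```text
t 6.9 p [0.6225 0.2804 0.0886] gap 0.0423 F [ 0.1  0.1 -0.4]
x [-0.741 -0.352 -0.572] y [-0.427  0.904 -0.004] z [ 0.518  0.241 -0.82 ] q [ 0.353  0.513  1.702  0.151  0.323 -1.789]
base [0.6147 0.2767 0.023 ] axis [-0.001 -0.001  1.   ]
[0] 0 0.001 0 0.0005 0.0004 0.0009 0.03;0 0 0 0.0005 0.0004 0.0008 0.03
```

Call:
{"api": "move_arm", "payload": {"moves": "0 0 0 0.0015 0 0.002 0.03;0 0 0 0.0015 0 0.002 0.03"}}

```text
clock: 7.12
position: [0.6245, 0.282, 0.0875]
ee_rot: [[-0.736, -0.428, 0.525], [-0.351, 0.904, 0.245], [-0.579, -0.004, -0.815]]
ft_force: [-9.2, -1.6, 18.7]
finger_gap: 0.0427
```

```bash
python3 st.py; python3 - <<'E'
from plan import *
bottle_now()
E
```

```text
t 7.12 p [0.6245 0.282  0.0875] gap 0.0427 F [-9.2 -1.6 18.7]
x [-0.736 -0.351 -0.579] y [-0.428  0.904 -0.004] z [ 0.525  0.245 -0.815] q [ 0.354  0.518  1.701  0.157  0.311 -1.795]
base [0.6173 0.2785 0.0218] axis [-0.009 -0.004  1.   ]
```

Call:
{"api": "move_arm", "payload": {"moves": "0 0 0 -0.0006 0 -0.0008 0.045;0 0 0 0 0 0 0.055;0 0 0 0 0 0 0.07;0 0 0 0 0 0 0.07;0 0 0 0 0 0 0.07"}}

```text
clock: 7.53
position: [0.6253, 0.2828, 0.0909]
ee_rot: [[-0.733, -0.428, 0.528], [-0.35, 0.904, 0.246], [-0.582, -0.004, -0.813]]
ft_force: [-0.0, -0.7, 0.4]
finger_gap: 0.0702
```

```bash
python3 st.py; python3 - <<'E'
from plan import *
C,im=shot('wrist','w8')
E
```

```text
t 7.53 p [0.6253 0.2828 0.0909] gap 0.0702 F [-0.  -0.7  0.4]
x [-0.733 -0.35  -0.582] y [-0.428  0.904 -0.004] z [ 0.528  0.246 -0.813] q [ 0.354  0.514  1.699  0.156  0.312 -1.794]
```

Call:
{"api": "move_arm", "payload": {"moves": "0 0 0 0 0 -0.02 0.07;0 0 0 0 0 -0.035 0.08;0 0 0 0 0 -0.035 0.0854;0 0 0 0 0 -0.035 0.0854"}}

```text
clock: 7.92
position: [0.5566, 0.2507, 0.1873]
ee_rot: [[-0.74, -0.428, 0.518], [-0.353, 0.904, 0.242], [-0.572, -0.003, -0.82]]
ft_force: [0.2, 0.7, 1.1]
finger_gap: 0.0855
```

```bash
python3 st.py; python3 - <<'E'
from plan import *
C,im=shot('scene','s9')
cv2.imwrite('pics/s9c.png',cv2.resize(im[100:320,130:400,::-1],None,fx=2.7,fy=2.7))
C,im=shot('top','t9')
cv2.imwrite('pics/t9c.png',cv2.resize(im[145:275,140:400,::-1],None,fx=3,fy=3))
E
```

```text
t 7.92 p [0.5566 0.2507 0.1873] gap 0.0855 F [0.2 0.7 1.1]
x [-0.74  -0.353 -0.572] y [-0.428  0.904 -0.003] z [ 0.518  0.242 -0.82 ] q [ 0.341  0.222  1.839  0.12   0.476 -1.763]
```

Bottle 1 stands upright at the left ring (top crop (85,105), scene crop (187,160)); bottles 2 and 3 haven't moved. Going to bottle 2.

```bash
python3 - <<'E'
from plan import *
p,R=steps((.47,.02,.22),rot(5,0),.0854)
p,R=steps((.53,-.197,.13),rot(0,51),.0854,p0=p,R0=R)
E
```

```text
[0] 0.015 0.087 0.049 0.0185 -0.0245 -0.0179 0.0854;0.015 0.087 0.049 0.0187 -0.0257 -0.0159 0.0854;0.015 0.087 0.049 0.0187 -0.0268 -0.0138 0.0854;0.015 0.088 0.05 0.0185 -0.0279 -0.0118 0.0854;0.015 0.087 0.049 0.0181 -0.029 -0.0098 0.0854;0.015 0.088 0.05 0.0174 -0.03 -0.0078 0.0854;0.016 0.087 0.049 0.0164 -0.0309 -0.0059 0.0854
[0] -0.005 0.111 0.01 -0.0051 -0.0277 0.0113 0.0854;-0.005 0.111 0.01 -0.0066 -0.0277 0.0105 0.0854;-0.005 0.111 0.01 -0.008 -0.0276 0.0095 0.0854;-0.005 0.111 0.01 -0.0092 -0.0276 0.0084 0.0854;-0.005 0.111 0.01 -0.0104 -0.0275 0.0072 0.0854;-0.005 0.112 0.01 -0.0114 -0.0275 0.0059 0.0854;-0.005 0.111 0.011 -0.0122 -0.0274 0.0044 0.0854;-0.005 0.112 0.01 -0.013 -0.0272 0.0029 0.0854
```

Call:
{"api": "move_arm", "payload": {"moves": "0.015 0.087 0.049 0.0185 -0.0245 -0.0179 0.0854;0.015 0.087 0.049 0.0187 -0.0257 -0.0159 0.0854;0.015 0.087 0.049 0.0187 -0.0268 -0.0138 0.0854;0.015 0.088 0.05 0.0185 -0.0279 -0.0118 0.0854;0.015 0.087 0.049 0.0181 -0.029 -0.0098 0.0854;0.015 0.088 0.05 0.0174 -0.03 -0.0078 0.0854;0.016 0.087 0.049 0.0164 -0.0309 -0.0059 0.0854"}}

```text
clock: 8.6
position: [0.4639, 0.0154, 0.2218]
ee_rot: [[-0.997, -0.079, -0.024], [-0.079, 0.997, -0.005], [0.025, -0.003, -1.0]]
ft_force: [0.0, -0.1, -0.4]
finger_gap: 0.0855
```

Call:
{"api": "move_arm", "payload": {"moves": "-0.005 0.111 0.01 -0.0051 -0.0277 0.0113 0.0854;-0.005 0.111 0.01 -0.0066 -0.0277 0.0105 0.0854;-0.005 0.111 0.01 -0.008 -0.0276 0.0095 0.0854;-0.005 0.111 0.01 -0.0092 -0.0276 0.0084 0.0854;-0.005 0.111 0.01 -0.0104 -0.0275 0.0072 0.0854;-0.005 0.112 0.01 -0.0114 -0.0275 0.0059 0.0854;-0.005 0.111 0.011 -0.0122 -0.0274 0.0044 0.0854;-0.005 0.112 0.01 -0.013 -0.0272 0.0029 0.0854"}}

```text
clock: 9.27
position: [0.5193, -0.2146, 0.1309]
ee_rot: [[-0.586, 0.018, -0.81], [0.014, 1.0, 0.012], [0.811, -0.004, -0.586]]
ft_force: [0.3, -0.6, 1.6]
finger_gap: 0.0855
```

```bash
python3 st.py; python3 - <<'E'
from plan import *
C,im=shot('wrist','w10')
E
```

```text
t 9.27 p [ 0.5193 -0.2146  0.1309] gap 0.0855 F [ 0.3 -0.6  1.6]
x [-0.586  0.014  0.811] y [ 0.018  1.    -0.004] z [-0.81   0.012 -0.586] q [-0.343  0.946  0.982 -0.31   2.11  -1.925]
```

```bash
python3 - <<'E'
from h import *
C=cal('wrist')
for uv,z in [((276.5,172),.028),((280,236),.032),((285.5,294),.024),((287,322),.022),((159.5,162),.028),((146,220),.032),((131,270),.022)]:
    print(uv,plane(C,uv,z).round(4))
E
```

```text
(276.5, 172) [ 0.3868 -0.2005  0.028 ]
(280, 236) [ 0.46   -0.2013  0.032 ]
(285.5, 294) [ 0.5063 -0.1993  0.024 ]
(287, 322) [ 0.5264 -0.1994  0.022 ]
(159.5, 162) [ 0.3712 -0.3179  0.028 ]
(146, 220) [ 0.4419 -0.3168  0.032 ]
(131, 270) [ 0.4832 -0.3239  0.022 ]
```

```bash
python3 - <<'E'
from plan import *
p,R=steps((.534,-.1985,.076),rot(0,51),.0854,n=3)
p,R=steps((.456,-.1985,.0132),rot(0,51),.0854,p0=p,R0=R,n=5)
E
```

```text
[0] 0.006 -0.027 -0.004 -0.015 0.0067 0.0037 0.0854;0.006 -0.027 -0.004 -0.0149 0.0067 0.0041 0.0854;0.006 -0.027 -0.005 -0.0148 0.0066 0.0045 0.0854
[0] 0 0 0 0.0001 0 0.02 0.0854;0 0 0 0.0001 0 0.02 0.0854;0 0 0 0 0 0.0201 0.0854;0 0 0 0.0001 0 0.02 0.0854;0 0 0 0 0 0.0201 0.0854
```

Call:
{"api": "move_arm", "payload": {"moves": "0.006 -0.027 -0.004 -0.015 0.0067 0.0037 0.0854;0.006 -0.027 -0.004 -0.0149 0.0067 0.0041 0.0854;0.006 -0.027 -0.005 -0.0148 0.0066 0.0045 0.0854;0 0 0 0 0 0 0.0854"}}

```text
clock: 9.65
position: [0.5311, -0.2004, 0.0579]
ee_rot: [[-0.614, 0.004, -0.79], [-0.004, 1.0, 0.008], [0.79, 0.008, -0.614]]
ft_force: [0.2, 0.5, 0.3]
finger_gap: 0.0854
```

```bash
python3 st.py; python3 - <<'E'
from plan import *
p,R=steps((.456,-.1985,.0132),rot(0,51),.0854,n=5)
E
```

```text
t 9.65 p [ 0.5311 -0.2004  0.0579] gap 0.0854 F [0.2 0.5 0.3]
x [-0.614 -0.004  0.79 ] y [0.004 1.    0.008] z [-0.79   0.008 -0.614] q [-0.321  1.035  0.98  -0.269  1.998 -1.889]
[0] 0.002 -0.004 0.001 0.0021 0.0002 0.0173 0.0854;0.002 -0.004 0.001 0.0022 0.0003 0.0173 0.0854;0.001 -0.004 0.001 0.0023 0.0003 0.0174 0.0854;0.002 -0.004 0 0.0024 0.0003 0.0173 0.0854;0.001 -0.004 0.001 0.0024 0.0004 0.0173 0.0854
```

Call:
{"api": "move_arm", "payload": {"moves": "0.002 -0.004 0.001 0.0021 0.0002 0.0173 0.0854;0.002 -0.004 0.001 0.0022 0.0003 0.0173 0.0854;0.001 -0.004 0.001 0.0023 0.0003 0.0174 0.0854;0.002 -0.004 0 0.0024 0.0003 0.0173 0.0854;0 0 0 0 0 0 0.0854"}}

```text
clock: 10.07
position: [0.4678, -0.1991, 0.0204]
ee_rot: [[-0.623, -0.001, -0.782], [-0.002, 1.0, 0.0], [0.782, 0.002, -0.623]]
ft_force: [1.0, 0.6, -1.0]
finger_gap: 0.085
```

```bash
python3 st.py; python3 - <<'E'
from plan import *
p,R=steps((.456,-.1985,.0132),rot(0,51),.0854,n=2)
E
```

```text
t 10.07 p [ 0.4678 -0.1991  0.0204] gap 0.085 F [ 1.   0.6 -1. ]
x [-0.623 -0.002  0.782] y [-0.001  1.     0.002] z [-0.782  0.    -0.623] q [-0.347  0.957  1.232 -0.277  1.812 -1.862]
[0] 0 -0.004 0.001 0.0009 0.0003 0.0069 0.0854;0 -0.004 0.001 0.0009 0.0003 0.0068 0.0854
```

Call:
{"api": "move_arm", "payload": {"moves": "0 0 0.001 0.0003 0.0003 0.0069 0.0854;0 0 0.001 0.0003 0.0003 0.0068 0.0854;0 0 0 0 0 0 0.0854"}}

```text
clock: 10.32
position: [0.4569, -0.1993, 0.014]
ee_rot: [[-0.624, 0.001, -0.782], [0.001, 1.0, 0.0], [0.782, -0.0, -0.624]]
ft_force: [0.6, 0.2, -0.6]
finger_gap: 0.0851
```

```bash
python3 st.py; python3 - <<'E'
from plan import *
C,im=shot('wrist','w11')
E
```

```text
t 10.32 p [ 0.4569 -0.1993  0.014 ] gap 0.0851 F [ 0.6  0.2 -0.6]
x [-0.624  0.001  0.782] y [ 0.001  1.    -0.   ] z [-0.782  0.    -0.624] q [-0.352  0.948  1.269 -0.279  1.783 -1.856]
```

Call:
{"api": "move_arm", "payload": {"moves": "0 0 0 0 0.003 0 0.06;0 0 0 0 0 0 0.05;0 0 0 0 0 0 0.03;0 0 0 0 0 0 0.03;0 0 0 0 0 0 0.03;0 0 0 0 0 0 0.03;0 0 0 0 0 0 0.03", "squeeze": 60}}

```text
clock: 10.95
position: [0.4597, -0.1964, 0.0159]
ee_rot: [[-0.626, -0.0, -0.78], [0.001, 1.0, -0.001], [0.78, -0.002, -0.626]]
ft_force: [0.0, -0.0, -0.1]
finger_gap: 0.0417
```

```bash
python3 st.py; python3 - <<'E'
from plan import *
remember((.391,robot.sense()['position'][1],.022),(1,0,0)); bottle_now()
s=robot.sense(); 
p,R=steps(s['position']+[0,0,.1],s['ee_rot'],.03,n=4)
p1,R1=upright((.50,-.05,.10),0)
p,R=steps(p1,R1,.03,p0=p,R0=R,n=17)
C,im=shot('wrist','w12')
E
```

```text
t 10.95 p [ 0.4597 -0.1964  0.0159] gap 0.0417 F [ 0.  -0.  -0.1]
x [-0.626  0.001  0.78 ] y [-0.     1.    -0.002] z [-0.78  -0.001 -0.626] q [-0.347  0.946  1.265 -0.276  1.786 -1.852]
base [ 0.391  -0.1964  0.022 ] axis [ 1. -0. -0.]
[0] 0 0 0 0.0195 0 -0.0157 0.03;0 0 0 0.0195 -0.0001 -0.0156 0.03;0 0 0 0.0195 0 -0.0157 0.03;0 0 0 0.0195 -0.0001 -0.0156 0.03
[0] 0 -0.092 0 0.0007 0.0086 -0.0041 0.03;0 -0.092 0 0.0003 0.0086 -0.0041 0.03;0 -0.092 0 0 0.0086 -0.0041 0.03;0 -0.092 0 -0.0004 0.0086 -0.0041 0.03;0 -0.093 0 -0.0008 0.0086 -0.0041 0.03;0 -0.092 0 -0.0012 0.0086 -0.004 0.03;0 -0.093 0 -0.0015 0.0086 -0.0039 0.03;0 -0.092 0 -0.0019 0.0086 -0.0037 0.03;0 -0.093 0 -0.0022 0.0086 -0.0035 0.03;0 -0.092 0 -0.0025 0.0086 -0.0033 0.03;0 -0.093 0 -0.0028 0.0086 -0.003 0.03;0 -0.092 0 -0.0031 0.0086 -0.0028 0.03
[12] 0 -0.093 0 -0.0033 0.0086 -0.0025 0.03;0 -0.092 0 -0.0036 0.0086 -0.0021 0.03;-0.001 -0.093 0 -0.0037 0.0086 -0.0018 0.03;0 -0.092 0 -0.0039 0.0087 -0.0015 0.03;0 -0.093 0.001 -0.004 0.0086 -0.0011 0.03
```

Call:
{"api": "move_arm", "payload": {"moves": "0 0 0 0.0195 0 -0.0157 0.03;0 0 0 0.0195 -0.0001 -0.0156 0.03;0 0 0 0.0195 0 -0.0157 0.03;0 0 0 0.0195 -0.0001 -0.0156 0.03"}}

```text
clock: 11.33
position: [0.4574, -0.1956, 0.1137]
ee_rot: [[-0.618, 0.0, -0.786], [-0.002, 1.0, 0.002], [0.786, 0.003, -0.618]]
ft_force: [-0.1, -1.5, -1.2]
finger_gap: 0.0422
```

Call:
{"api": "move_arm", "payload": {"moves": "0 -0.092 0 0.0007 0.0086 -0.0041 0.03;0 -0.092 0 0.0003 0.0086 -0.0041 0.03;0 -0.092 0 0 0.0086 -0.0041 0.03;0 -0.092 0 -0.0004 0.0086 -0.0041 0.03;0 -0.093 0 -0.0008 0.0086 -0.0041 0.03;0 -0.092 0 -0.0012 0.0086 -0.004 0.03;0 -0.093 0 -0.0015 0.0086 -0.0039 0.03;0 -0.092 0 -0.0019 0.0086 -0.0037 0.03;0 -0.093 0 -0.0022 0.0086 -0.0035 0.03;0 -0.092 0 -0.0025 0.0086 -0.0033 0.03;0 -0.093 0 -0.0028 0.0086 -0.003 0.03;0 -0.092 0 -0.0031 0.0086 -0.0028 0.03"}}

```text
clock: 12.33
position: [0.4933, -0.0896, 0.1591]
ee_rot: [[-0.966, 0.004, 0.258], [0.004, 1.0, -0.002], [-0.258, -0.001, -0.966]]
ft_force: [0.6, 0.4, -0.4]
finger_gap: 0.0419
```

```bash
python3 st.py; python3 - <<'E'
from plan import *
bottle_now()
p1,R1=upright((.52,-.02,.11),5); p,R=steps(p1,R1,.03)
p1,R1=upright((.61,.17,.11),15); p,R=steps(p1,R1,.03,p0=p,R0=R,n=7)
E
```

```text
t 12.33 p [ 0.4933 -0.0896  0.1591] gap 0.0419 F [ 0.6  0.4 -0.4]
x [-0.966  0.004 -0.258] y [ 0.004  1.    -0.001] z [ 0.258 -0.002 -0.966] q [-0.288  0.145  1.912  0.096  0.836 -1.91 ]
base [ 0.46   -0.0895  0.0986] axis [ 0.404 -0.001  0.915]
[0] -0.011 -0.104 -0.021 -0.0091 0.0176 -0.0027 0.03;-0.01 -0.104 -0.02 -0.0097 0.0174 -0.0015 0.03;-0.011 -0.104 -0.021 -0.0101 0.0172 -0.0003 0.03;-0.01 -0.104 -0.02 -0.0105 0.017 0.001 0.03
[0] -0.016 0 -0.019 -0.0118 0.0261 0.0095 0.03;-0.016 0 -0.02 -0.0123 0.0257 0.0099 0.03;-0.016 0 -0.019 -0.0128 0.0253 0.0103 0.03;-0.015 0 -0.02 -0.0133 0.0248 0.0107 0.03;-0.016 0 -0.019 -0.0138 0.0244 0.0111 0.03;-0.015 0 -0.02 -0.0142 0.024 0.0115 0.03;-0.016 0 -0.019 -0.0148 0.0235 0.0118 0.03
```

Call:
{"api": "move_arm", "payload": {"moves": "-0.011 -0.104 -0.021 -0.0091 0.0176 -0.0027 0.03;-0.01 -0.104 -0.02 -0.0097 0.0174 -0.0015 0.03;-0.011 -0.104 -0.021 -0.0101 0.0172 -0.0003 0.03;-0.01 -0.104 -0.02 -0.0105 0.017 0.001 0.03;-0.016 0 -0.019 -0.0118 0.0261 0.0095 0.03;-0.016 0 -0.02 -0.0123 0.0257 0.0099 0.03;-0.016 0 -0.019 -0.0128 0.0253 0.0103 0.03;-0.015 0 -0.02 -0.0133 0.0248 0.0107 0.03;-0.016 0 -0.019 -0.0138 0.0244 0.0111 0.03;-0.015 0 -0.02 -0.0142 0.024 0.0115 0.03"}}

```text
clock: 13.17
position: [0.6007, 0.1522, 0.1831]
ee_rot: [[-0.739, -0.241, 0.629], [-0.19, 0.971, 0.149], [-0.646, -0.009, -0.763]]
ft_force: [-0.3, -1.2, -1.7]
finger_gap: 0.0418
```

```bash
python3 st.py; python3 - <<'E'
from plan import *
bottle_now()
p1,R1=upright((.6235,.187,.07),16); p,R=steps(p1,R1,.03)
C,im=shot('wrist','w13')
C,im=shot('scene','s13'); cv2.imwrite('pics/s13c.png',cv2.resize(im[100:320,130:400,::-1],None,fx=2.7,fy=2.7))
E
```

```text
t 13.17 p [0.6007 0.1522 0.1831] gap 0.0418 F [-0.3 -1.2 -1.7]
x [-0.739 -0.19  -0.646] y [-0.241  0.971 -0.009] z [ 0.629  0.149 -0.763] q [ 0.174  0.23   1.879  0.115  0.333 -1.738]
base [0.5967 0.1505 0.1142] axis [-0.028  0.003  1.   ]
[0] -0.015 0.013 -0.011 0.0003 0.0145 0.0286 0.03;-0.015 0.013 -0.011 -0.0003 0.014 0.0289 0.03
```

Call:
{"api": "move_arm", "payload": {"moves": "-0.015 0.013 -0.011 0.0003 0.0145 0.0286 0.03;-0.015 0.013 -0.011 -0.0003 0.014 0.0289 0.03;0 0 0 0 0 0 0.03"}}

```text
clock: 13.52
position: [0.6303, 0.1916, 0.1378]
ee_rot: [[-0.748, -0.28, 0.601], [-0.218, 0.96, 0.175], [-0.626, -0.0, -0.78]]
ft_force: [-0.9, -0.1, -2.3]
finger_gap: 0.0418
```

```bash
python3 st.py; python3 - <<'E'
from plan import *
bottle_now()
p1,R1=upright((.6235,.187,.025),16); p,R=steps(p1,R1,.03,n=3)
E
```

```text
t 13.52 p [0.6303 0.1916 0.1378] gap 0.0418 F [-0.9 -0.1 -2.3]
x [-0.748 -0.218 -0.626] y [-0.28  0.96 -0.  ] z [ 0.601  0.175 -0.78 ] q [ 0.226  0.381  1.789  0.123  0.298 -1.734]
base [0.6245 0.1899 0.0691] axis [0. 0. 1.]
[0] 0.001 0 0.001 0.0096 -0.0008 0.0111 0.03;0.001 0 0.001 0.0097 -0.0009 0.0111 0.03;0.001 0 0.002 0.0096 -0.0008 0.0111 0.03
```

Call:
{"api": "move_arm", "payload": {"moves": "0.001 0 0.001 0.0096 -0.0008 0.0111 0.03;0.001 0 0.001 0.0097 -0.0009 0.0111 0.03;0.001 0 0.002 0.0096 -0.0008 0.0111 0.03;0 0 0 0 0 0 0.03"}}

```text
clock: 13.85
position: [0.6282, 0.1869, 0.0912]
ee_rot: [[-0.752, -0.274, 0.6], [-0.214, 0.962, 0.171], [-0.624, -0.0, -0.782]]
ft_force: [-0.5, 0.6, -2.0]
finger_gap: 0.0424
```

```bash
python3 st.py; python3 - <<'E'
from plan import *
bottle_now()
E
```

```text
t 13.85 p [0.6282 0.1869 0.0912] gap 0.0424 F [-0.5  0.6 -2. ]
x [-0.752 -0.214 -0.624] y [-0.274  0.962 -0.   ] z [ 0.6    0.171 -0.782] q [ 0.22   0.454  1.819  0.181  0.2   -1.794]
base [0.6221 0.1851 0.0225] axis [0.003 0.001 1.   ]
```

Call:
{"api": "move_arm", "payload": {"moves": "0 0 0 0.0012 0 0.0016 0.03;0 0 0 0.0012 0 0.0016 0.03"}}

```text
clock: 14.02
position: [0.6289, 0.1861, 0.0894]
ee_rot: [[-0.75, -0.273, 0.602], [-0.213, 0.962, 0.171], [-0.626, -0.0, -0.78]]
ft_force: [-5.3, 1.7, 12.6]
finger_gap: 0.042
```

```bash
python3 st.py; python3 - <<'E'
from plan import *
bottle_now()
E
```

```text
t 14.02 p [0.6289 0.1861 0.0894] gap 0.042 F [-5.3  1.7 12.6]
x [-0.75  -0.213 -0.626] y [-0.273  0.962 -0.   ] z [ 0.602  0.171 -0.78 ] q [ 0.218  0.457  1.819  0.189  0.193 -1.801]
base [0.623  0.1844 0.0207] axis [0.001 0.    1.   ]
```

Contact with the plate (12.6 N). Releasing.

Call:
{"api": "move_arm", "payload": {"moves": "0 0 0 -0.0006 0 -0.0008 0.045;0 0 0 0 0 0 0.055;0 0 0 0 0 0 0.065;0 0 0 0 0 0 0.065;0 0 0 0 0 0 0.065"}}

```text
clock: 14.43
position: [0.6302, 0.1854, 0.0954]
ee_rot: [[-0.747, -0.272, 0.607], [-0.211, 0.962, 0.171], [-0.63, -0.001, -0.776]]
ft_force: [-0.5, 0.6, -0.1]
finger_gap: 0.0649
```

```bash
python3 st.py; python3 - <<'E'
from plan import *
C,im=shot('wrist','w14')
E
```

```text
t 14.43 p [0.6302 0.1854 0.0954] gap 0.0649 F [-0.5  0.6 -0.1]
x [-0.747 -0.211 -0.63 ] y [-0.272  0.962 -0.001] z [ 0.607  0.171 -0.776] q [ 0.217  0.448  1.818  0.186  0.197 -1.799]
```

Call:
{"api": "move_arm", "payload": {"moves": "0 0 0 0 0 -0.02 0.065;0 0 0 0 0 -0.035 0.065;0 0 0 0 0 -0.035 0.0854;0 0 0 0 0 -0.035 0.0854"}}

```text
clock: 14.82
position: [0.5518, 0.1633, 0.1886]
ee_rot: [[-0.753, -0.271, 0.599], [-0.213, 0.962, 0.169], [-0.622, -0.0, -0.783]]
ft_force: [0.5, 0.8, 0.6]
finger_gap: 0.0849
```

```bash
python3 st.py; python3 - <<'E'
from plan import *
p,R=steps((.47,.0,.22),rot(0,0),.0854)
p,R=steps((.535,-.305,.13),rot(0,51),.0854,p0=p,R0=R)
C,im=shot('top','t15')
cv2.imwrite('pics/t15c.png',cv2.resize(im[145:275,140:400,::-1],None,fx=3,fy=3))
E
```

```text
t 14.82 p [0.5518 0.1633 0.1886] gap 0.0849 F [0.5 0.8 0.6]
x [-0.753 -0.213 -0.622] y [-0.271  0.962 -0.   ] z [ 0.599  0.169 -0.783] q [ 0.206  0.133  1.968  0.117  0.373 -1.734]
[0] 0.013 0.095 0.038 0.011 -0.0193 -0.0144 0.0854;0.013 0.095 0.038 0.0115 -0.0199 -0.0131 0.0854;0.013 0.095 0.038 0.012 -0.0205 -0.0118 0.0854;0.013 0.096 0.038 0.0122 -0.0211 -0.0103 0.0854;0.013 0.095 0.038 0.0123 -0.0217 -0.0089 0.0854;0.014 0.096 0.037 0.0123 -0.0222 -0.0074 0.0854;0.013 0.095 0.038 0.0121 -0.0228 -0.0059 0.0854
[0] 0 0.099 0 -0.0072 -0.0339 0.01 0.0854;0 0.099 0 -0.0082 -0.0339 0.0092 0.0854;0 0.099 0 -0.0091 -0.0339 0.0084 0.0854;0 0.099 0 -0.0098 -0.0339 0.0074 0.0854;0 0.099 0 -0.0105 -0.0339 0.0064 0.0854;0 0.099 0 -0.0111 -0.0339 0.0054 0.0854;0 0.099 0 -0.0116 -0.0339 0.0042 0.0854;0 0.099 0 -0.012 -0.0339 0.0031 0.0854;0 0.098 0 -0.0122 -0.0338 0.0019 0.0854
```

Call:
{"api": "move_arm", "payload": {"moves": "0.013 0.095 0.038 0.011 -0.0193 -0.0144 0.0854;0.013 0.095 0.038 0.0115 -0.0199 -0.0131 0.0854;0.013 0.095 0.038 0.012 -0.0205 -0.0118 0.0854;0.013 0.096 0.038 0.0122 -0.0211 -0.0103 0.0854;0.013 0.095 0.038 0.0123 -0.0217 -0.0089 0.0854;0.014 0.096 0.037 0.0123 -0.0222 -0.0074 0.0854;0.013 0.095 0.038 0.0121 -0.0228 -0.0059 0.0854"}}

```text
clock: 15.45
position: [0.4621, -0.0038, 0.2335]
ee_rot: [[-1.0, 0.006, -0.01], [0.006, 1.0, -0.001], [0.01, -0.001, -1.0]]
ft_force: [0.7, 0.5, 0.3]
finger_gap: 0.0852
```

Call:
{"api": "move_arm", "payload": {"moves": "0 0.099 0 -0.0072 -0.0339 0.01 0.0854;0 0.099 0 -0.0082 -0.0339 0.0092 0.0854;0 0.099 0 -0.0091 -0.0339 0.0084 0.0854;0 0.099 0 -0.0098 -0.0339 0.0074 0.0854;0 0.099 0 -0.0105 -0.0339 0.0064 0.0854;0 0.099 0 -0.0111 -0.0339 0.0054 0.0854;0 0.099 0 -0.0116 -0.0339 0.0042 0.0854;0 0.099 0 -0.012 -0.0339 0.0031 0.0854;0 0.098 0 -0.0122 -0.0338 0.0019 0.0854"}}

```text
clock: 16.2
position: [0.5232, -0.321, 0.147]
ee_rot: [[-0.603, 0.011, -0.798], [0.007, 1.0, 0.009], [0.798, 0.0, -0.603]]
ft_force: [0.2, -0.6, 1.4]
finger_gap: 0.0854
```

```bash
python3 st.py; python3 - <<'E'
from plan import *
C,im=shot('wrist','w16')
E
```

```text
t 16.2 p [ 0.5232 -0.321   0.147 ] gap 0.0854 F [ 0.2 -0.6  1.4]
x [-0.603  0.007  0.798] y [0.011 1.    0.   ] z [-0.798  0.009 -0.603] q [-0.469  1.025  0.788 -0.436  2.154 -2.111]
```

```bash
python3 - <<'E'
from plan import *
C=cal('wrist')
for uv,z in [((263,165),.028),((261,222),.034),((260.5,271),.026),((260,300),.022),((95,130),.0),((90,130),.03)]:
    print(uv,plane(C,uv,z).round(4))
E
```

```text
(263, 165) [ 0.3743 -0.3212  0.028 ]
(261, 222) [ 0.4462 -0.3243  0.034 ]
(260.5, 271) [ 0.4893 -0.3253  0.026 ]
(260, 300) [ 0.5125 -0.326   0.022 ]
(95, 130) [ 0.2919 -0.5316  0.    ]
(90, 130) [ 0.3228 -0.516   0.03  ]
```

```bash
python3 - <<'E'
from plan import *
p,R=steps((.519,-.326,.09),rot(-2,51),.0854,n=3)
E
```

```text
[0] -0.004 -0.018 0.006 -0.0117 -0.0002 0.0097 0.0854;-0.004 -0.018 0.005 -0.0115 -0.0002 0.01 0.0854;-0.005 -0.018 0.006 -0.0113 -0.0002 0.0102 0.0854
```

Call:
{"api": "move_arm", "payload": {"moves": "-0.004 -0.018 0.006 -0.0117 -0.0015 0.0097 0.0854;-0.004 -0.018 0.005 -0.0115 -0.0015 0.01 0.0854;-0.005 -0.018 0.006 -0.0113 -0.0015 0.0102 0.0854;0 0 0 0 0 0 0.0854"}}

```text
clock: 16.58
position: [0.5161, -0.3322, 0.0736]
ee_rot: [[-0.616, 0.04, -0.787], [0.018, 0.999, 0.037], [0.787, 0.008, -0.616]]
ft_force: [-0.6, -0.0, -0.9]
finger_gap: 0.0855
```

```bash
python3 st.py; python3 - <<'E'
from plan import *
p,R=steps((.447,-.3235,.018),rot(-2,51),.0854,n=5)
E
```

```text
t 16.58 p [ 0.5161 -0.3322  0.0736] gap 0.0855 F [-0.6 -0.  -0.9]
x [-0.616  0.018  0.787] y [0.04  0.999 0.008] z [-0.787  0.037 -0.616] q [-0.495  1.1    0.814 -0.395  2.05  -2.059]
[0] 0.002 -0.003 0.001 -0.0002 0.0011 0.0178 0.0854;0.002 -0.003 0.001 -0.0001 0.0011 0.0178 0.0854;0.002 -0.004 0 -0.0001 0.0012 0.0178 0.0854;0.002 -0.003 0.001 0 0.0012 0.0178 0.0854;0.001 -0.004 0 0 0.0013 0.0177 0.0854
```

Call:
{"api": "move_arm", "payload": {"moves": "0.002 -0.003 0.001 -0.0002 0.0011 0.0178 0.0854;0.002 -0.003 0.001 -0.0001 0.0011 0.0178 0.0854;0.002 -0.004 0 -0.0001 0.0012 0.0178 0.0854;0.002 -0.003 0.001 0 0.0012 0.0178 0.0854;0 0 0 0 0 0 0.0854"}}

```text
clock: 17.0
position: [0.4595, -0.3245, 0.03]
ee_rot: [[-0.627, 0.033, -0.779], [0.021, 0.999, 0.026], [0.779, -0.0, -0.627]]
ft_force: [0.4, -0.3, -0.2]
finger_gap: 0.0852
```

```bash
python3 st.py; python3 - <<'E'
from plan import *
p,R=steps((.441,-.3233,.0137),rot(-2,51),.0854,n=2)
C,im=shot('wrist','w17')
E
```

```text
t 17.0 p [ 0.4595 -0.3245  0.03  ] gap 0.0852 F [ 0.4 -0.3 -0.2]
x [-0.627  0.021  0.779] y [ 0.033  0.999 -0.   ] z [-0.779  0.026 -0.627] q [-0.521  1.021  1.075 -0.391  1.856 -2.007]
[0] -0.001 -0.002 0.001 -0.0006 0.0003 0.0123 0.0854;-0.001 -0.001 0 -0.0005 0.0003 0.0124 0.0854
```

Call:
{"api": "move_arm", "payload": {"moves": "0 0 0 -0.0006 0.002 0.0123 0.0854;0 0 0 -0.0005 0.002 0.0124 0.0854;0 0 0 0 0 0 0.0854"}}

```text
clock: 17.3
position: [0.4458, -0.3209, 0.0191]
ee_rot: [[-0.632, 0.031, -0.775], [0.023, 1.0, 0.021], [0.775, -0.004, -0.632]]
ft_force: [-0.7, -0.9, -0.3]
finger_gap: 0.0855
```

```bash
python3 st.py; python3 - <<'E'
from plan import *
p,R=steps((.441,-.321,.0137),rot(-2,51),.0854,n=1)
E
```

```text
t 17.3 p [ 0.4458 -0.3209  0.0191] gap 0.0855 F [-0.7 -0.9 -0.3]
x [-0.632  0.023  0.775] y [ 0.031  1.    -0.004] z [-0.775  0.021 -0.632] q [-0.525  1.004  1.134 -0.391  1.807 -1.993]
[0] -0.006 0.004 -0.001 -0.0011 -0.0002 0.0071 0.0854
```

Call:
{"api": "move_arm", "payload": {"moves": "0 0.004 0 -0.0016 0 0.009 0.07;0 0 0 0 0 0 0.06;0 0 0 0 0 0 0.03;0 0 0 0 0 0 0.03;0 0 0 0 0 0 0.03;0 0 0 0 0 0 0.03;0 0 0 0 0 0 0.03", "squeeze": 60}}

```text
clock: 17.88
position: [0.444, -0.3219, 0.0156]
ee_rot: [[-0.633, 0.029, -0.774], [0.024, 1.0, 0.018], [0.774, -0.008, -0.633]]
ft_force: [-0.1, -0.3, -1.6]
finger_gap: 0.0421
```

```bash
python3 st.py; python3 - <<'E'
from plan import *
s=robot.sense()
remember((.376,s['position'][1]+.002,.022),(.9994,-.035,0)); bottle_now()
p,R=steps(s['position']+[0,0,.1],s['ee_rot'],.03,n=4)
C,im=shot('wrist','w18')
E
```

```text
t 17.88 p [ 0.444  -0.3219  0.0156] gap 0.0421 F [-0.1 -0.3 -1.6]
x [-0.633  0.024  0.774] y [ 0.029  1.    -0.008] z [-0.774  0.018 -0.633] q [-0.527  1.006  1.14  -0.394  1.797 -1.99 ]
base [ 0.376  -0.3199  0.022 ] axis [ 0.999 -0.035 -0.   ]
[0] 0 0 0 0.0194 -0.0002 -0.0158 0.03;0 0 0 0.0193 -0.0002 -0.0158 0.03;0 0 0 0.0194 -0.0002 -0.0159 0.03;0 0 0 0.0193 -0.0002 -0.0158 0.03
```

Call:
{"api": "move_arm", "payload": {"moves": "0 0 0 0.0194 -0.0002 -0.0158 0.03;0 0 0 0.0193 -0.0002 -0.0158 0.03;0 0 0 0.0194 -0.0002 -0.0159 0.03;0 0 0 0.0193 -0.0002 -0.0158 0.03"}}

```text
clock: 18.27
position: [0.442, -0.3208, 0.1131]
ee_rot: [[-0.625, 0.029, -0.78], [0.019, 1.0, 0.022], [0.78, -0.001, -0.625]]
ft_force: [-0.0, 0.4, -0.9]
finger_gap: 0.0423
```

```bash
python3 st.py; python3 - <<'E'
from plan import *
bottle_now()
p1,R1=upright((.50,-.15,.11),-5)
p,R=steps(p1,R1,.03,n=16)
E
```

```text
t 18.27 p [ 0.442  -0.3208  0.1131] gap 0.0423 F [-0.   0.4 -0.9]
x [-0.625  0.019  0.78 ] y [ 0.029  1.    -0.001] z [-0.78   0.022 -0.625] q [-0.527  0.87   1.144 -0.41   1.93  -2.049]
base [ 0.374  -0.3188  0.1202] axis [ 0.999 -0.035 -0.01 ]
[0] 0 -0.099 0.004 0.0009 0.0108 -0.0054 0.03;0 -0.099 0.004 0.0003 0.0108 -0.0055 0.03;0 -0.099 0.004 -0.0002 0.0108 -0.0055 0.03;0 -0.099 0.003 -0.0007 0.0108 -0.0055 0.03;0 -0.099 0.004 -0.0012 0.0108 -0.0054 0.03;0 -0.099 0.003 -0.0016 0.0108 -0.0052 0.03;0 -0.099 0.004 -0.0021 0.0108 -0.0051 0.03;0 -0.099 0.003 -0.0026 0.0108 -0.0048 0.03;0 -0.099 0.004 -0.003 0.0108 -0.0046 0.03;0 -0.098 0.004 -0.0034 0.0108 -0.0042 0.03;0 -0.099 0.003 -0.0037 0.0108 -0.0039 0.03;0 -0.098 0.004 -0.0041 0.0108 -0.0035 0.03
[12] 0 -0.099 0.003 -0.0044 0.0108 -0.0031 0.03;0 -0.098 0.004 -0.0046 0.0109 -0.0027 0.03;-0.001 -0.099 0.004 -0.0048 0.0109 -0.0022 0.03;-0.001 -0.098 0.003 -0.0049 0.0109 -0.0017 0.03
```

Call:
{"api": "move_arm", "payload": {"moves": "0 -0.099 0.004 0.0009 0.0108 -0.0054 0.03;0 -0.099 0.004 0.0003 0.0108 -0.0055 0.03;0 -0.099 0.004 -0.0002 0.0108 -0.0055 0.03;0 -0.099 0.003 -0.0007 0.0108 -0.0055 0.03;0 -0.099 0.004 -0.0012 0.0108 -0.0054 0.03;0 -0.099 0.003 -0.0016 0.0108 -0.0052 0.03;0 -0.099 0.004 -0.0021 0.0108 -0.0051 0.03;0 -0.099 0.003 -0.0026 0.0108 -0.0048 0.03;0 -0.099 0.004 -0.003 0.0108 -0.0046 0.03;0 -0.098 0.004 -0.0034 0.0108 -0.0042 0.03;0 -0.099 0.003 -0.0037 0.0108 -0.0039 0.03;0 -0.098 0.004 -0.0041 0.0108 -0.0035 0.03"}}

```text
clock: 19.27
position: [0.4934, -0.189, 0.172]
ee_rot: [[-0.937, 0.075, 0.342], [0.064, 0.997, -0.044], [-0.344, -0.02, -0.939]]
ft_force: [1.5, 0.2, -1.1]
finger_gap: 0.0419
```

```bash
python3 st.py; python3 - <<'E'
from plan import *
bottle_now()
p1,R1=upright((.53,-.12,.12),0); p,R=steps(p1,R1,.03)
p1,R1=upright((.62,.075,.12),8); p,R=steps(p1,R1,.03,p0=p,R0=R,n=7)
C,im=shot('wrist','w19')
E
```

```text
t 19.27 p [ 0.4934 -0.189   0.172 ] gap 0.0419 F [ 1.5  0.2 -1.1]
x [-0.937  0.064 -0.344] y [ 0.075  0.997 -0.02 ] z [ 0.342 -0.044 -0.939] q [-0.492  0.153  1.887  0.175  0.779 -2.096]
base [ 0.465  -0.1881  0.1099] axis [ 0.328 -0.012  0.945]
[0] -0.018 -0.112 -0.022 -0.0138 0.0241 -0.0011 0.03;-0.018 -0.111 -0.022 -0.0143 0.0238 0.0009 0.03;-0.017 -0.112 -0.022 -0.0147 0.0234 0.0029 0.03
[0] -0.013 0 -0.015 -0.0102 0.0279 0.0081 0.03;-0.013 0 -0.015 -0.0106 0.0276 0.0085 0.03;-0.013 0 -0.016 -0.011 0.0273 0.0088 0.03;-0.012 0 -0.015 -0.0115 0.0271 0.0092 0.03;-0.012 0 -0.016 -0.0119 0.0268 0.0095 0.03;-0.013 0 -0.015 -0.0123 0.0264 0.0099 0.03;-0.012 -0.001 -0.016 -0.0127 0.0261 0.0102 0.03
```

Call:
{"api": "move_arm", "payload": {"moves": "-0.018 -0.112 -0.022 -0.0138 0.0241 -0.0011 0.03;-0.018 -0.111 -0.022 -0.0143 0.0238 0.0009 0.03;-0.017 -0.112 -0.022 -0.0147 0.0234 0.0029 0.03;-0.013 0 -0.015 -0.0102 0.0279 0.0081 0.03;-0.013 0 -0.015 -0.0106 0.0276 0.0085 0.03;-0.013 0 -0.016 -0.011 0.0273 0.0088 0.03;-0.012 0 -0.015 -0.0115 0.0271 0.0092 0.03;-0.012 0 -0.016 -0.0119 0.0268 0.0095 0.03"}}

```text
clock: 19.98
position: [0.5993, 0.0274, 0.1909]
ee_rot: [[-0.761, -0.115, 0.639], [-0.093, 0.993, 0.067], [-0.642, -0.009, -0.766]]
ft_force: [0.3, -1.4, -0.8]
finger_gap: 0.0421
```

```bash
python3 st.py; python3 - <<'E'
from plan import *
bottle_now()
p1,R1=upright((.63,.09,.09),8); p,R=steps(p1,R1,.03,n=4)
C,im=shot('wrist','w20')
E
```

```text
t 19.98 p [0.5993 0.0274 0.1909] gap 0.0421 F [ 0.3 -1.4 -0.8]
x [-0.761 -0.093 -0.642] y [-0.115  0.993 -0.009] z [ 0.639  0.067 -0.766] q [-0.058  0.178  1.919  0.293  0.368 -1.984]
base [0.5939 0.0261 0.1228] axis [-0.012  0.001  1.   ]
[0] -0.006 0.003 -0.006 -0.0032 0.0149 0.0133 0.03;-0.005 0.003 -0.006 -0.0034 0.0148 0.0133 0.03;-0.006 0.003 -0.006 -0.0035 0.0147 0.0134 0.03;-0.005 0.003 -0.005 -0.0036 0.0146 0.0135 0.03
```

Call:
{"api": "move_arm", "payload": {"moves": "-0.006 0.003 -0.006 -0.0032 0.0149 0.0133 0.03;-0.005 0.003 -0.006 -0.0034 0.0148 0.0133 0.03;-0.006 0.003 -0.006 -0.0035 0.0147 0.0134 0.03;-0.005 0.003 -0.005 -0.0036 0.0146 0.0135 0.03;0 0 0 0 0 0 0.03"}}

```text
clock: 20.45
position: [0.6391, 0.1011, 0.1563]
ee_rot: [[-0.768, -0.157, 0.621], [-0.127, 0.988, 0.093], [-0.628, -0.007, -0.778]]
ft_force: [-0.6, 0.2, -1.0]
finger_gap: 0.042
```

```bash
python3 st.py; python3 - <<'E'
from plan import *
bottle_now()
p1,R1=upright((.634,.094,.026),9); p,R=steps(p1,R1,.03,n=4)
C,im=shot('scene','s21'); cv2.imwrite('pics/s21c.png',cv2.resize(im[100:320,130:400,::-1],None,fx=2.7,fy=2.7))
E
```

```text
t 20.45 p [0.6391 0.1011 0.1563] gap 0.042 F [-0.6  0.2 -1. ]
x [-0.768 -0.127 -0.628] y [-0.157  0.988 -0.007] z [ 0.621  0.093 -0.778] q [ 0.085  0.329  1.812  0.126  0.325 -1.751]
base [0.6324 0.0995 0.0883] axis [0.006 0.002 1.   ]
[0] -0.001 -0.002 -0.001 0.0097 -0.0013 0.0122 0.03;-0.001 -0.001 -0.001 0.0098 -0.0013 0.0121 0.03;-0.002 -0.002 -0.001 0.0098 -0.0014 0.0121 0.03;-0.001 -0.001 -0.002 0.0097 -0.0013 0.0121 0.03
```

Call:
{"api": "move_arm", "payload": {"moves": "-0.001 -0.002 -0.001 0.0097 -0.0013 0.0122 0.03;-0.001 -0.001 -0.001 0.0098 -0.0013 0.0121 0.03;-0.002 -0.002 -0.001 0.0098 -0.0014 0.0121 0.03;0 0 0 0 0 0 0.03"}}

```text
clock: 20.83
position: [0.6393, 0.0942, 0.11]
ee_rot: [[-0.764, -0.162, 0.624], [-0.13, 0.987, 0.097], [-0.632, -0.007, -0.775]]
ft_force: [-0.1, 0.1, -1.7]
finger_gap: 0.0421
```

```bash
python3 st.py; python3 - <<'E'
from plan import *
bottle_now()
p1,R1=upright((.634,.094,.022),9); p,R=steps(p1,R1,.03,n=2)
E
```

```text
t 20.83 p [0.6393 0.0942 0.11  ] gap 0.0421 F [-0.1  0.1 -1.7]
x [-0.764 -0.13  -0.632] y [-0.162  0.987 -0.007] z [ 0.624  0.097 -0.775] q [ 0.069  0.403  1.843  0.247  0.22  -1.889]
base [0.633  0.0927 0.042 ] axis [0.002 0.001 1.   ]
[0] -0.001 -0.001 0 0.0059 0.0006 0.0081 0.03;-0.001 -0.001 -0.001 0.0059 0.0006 0.0081 0.03
```

Call:
{"api": "move_arm", "payload": {"moves": "-0.001 -0.001 0 0.0049 0.0006 0.0071 0.03;-0.001 -0.001 -0.001 0.0049 0.0006 0.0071 0.03;0 0 0 0 0 0 0.03"}}

```text
clock: 21.08
position: [0.6407, 0.0938, 0.0944]
ee_rot: [[-0.763, -0.162, 0.625], [-0.13, 0.987, 0.098], [-0.633, -0.006, -0.774]]
ft_force: [-0.1, -0.3, -2.4]
finger_gap: 0.0423
```

```bash
python3 st.py; python3 - <<'E'
from plan import *
bottle_now()
E
```

```text
t 21.08 p [0.6407 0.0938 0.0944] gap 0.0423 F [-0.1 -0.3 -2.4]
x [-0.763 -0.13  -0.633] y [-0.162  0.987 -0.006] z [ 0.625  0.098 -0.774] q [ 0.068  0.433  1.846  0.303  0.187 -1.947]
base [0.6344 0.0923 0.0264] axis [0. 0. 1.]
```

Call:
{"api": "move_arm", "payload": {"moves": "0 0 0 0.0016 0 0.0022 0.03;0 0 0 0.0015 0 0.0022 0.03;0 0 0 0.0012 0 0.0016 0.03"}}

```text
clock: 21.33
position: [0.642, 0.0931, 0.0899]
ee_rot: [[-0.762, -0.162, 0.627], [-0.129, 0.987, 0.098], [-0.635, -0.006, -0.773]]
ft_force: [-0.2, -0.1, -2.1]
finger_gap: 0.0423
```

```bash
python3 st.py; python3 - <<'E'
from plan import *
bottle_now()
E
```

```text
t 21.33 p [0.642  0.0931 0.0899] gap 0.0423 F [-0.2 -0.1 -2.1]
x [-0.762 -0.129 -0.635] y [-0.162  0.987 -0.006] z [ 0.627  0.098 -0.773] q [ 0.066  0.443  1.846  0.327  0.176 -1.971]
base [0.6359 0.0917 0.0218] axis [-0.002 -0.     1.   ]
```

Call:
{"api": "move_arm", "payload": {"moves": "0 0 0 0.0013 0 0.0018 0.03;0 0 0 0.0008 0 0.0012 0.03"}}

```text
clock: 21.5
position: [0.6436, 0.0932, 0.0886]
ee_rot: [[-0.759, -0.162, 0.631], [-0.129, 0.987, 0.098], [-0.638, -0.007, -0.77]]
ft_force: [-4.1, 0.9, 11.0]
finger_gap: 0.0423
```

```bash
python3 st.py; python3 - <<'E'
from plan import *
bottle_now()
E
```

```text
t 21.5 p [0.6436 0.0932 0.0886] gap 0.0423 F [-4.1  0.9 11. ]
x [-0.759 -0.129 -0.638] y [-0.162  0.987 -0.007] z [ 0.631  0.098 -0.77 ] q [ 0.066  0.448  1.845  0.342  0.168 -1.986]
base [0.6378 0.0918 0.0206] axis [-0.007 -0.     1.   ]
```

Call:
{"api": "move_arm", "payload": {"moves": "0 0 0 -0.0004 0 -0.0006 0.045;0 0 0 0 0 0 0.055;0 0 0 0 0 0 0.065;0 0 0 0 0 0 0.065;0 0 0 0 0 0 0.065;0 0 0 0 0 -0.02 0.065;0 0 0 0 0 -0.035 0.065;0 0 0 0 0 -0.035 0.065;0 0 0 0 0 -0.035 0.065"}}

```text
clock: 22.25
position: [0.5626, 0.0805, 0.183]
ee_rot: [[-0.764, -0.161, 0.625], [-0.129, 0.987, 0.097], [-0.632, -0.007, -0.775]]
ft_force: [0.5, -0.1, 0.0]
finger_gap: 0.0647
```

```bash
python3 st.py; python3 - <<'E'
from plan import *
C,im=shot('scene','s22'); cv2.imwrite('pics/s22c.png',cv2.resize(im[100:320,130:400,::-1],None,fx=2.7,fy=2.7))
C,im=shot('wrist','w22')
E
```

```text
t 22.25 p [0.5626 0.0805 0.183 ] gap 0.0647 F [ 0.5 -0.1  0. ]
x [-0.764 -0.129 -0.632] y [-0.161  0.987 -0.007] z [ 0.625  0.097 -0.775] q [ 0.049  0.124  1.999  0.198  0.343 -1.849]
```

All three bottles stand upright on the plate (scene crop (187,150), (242,175), (304,195)). Next is the cover.

```bash
python3 - <<'E'
from plan import *
p,R=steps((.49,.11,.19),rot(6.2,0),.0854,n=8)
E
```

```text
[0] 0.001 0.087 0.007 0.0063 0.0051 -0.0057 0.0854;0.002 0.086 0.007 0.0068 0.0051 -0.0051 0.0854;0.001 0.087 0.007 0.0072 0.005 -0.0045 0.0854;0.002 0.086 0.007 0.0076 0.0049 -0.0039 0.0854;0.001 0.087 0.007 0.008 0.0049 -0.0032 0.0854;0.002 0.086 0.006 0.0082 0.0048 -0.0025 0.0854;0.001 0.087 0.007 0.0085 0.0047 -0.0018 0.0854;0.002 0.086 0.006 0.0086 0.0047 -0.001 0.0854
```

Call:
{"api": "move_arm", "payload": {"moves": "0.001 0.087 0.007 0.0063 0.0051 -0.0057 0.0854;0.002 0.086 0.007 0.0068 0.0051 -0.0051 0.0854;0.001 0.087 0.007 0.0072 0.005 -0.0045 0.0854;0.002 0.086 0.007 0.0076 0.0049 -0.0039 0.0854;0.001 0.087 0.007 0.008 0.0049 -0.0032 0.0854;0.002 0.086 0.006 0.0082 0.0048 -0.0025 0.0854;0.001 0.087 0.007 0.0085 0.0047 -0.0018 0.0854;0.002 0.086 0.006 0.0086 0.0047 -0.001 0.0854;0 0 0 0 0 0 0.0854"}}

```text
clock: 23.1
position: [0.4871, 0.1108, 0.1893]
ee_rot: [[-0.994, -0.103, -0.032], [-0.103, 0.995, -0.007], [0.033, -0.003, -0.999]]
ft_force: [-0.1, 0.2, -0.8]
finger_gap: 0.0854
```

```bash
python3 st.py; python3 - <<'E'
from plan import *
C,im=shot('wrist','w23')
C,im=shot('scene','s23'); cv2.imwrite('pics/s23c.png',cv2.resize(im[150:230,140:260,::-1],None,fx=6,fy=6,interpolation=cv2.INTER_CUBIC))
E
```

```text
t 23.1 p [0.4871 0.1108 0.1893] gap 0.0854 F [-0.1  0.2 -0.8]
x [-0.994 -0.103  0.033] y [-0.103  0.995 -0.003] z [-0.032 -0.007 -0.999] q [ 0.151  0.246  1.692 -0.002  1.237 -1.522]
```

One bottle seems to have left the right-hand ring; I'll look at the full view.

```bash
python3 - <<'E'
from plan import *
C,im=shot('top','t24'); cv2.imwrite('pics/t24c.png',cv2.resize(im[100:250,100:360,::-1],None,fx=3,fy=3,interpolation=cv2.INTER_CUBIC))
E
```

```text
(no output)
```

The third bottle got knocked off the plate. It now lies right of the station, head towards the tray's far-left corner (top px base (255,163), head (300,153)). I'll measure it and pick it up again.

```bash
python3 - <<'E'
from plan import *
im=cv2.imread('pics/s23.png')
cv2.imwrite('pics/s23d.png',cv2.resize(im[150:250,230:360],None,fx=6,fy=6,interpolation=cv2.INTER_CUBIC))
im=cv2.imread('pics/t24.png')
cv2.imwrite('pics/t24d.png',cv2.resize(im[130:190,230:330],None,fx=7,fy=7,interpolation=cv2.INTER_CUBIC))
E
python3 - <<'E'
from h import *
T=cal('top');S=cal('scene')
t=lambda x,y:(x/7+230-.4,y/7+130-.4); s=lambda x,y:(x/6+230-.4,y/6+150-.4)
for n,a,b in [('band',t(337,203),s(313,278)),('head',t(462,170),s(425,275)),('shoulder',t(400,188),s(372,275)),('base',t(185,236),s(215,285)),('trayc',t(345,242),s(318,343)),('swab near',t(235,55),s(345,225)),('swab n2',t(108,18),s(345,225))]:
    p,e=tri(T,a,S,b); print(n,p.round(4),round(e,4))
    print('   top ray at z=.03',plane(T,a,.03)[:2].round(3), 'z=.022',plane(T,a,.022)[:2].round(3),'z0',plane(T,a,0)[:2].round(3))
E
```

```text
band [ 0.6808 -0.032   0.0411] 0.0124
   top ray at z=.03 [ 0.688 -0.036] z=.022 [ 0.69  -0.036] z0 [ 0.695 -0.037]
head [ 0.6921 -0.0861  0.058 ] 0.0059
   top ray at z=.03 [ 0.701 -0.09 ] z=.022 [ 0.703 -0.091] z0 [ 0.709 -0.092]
shoulder [ 0.6864 -0.06    0.0504] 0.0071
   top ray at z=.03 [ 0.694 -0.063] z=.022 [ 0.696 -0.064] z0 [ 0.701 -0.065]
base [0.6759 0.0318 0.0155] 0.0079
   top ray at z=.03 [0.676 0.029] z=.022 [0.678 0.029] z0 [0.683 0.03 ]
trayc [ 0.6737 -0.0383  0.0118] 0.0041
   top ray at z=.03 [ 0.671 -0.039] z=.022 [ 0.673 -0.039] z0 [ 0.678 -0.04 ]
swab near [0.7467 0.0109 0.0351] 0.0166
   top ray at z=.03 [0.755 0.006] z=.022 [0.757 0.006] z0 [0.764 0.006]
swab n2 [0.782  0.0599 0.0065] 0.0046
   top ray at z=.03 [0.773 0.06 ] z=.022 [0.775 0.061] z0 [0.782 0.062]
```

```bash
python3 - <<'E'
from plan import *
p,R=steps((.52,-.10,.25),rot(-40,10),.0854,n=9)
p,R=steps((.685,-.125,.19),rot(-82.4,36),.0854,p0=p,R0=R,n=9)
E
```

```text
[0] -0.009 0.016 0.089 -0.001 -0.0236 -0.0067 0.0854;-0.009 0.016 0.089 -0.003 -0.0234 -0.007 0.0854;-0.009 0.016 0.089 -0.005 -0.023 -0.0072 0.0854;-0.009 0.016 0.088 -0.0069 -0.0223 -0.0075 0.0854;-0.01 0.016 0.089 -0.0087 -0.0216 -0.0079 0.0854;-0.009 0.016 0.088 -0.0105 -0.0207 -0.0082 0.0854;-0.01 0.015 0.089 -0.0121 -0.0196 -0.0086 0.0854;-0.009 0.016 0.088 -0.0136 -0.0184 -0.0089 0.0854;-0.01 0.015 0.089 -0.015 -0.017 -0.0094 0.0854
[0] -0.032 0.048 0.076 -0.0168 0.0097 0.0038 0.0854;-0.032 0.048 0.076 -0.0161 0.0108 0.0034 0.0854;-0.032 0.048 0.076 -0.0154 0.0119 0.003 0.0854;-0.033 0.048 0.076 -0.0146 0.0129 0.0026 0.0854;-0.032 0.048 0.077 -0.0137 0.0139 0.0024 0.0854;-0.033 0.048 0.076 -0.0127 0.0149 0.0022 0.0854;-0.032 0.048 0.077 -0.0117 0.0158 0.0022 0.0854;-0.033 0.049 0.076 -0.0106 0.0165 0.0021 0.0854;-0.032 0.048 0.077 -0.0094 0.0172 0.0023 0.0854
```

Call:
{"api": "move_arm", "payload": {"moves": "-0.009 0.016 0.089 -0.001 -0.0236 -0.0067 0.0854;-0.009 0.016 0.089 -0.003 -0.0234 -0.007 0.0854;-0.009 0.016 0.089 -0.005 -0.023 -0.0072 0.0854;-0.009 0.016 0.088 -0.0069 -0.0223 -0.0075 0.0854;-0.01 0.016 0.089 -0.0087 -0.0216 -0.0079 0.0854;-0.009 0.016 0.088 -0.0105 -0.0207 -0.0082 0.0854;-0.01 0.015 0.089 -0.0121 -0.0196 -0.0086 0.0854;-0.009 0.016 0.088 -0.0136 -0.0184 -0.0089 0.0854;-0.01 0.015 0.089 -0.015 -0.017 -0.0094 0.0854"}}

```text
clock: 24.0
position: [0.5176, -0.1082, 0.2493]
ee_rot: [[-0.739, 0.664, -0.115], [0.654, 0.748, 0.116], [0.163, 0.01, -0.987]]
ft_force: [1.1, 0.5, -0.3]
finger_gap: 0.0854
```

Call:
{"api": "move_arm", "payload": {"moves": "-0.032 0.048 0.076 -0.0168 0.0097 0.0038 0.0854;-0.032 0.048 0.076 -0.0161 0.0108 0.0034 0.0854;-0.032 0.048 0.076 -0.0154 0.0119 0.003 0.0854;-0.033 0.048 0.076 -0.0146 0.0129 0.0026 0.0854;-0.032 0.048 0.077 -0.0137 0.0139 0.0024 0.0854;-0.033 0.048 0.076 -0.0127 0.0149 0.0022 0.0854;-0.032 0.048 0.077 -0.0117 0.0158 0.0022 0.0854;-0.033 0.049 0.076 -0.0106 0.0165 0.0021 0.0854;-0.032 0.048 0.077 -0.0094 0.0172 0.0023 0.0854"}}

```text
clock: 24.75
position: [0.6897, -0.1524, 0.1936]
ee_rot: [[-0.062, 0.998, -0.006], [0.804, 0.054, 0.592], [0.591, 0.032, -0.806]]
ft_force: [1.3, 0.1, -0.4]
finger_gap: 0.0855
```

```bash
python3 st.py; python3 - <<'E'
from plan import *
C,im=shot('wrist','w25')
E
```

```text
t 24.75 p [ 0.6897 -0.1524  0.1936] gap 0.0855 F [ 1.3  0.1 -0.4]
x [-0.062  0.804  0.591] y [0.998 0.054 0.032] z [-0.006  0.592 -0.806] q [-0.455  0.843  0.89   0.563  1.704 -0.528]
```

The bottle has rolled off the tray corner. It now lies flat between the tray and the swab stack: base at px (309,113), head at (317,230), with the tourniquet at (347,245).

```bash
python3 - <<'E'
from plan import *
C=cal('wrist')
for n,uv,z in [('base',(309,113),.028),('band edge',(327,169),.022),('should',(314,190),.022),('tip',(317.5,232),.022),('L',(291,125),.022),('R',(328,125),.022),('L2',(297,190),.022),('R2',(332,185),.022),('swab',(329,146),0.0),('swab',(335,99),.028),('swab',(366,154),0.0),('tourn L',(311,237),0.0),('tournL2',(318,264),0),('trayR',(249,170),.02)]:
    print(n,plane(C,uv,z).round(4))
C,im=shot('top','t26'); cv2.imwrite('pics/t26d.png',cv2.resize(im[110:190,230:340,::-1],None,fx=6,fy=6,interpolation=cv2.INTER_CUBIC))
C,im=shot('scene','s26'); cv2.imwrite('pics/s26d.png',cv2.resize(im[150:250,230:360,::-1],None,fx=6,fy=6,interpolation=cv2.INTER_CUBIC))
E
```

```text
base [0.7436 0.0307 0.028 ]
band edge [ 0.7649 -0.0359  0.022 ]
should [ 0.7502 -0.0615  0.022 ]
tip [ 0.7537 -0.1079  0.022 ]
L [0.7235 0.0171 0.022 ]
R [0.767  0.0197 0.022 ]
L2 [ 0.7315 -0.0625  0.022 ]
R2 [ 0.7702 -0.0546  0.022 ]
swab [0.7729 0.0034 0.    ]
swab [0.7746 0.0515 0.028 ]
swab [ 0.8181 -0.0047  0.    ]
tourn L [ 0.7506 -0.1097  0.    ]
tournL2 [ 0.7582 -0.1389  0.    ]
trayR [ 0.6775 -0.0412  0.02  ]
```

```bash
python3 - <<'E'
from plan import *
p,R=steps((.7494,-.054,.10),rot(-85.6,15),.0854,n=6)
E
```

```text
[0] 0.006 -0.062 -0.001 0.0035 0.0106 0.022 0.0854;0.006 -0.061 -0.001 0.0049 0.0107 0.0216 0.0854;0.006 -0.062 0 0.0062 0.0109 0.0212 0.0854;0.006 -0.061 -0.001 0.0075 0.011 0.0208 0.0854;0.006 -0.062 0 0.0087 0.0111 0.0202 0.0854;0.005 -0.061 -0.001 0.0099 0.0113 0.0195 0.0854
```

Call:
{"api": "move_arm", "payload": {"moves": "0.006 -0.062 -0.001 0.0035 0.0106 0.022 0.0854;0.006 -0.061 -0.001 0.0049 0.0107 0.0216 0.0854;0.006 -0.062 0 0.0062 0.0109 0.0212 0.0854;0.006 -0.061 -0.001 0.0075 0.011 0.0208 0.0854;0.006 -0.062 0 0.0087 0.0111 0.0202 0.0854;0.005 -0.061 -0.001 0.0099 0.0113 0.0195 0.0854;0 0 0 0 0 0 0.0854"}}

```text
clock: 25.48
position: [0.7516, -0.0541, 0.104]
ee_rot: [[-0.089, 0.996, 0.002], [0.97, 0.086, 0.227], [0.226, 0.022, -0.974]]
ft_force: [-0.0, 0.9, -0.3]
finger_gap: 0.0851
```

```bash
python3 st.py; python3 - <<'E'
from plan import *
C,im=shot('wrist','w27')
for n,uv in [('c',(261,200))]: pass
E
```

```text
t 25.48 p [ 0.7516 -0.0541  0.104 ] gap 0.0851 F [-0.   0.9 -0.3]
x [-0.089  0.97   0.226] y [0.996 0.086 0.022] z [ 0.002  0.227 -0.974] q [-0.193  0.899  0.903  0.229  1.387 -0.33 ]
```

```bash
python3 - <<'E'
from plan import *
C=cal('wrist')
for n,uv,z in [('base',(251,113),.022),('mid',(251.5,180),.022),('should',(252.5,240),.022),('tip',(254.5,294),.022),('tournTop',(290,270),.024),('tournleft',(264,300),.024),('swab',(335,163),.028),('swab',(285,150),.028)]:
    print(n,plane(C,uv,z).round(4))
E
```

```text
base [0.7402 0.0258 0.022 ]
mid [ 0.7447 -0.0239  0.022 ]
should [ 0.7492 -0.0702  0.022 ]
tip [ 0.7544 -0.1134  0.022 ]
tournTop [ 0.7802 -0.0912  0.024 ]
tournleft [ 0.7621 -0.1169  0.024 ]
swab [ 0.8053 -0.0057  0.028 ]
swab [7.674e-01 6.000e-04 2.800e-02]
```

```bash
python3 - <<'E'
from plan import *
p,R=steps((.747,-.0345,.016),rot(-84.5,14),.0854,n=5)
E
```

```text
[0] 0.005 0.003 -0.001 0.0001 -0.0009 0.0184 0.0854;0.005 0.003 -0.001 0.0001 -0.0009 0.0185 0.0854;0.005 0.003 -0.001 0 -0.0007 0.0184 0.0854;0.005 0.003 -0.001 0 -0.0007 0.0185 0.0854;0.005 0.002 -0.001 -0.0001 -0.0006 0.0185 0.0854
```

Call:
{"api": "move_arm", "payload": {"moves": "0.005 0.003 -0.001 0.0001 -0.0009 0.0184 0.0854;0.005 0.003 -0.001 0.0001 -0.0009 0.0185 0.0854;0.005 0.003 -0.001 0 -0.0007 0.0184 0.0854;0.005 0.003 -0.001 0 -0.0007 0.0160 0.0854;0 0 0 0 0 0 0.0854"}}

```text
clock: 25.95
position: [0.748, -0.0407, 0.0379]
ee_rot: [[-0.099, 0.995, -0.01], [0.966, 0.098, 0.238], [0.237, 0.014, -0.971]]
ft_force: [-0.5, 0.1, -1.0]
finger_gap: 0.0855
```

```bash
python3 st.py; python3 - <<'E'
from plan import *
p,R=steps((.747,-.0345,.0105),rot(-84.5,14),.0854,n=2)
C,im=shot('wrist','w28')
E
```

```text
t 25.95 p [ 0.748  -0.0407  0.0379] gap 0.0855 F [-0.5  0.1 -1. ]
x [-0.099  0.966  0.237] y [0.995 0.098 0.014] z [-0.01   0.238 -0.971] q [-0.179  0.962  0.95   0.244  1.292 -0.354]
[0] 0.006 0.002 0.003 -0.0002 -0.0004 0.0141 0.0854;0.007 0.003 0.003 -0.0002 -0.0003 0.014 0.0854
```

Call:
{"api": "move_arm", "payload": {"moves": "0.003 0 0 0 -0.001 0.0141 0.0854;0.003 0 0 0 -0.001 0.0141 0.0854;0 0 0 0 0 0 0.0854"}}

```text
clock: 26.25
position: [0.7469, -0.0356, 0.0114]
ee_rot: [[-0.098, 0.995, -0.012], [0.967, 0.098, 0.236], [0.236, 0.012, -0.972]]
ft_force: [0.7, -0.4, -1.2]
finger_gap: 0.0859
```

```bash
python3 st.py
```

```text
t 26.25 p [ 0.7469 -0.0356  0.0114] gap 0.0859 F [ 0.7 -0.4 -1.2]
x [-0.098  0.967  0.236] y [0.995 0.098 0.012] z [-0.012  0.236 -0.972] q [-0.172  0.99   0.963  0.245  1.251 -0.357]
```

Call:
{"api": "move_arm", "payload": {"moves": "0 0 0 0 0 -0.001 0.06;0 0 0 0 0 0 0.03;0 0 0 0 0 0 0.03;0 0 0 0 0 0 0.03;0 0 0 0 0 0 0.03;0 0 0 0 0 0 0.03;0 0 0 0 0 0 0.03", "squeeze": 60}}

```text
clock: 26.83
position: [0.7476, -0.0364, 0.0141]
ee_rot: [[-0.098, 0.995, -0.009], [0.967, 0.098, 0.235], [0.235, 0.014, -0.972]]
ft_force: [-1.1, 0.5, -1.0]
finger_gap: 0.0415
```

```bash
python3 st.py; python3 - <<'E'
from plan import *
s=robot.sense()
remember((.741,.0275,.022),(.1,-.995,0))
p,R=steps(s['position']+[0,0.01,.11],s['ee_rot'],.03,n=5)
C,im=shot('wrist','w29')
E
```

```text
t 26.83 p [ 0.7476 -0.0364  0.0141] gap 0.0415 F [-1.1  0.5 -1. ]
x [-0.098  0.967  0.235] y [0.995 0.098 0.014] z [-0.009  0.235 -0.972] q [-0.173  0.987  0.961  0.245  1.254 -0.357]
[0] 0 0 0 0.0071 0.0005 -0.0209 0.03;0 0 0 0.0071 0.0005 -0.0209 0.03;0 0 0 0.0071 0.0005 -0.0209 0.03;0 0 0 0.0071 0.0005 -0.0209 0.03;0 0 0 0.0071 0.0005 -0.0209 0.03
```

Call:
{"api": "move_arm", "payload": {"moves": "0 0 0 0.0071 0.0005 -0.0209 0.03;0 0 0 0.0071 0.0005 -0.0209 0.03;0 0 0 0.0071 0.0005 -0.0209 0.03;0 0 0 0.0071 0.0005 -0.0209 0.03;0 0 0 0.0071 0.0005 -0.0209 0.03"}}

```text
clock: 27.3
position: [0.7449, -0.0262, 0.1201]
ee_rot: [[-0.095, 0.995, -0.021], [0.967, 0.097, 0.237], [0.238, 0.002, -0.971]]
ft_force: [0.3, 0.3, -1.7]
finger_gap: 0.0414
```

```bash
cat >> plan.py <<'E'
def lying(base,psi,fn='grasp.json'):
    """tool pose so the held bottle lies horizontally, head toward psi"""
    g=json.load(open(fn)); a=np.array(g['a']); b=np.array(g['b'])
    zt=np.array([0,0,1.]); u=zt-a*(zt@a); u/=np.linalg.norm(u); v=np.cross(a,u)
    f=np.array([np.cos(np.radians(psi)),np.sin(np.radians(psi)),0]); k=np.array([0,0,-1.]); w=np.cross(f,k)
    R=np.c_[k,w,f]@np.c_[u,v,a].T
    return np.asarray(base)-R@b, R
E
python3 st.py; python3 - <<'E'
from plan import *
bottle_now()
p1,R1=lying((.40,-.06,.12),-8); print(p1,R1.round(2))
p,R=steps(p1,R1,.03,n=16)
E
```

```text
t 27.3 p [ 0.7449 -0.0262  0.1201] gap 0.0414 F [ 0.3  0.3 -1.7]
x [-0.095  0.967  0.238] y [0.995 0.097 0.002] z [-0.021  0.237 -0.971] q [-0.16   0.874  0.911  0.235  1.421 -0.301]
base [0.7384 0.0377 0.1283] axis [ 0.099 -0.995 -0.003]
[ 0.463642   -0.06884371  0.11205647] [[-0.96  0.14 -0.23]
 [ 0.14  0.99  0.03]
 [ 0.24 -0.   -0.97]]
[0] 0.02 0 -0.081 -0.001 -0.0178 0.0002 0.03;0.02 0 -0.081 0.0004 -0.0178 0.0006 0.03;0.02 0 -0.081 0.0018 -0.0177 0.0009 0.03;0.02 0 -0.081 0.0033 -0.0174 0.0013 0.03;0.02 0 -0.081 0.0047 -0.0171 0.0016 0.03;0.02 0 -0.081 0.006 -0.0166 0.002 0.03;0.02 0 -0.081 0.0074 -0.016 0.0023 0.03;0.02 0 -0.081 0.0086 -0.0153 0.0026 0.03;0.02 0 -0.081 0.0098 -0.0145 0.0029 0.03;0.02 0 -0.081 0.011 -0.0136 0.0032 0.03;0.02 0 -0.081 0.012 -0.0126 0.0035 0.03;0.02 0 -0.08 0.013 -0.0115 0.0037 0.03
[12] 0.02 -0.001 -0.081 0.0139 -0.0104 0.0039 0.03;0.019 0 -0.08 0.0147 -0.0092 0.0041 0.03;0.02 -0.001 -0.081 0.0154 -0.0079 0.0043 0.03;0.019 0 -0.08 0.016 -0.0065 0.0045 0.03
```

Call:
{"api": "move_arm", "payload": {"moves": "0.02 0 -0.081 -0.001 -0.0178 0.0002 0.03;0.02 0 -0.081 0.0004 -0.0178 0.0006 0.03;0.02 0 -0.081 0.0018 -0.0177 0.0009 0.03;0.02 0 -0.081 0.0033 -0.0174 0.0013 0.03;0.02 0 -0.081 0.0047 -0.0171 0.0016 0.03;0.02 0 -0.081 0.006 -0.0166 0.002 0.03;0.02 0 -0.081 0.0074 -0.016 0.0023 0.03;0.02 0 -0.081 0.0086 -0.0153 0.0026 0.03;0.02 0 -0.081 0.0098 -0.0145 0.0029 0.03;0.02 0 -0.081 0.011 -0.0136 0.0032 0.03;0.02 0 -0.081 0.012 -0.0126 0.0035 0.03;0.02 0 -0.08 0.013 -0.0115 0.0037 0.03"}}

```text
clock: 28.3
position: [0.5287, -0.0628, 0.1196]
ee_rot: [[-0.887, 0.414, -0.204], [0.402, 0.91, 0.097], [0.226, 0.004, -0.974]]
ft_force: [0.6, -0.5, -1.8]
finger_gap: 0.0414
```

```bash
python3 st.py; python3 - <<'E'
from plan import *
bottle_now()
p1,R1=lying((.40,-.06,.10),-8); 
p,R=steps(p1,R1,.03,n=4)
C,im=shot('wrist','w30')
E
```

```text
t 28.3 p [ 0.5287 -0.0628  0.1196] gap 0.0414 F [ 0.6 -0.5 -1.8]
x [-0.887  0.402  0.226] y [0.414 0.91  0.004] z [-0.204  0.097 -0.974] q [-0.211  0.495  1.538  0.054  1.33  -1.374]
base [ 0.47   -0.0364  0.127 ] axis [ 0.911 -0.412  0.01 ]
[0] 0.018 0.003 -0.069 0.0123 -0.0081 0.0099 0.03;0.017 0.002 -0.069 0.0127 -0.0071 0.01 0.03;0.018 0.003 -0.069 0.0132 -0.0061 0.0102 0.03;0.017 0.002 -0.069 0.0135 -0.0049 0.0104 0.03
```

Call:
{"api": "move_arm", "payload": {"moves": "0.018 0.003 -0.069 0.0123 -0.0081 0.0099 0.03;0.017 0.002 -0.069 0.0127 -0.0071 0.01 0.03;0.018 0.003 -0.069 0.0132 -0.0061 0.0102 0.03;0.017 0.002 -0.069 0.0135 -0.0049 0.0104 0.03;0 0 0 0 0 0 0.03"}}

```text
clock: 28.77
position: [0.4582, -0.0701, 0.092]
ee_rot: [[-0.965, 0.12, -0.232], [0.117, 0.993, 0.028], [0.234, -0.0, -0.972]]
ft_force: [-0.5, 0.2, -1.3]
finger_gap: 0.0416
```

```bash
python3 st.py; python3 - <<'E'
from plan import *
bottle_now()
p1,R1=lying((.395,-.06,.026),-8); 
p,R=steps(p1,R1,.03,n=4)
E
```

```text
t 28.77 p [ 0.4582 -0.0701  0.092 ] gap 0.0416 F [-0.5  0.2 -1.3]
x [-0.965  0.117  0.234] y [ 0.12   0.993 -0.   ] z [-0.232  0.028 -0.972] q [-0.219  0.408  1.745 -0.025  1.223 -1.658]
base [ 0.3944 -0.0626  0.0998] axis [ 0.993 -0.118  0.001]
[0] -0.001 0 0.005 -0.0044 0.0003 0.0179 0.03;-0.001 0 0.005 -0.0044 0.0003 0.018 0.03;-0.001 0.001 0.005 -0.0044 0.0003 0.0179 0.03;-0.002 0 0.006 -0.0044 0.0004 0.018 0.03
```

Call:
{"api": "move_arm", "payload": {"moves": "0 0 0 -0.0044 0.0003 0.0179 0.03;0 0 0 -0.0044 0.0003 0.018 0.03;0 0 0 -0.0044 0.0003 0.0179 0.03;0 0 0 -0.0034 0.0004 0.012 0.03;0 0 0 0 0 0 0.03"}}

```text
clock: 29.18
position: [0.4623, -0.069, 0.0242]
ee_rot: [[-0.966, 0.127, -0.225], [0.124, 0.992, 0.028], [0.227, -0.001, -0.974]]
ft_force: [0.2, 0.4, -1.5]
finger_gap: 0.0419
```

```bash
python3 st.py; python3 - <<'E'
from plan import *
bottle_now()
E
```

```text
t 29.18 p [ 0.4623 -0.069   0.0242] gap 0.0419 F [ 0.2  0.4 -1.5]
x [-0.966  0.124  0.227] y [ 0.127  0.992 -0.001] z [-0.225  0.028 -0.974] q [-0.216  0.524  1.767 -0.023  1.078 -1.646]
base [ 0.3984 -0.0611  0.0316] axis [ 0.992 -0.125  0.009]
```

Lowering the last ~10 mm until it touches the table.

Call:
{"api": "move_arm", "payload": {"moves": "0 0 0 -0.001 0 0.005 0.03;0 0 0 -0.0008 0 0.004 0.03;0 0 0 0 0 0.001 0.03"}}

```text
clock: 29.43
position: [0.4633, -0.0691, 0.0149]
ee_rot: [[-0.966, 0.129, -0.223], [0.126, 0.992, 0.028], [0.224, -0.001, -0.975]]
ft_force: [-0.1, -0.1, -1.4]
finger_gap: 0.0419
```

```bash
python3 st.py; python3 - <<'E'
from plan import *
bottle_now()
E
```

```text
t 29.43 p [ 0.4633 -0.0691  0.0149] gap 0.0419 F [-0.1 -0.1 -1.4]
x [-0.966  0.126  0.224] y [ 0.129  0.992 -0.001] z [-0.223  0.028 -0.975] q [-0.216  0.541  1.768 -0.023  1.058 -1.644]
base [ 0.3995 -0.0611  0.0221] axis [ 0.992 -0.127  0.011]
```

Call:
{"api": "move_arm", "payload": {"moves": "0 0 0 0 0 0 0.05;0 0 0 0 0 0 0.065;0 0 0 0 0 0 0.0854;0 0 0 0 0 0 0.0854;0 0 0 0 0 0 0.0854"}}

```text
clock: 29.85
position: [0.4647, -0.0694, 0.017]
ee_rot: [[-0.967, 0.13, -0.219], [0.127, 0.992, 0.028], [0.221, -0.001, -0.975]]
ft_force: [0.2, 0.5, -0.3]
finger_gap: 0.0854
```

```bash
python3 st.py; python3 - <<'E'
from plan import *
C,im=shot('wrist','w31')
p,R=steps((.468,-.0694,.020),rot(-7.3,51),.0854,n=7)
E
```

```text
t 29.85 p [ 0.4647 -0.0694  0.017 ] gap 0.0854 F [ 0.2  0.5 -0.3]
x [-0.967  0.127  0.221] y [ 0.13   0.992 -0.001] z [-0.219  0.028 -0.975] q [-0.216  0.538  1.766 -0.023  1.06  -1.643]
[0] 0 0.095 0 -0.0004 0.0001 -0.0005 0.0854;0 0.095 0 -0.0003 0.0001 -0.0006 0.0854;0 0.096 -0.001 -0.0003 0 -0.0006 0.0854;0 0.095 0 -0.0002 0.0001 -0.0006 0.0854;0 0.096 -0.001 -0.0001 0 -0.0006 0.0854;0 0.095 0 -0.0001 0.0001 -0.0006 0.0854;0.001 0.096 0 0 0 -0.0006 0.0854
```

Call:
{"api": "move_arm", "payload": {"moves": "0 0.095 0 -0.0004 0.0001 -0.005 0.0854;0 0.095 0 -0.0003 0.0001 -0.002 0.0854;0 0.096 -0.001 -0.0003 0 -0.0006 0.0854;0 0.095 0 -0.0002 0.0001 -0.0006 0.0854;0 0.096 -0.001 -0.0001 0 -0.0006 0.0854;0 0.095 0 -0.0001 0.0001 -0.0006 0.0854;0.001 0.096 0 0 0 -0.0006 0.0854;0 0 0 0 0 0 0.0854"}}

```text
clock: 30.57
position: [0.4699, -0.0697, 0.0286]
ee_rot: [[-0.602, 0.127, -0.788], [0.078, 0.992, 0.1], [0.795, -0.001, -0.607]]
ft_force: [-0.8, 0.5, -1.7]
finger_gap: 0.0852
```

```bash
python3 st.py; python3 - <<'E'
from plan import *
C,im=shot('wrist','w32')
p,R=steps((.465,-.0694,.0138),rot(-7.3,51),.0854,n=2)
E
```

```text
t 30.57 p [ 0.4699 -0.0697  0.0286] gap 0.0852 F [-0.8  0.5 -1.7]
x [-0.602  0.078  0.795] y [ 0.127  0.992 -0.001] z [-0.788  0.1   -0.607] q [-0.196  0.915  1.303 -0.057  1.84  -1.626]
[0] 0 -0.011 -0.001 -0.0044 -0.0002 0.0066 0.0854;-0.001 -0.011 0 -0.0043 -0.0001 0.0067 0.0854
```

Call:
{"api": "move_arm", "payload": {"moves": "0 -0.009 0 -0.0044 -0.0002 0.0066 0.0854;0 0 0 -0.0043 -0.0001 0.0067 0.0854;0 0 0 0 0 0 0.0854"}}

```text
clock: 30.87
position: [0.4646, -0.0694, 0.013]
ee_rot: [[-0.622, 0.127, -0.773], [0.081, 0.992, 0.098], [0.779, -0.001, -0.627]]
ft_force: [-0.1, -0.1, 0.4]
finger_gap: 0.0851
```

```bash
python3 st.py
```

```text
t 30.87 p [ 0.4646 -0.0694  0.013 ] gap 0.0851 F [-0.1 -0.1  0.4]
x [-0.622  0.081  0.779] y [ 0.127  0.992 -0.001] z [-0.773  0.098 -0.627] q [-0.197  0.917  1.332 -0.056  1.784 -1.625]
```

Call:
{"api": "move_arm", "payload": {"moves": "0 0 0 0 0 0 0.06;0 0 0 0 0 0 0.03;0 0 0 0 0 0 0.03;0 0 0 0 0 0 0.03;0 0 0 0 0 0 0.03;0 0 0 0 0 0 0.03;0 0 0 0 0 0 0.03", "squeeze": 60}}

```text
clock: 31.45
position: [0.465, -0.0695, 0.015]
ee_rot: [[-0.627, 0.128, -0.768], [0.082, 0.992, 0.098], [0.774, -0.002, -0.633]]
ft_force: [-0.1, -0.6, -1.6]
finger_gap: 0.0423
```

```bash
python3 st.py; python3 - <<'E'
from plan import *
s=robot.sense()
remember((.3995,-.061,.022),(.992,-.127,0)); bottle_now()
p,R=steps(s['position']+[0,0,.1],s['ee_rot'],.03,n=4)
p1,R1=upright((.51,.0,.11),2)
p,R=steps(p1,R1,.03,n=16,p0=p,R0=R)
C,im=shot('wrist','w33')
E
```

```text
t 31.45 p [ 0.465  -0.0695  0.015 ] gap 0.0423 F [-0.1 -0.6 -1.6]
x [-0.627  0.082  0.774] y [ 0.128  0.992 -0.002] z [-0.768  0.098 -0.633] q [-0.198  0.91   1.336 -0.056  1.78  -1.625]
base [ 0.3995 -0.061   0.022 ] axis [ 0.992 -0.127 -0.   ]
[0] 0 0 0 0.0194 0 -0.0158 0.03;0 0 0 0.0193 -0.0001 -0.0158 0.03;0 0 0 0.0194 0 -0.0158 0.03;0 0 0 0.0193 -0.0001 -0.0159 0.03
[0] 0.001 -0.098 -0.011 0.0013 0.0047 -0.0045 0.03;0.001 -0.098 -0.011 0.0008 0.0047 -0.0046 0.03;0.001 -0.098 -0.011 0.0003 0.0047 -0.0046 0.03;0.001 -0.098 -0.011 -0.0002 0.0047 -0.0047 0.03;0.001 -0.098 -0.011 -0.0008 0.0047 -0.0046 0.03;0.001 -0.098 -0.011 -0.0012 0.0047 -0.0045 0.03;0.001 -0.098 -0.011 -0.0017 0.0047 -0.0044 0.03;0.001 -0.098 -0.011 -0.0022 0.0047 -0.0042 0.03;0.001 -0.098 -0.011 -0.0027 0.0046 -0.0039 0.03;0.001 -0.098 -0.011 -0.0031 0.0046 -0.0037 0.03;0.001 -0.098 -0.011 -0.0035 0.0046 -0.0034 0.03;0.001 -0.098 -0.011 -0.0038 0.0045 -0.003 0.03
[12] 0 -0.098 -0.012 -0.0042 0.0045 -0.0026 0.03;0.001 -0.098 -0.011 -0.0044 0.0044 -0.0022 0.03;0 -0.098 -0.012 -0.0047 0.0044 -0.0017 0.03;0.001 -0.097 -0.011 -0.0049 0.0043 -0.0013 0.03
```

Call:
{"api": "move_arm", "payload": {"moves": "0 0 0 0.0194 0 -0.0158 0.03;0 0 0 0.0193 -0.0001 -0.0158 0.03;0 0 0 0.0194 0 -0.0158 0.03;0 0 0 0.0193 -0.0001 -0.0159 0.03"}}

```text
clock: 31.83
position: [0.4627, -0.0691, 0.1132]
ee_rot: [[-0.619, 0.128, -0.775], [0.08, 0.992, 0.099], [0.781, -0.001, -0.624]]
ft_force: [0.2, -0.3, -0.6]
finger_gap: 0.0419
```

Call:
{"api": "move_arm", "payload": {"moves": "0.001 -0.098 -0.011 0.0013 0.0047 -0.0045 0.03;0.001 -0.098 -0.011 0.0008 0.0047 -0.0046 0.03;0.001 -0.098 -0.011 0.0003 0.0047 -0.0046 0.03;0.001 -0.098 -0.011 -0.0002 0.0047 -0.0047 0.03;0.001 -0.098 -0.011 -0.0008 0.0047 -0.0046 0.03;0.001 -0.098 -0.011 -0.0012 0.0047 -0.0045 0.03;0.001 -0.098 -0.011 -0.0017 0.0047 -0.0044 0.03;0.001 -0.098 -0.011 -0.0022 0.0047 -0.0042 0.03;0.001 -0.098 -0.011 -0.0027 0.0046 -0.0039 0.03;0.001 -0.098 -0.011 -0.0031 0.0046 -0.0037 0.03;0.001 -0.098 -0.011 -0.0035 0.0046 -0.0034 0.03;0.001 -0.098 -0.011 -0.0038 0.0045 -0.003 0.03"}}

```text
clock: 32.83
position: [0.505, -0.0156, 0.1679]
ee_rot: [[-0.942, 0.002, 0.335], [0.009, 1.0, 0.02], [-0.335, 0.022, -0.942]]
ft_force: [0.5, 0.8, -1.2]
finger_gap: 0.0421
```

```bash
python3 st.py; python3 - <<'E'
from plan import *
bottle_now()
p1,R1=upright((.53,.0,.12),4); p,R=steps(p1,R1,.03,n=4)
p1,R1=upright((.622,.08,.11),9); p,R=steps(p1,R1,.03,p0=p,R0=R,n=5)
C,im=shot('wrist','w34')
E
```

```text
t 32.83 p [ 0.505  -0.0156  0.1679] gap 0.0421 F [ 0.5  0.8 -1.2]
x [-0.942  0.009 -0.335] y [0.002 1.    0.022] z [ 0.335  0.02  -0.942] q [-0.135  0.106  1.949  0.095  0.752 -1.758]
base [ 0.4762 -0.0142  0.1081] axis [ 0.336 -0.02   0.942]
[0] -0.004 -0.085 -0.018 -0.009 0.0041 -0.0015 0.03;-0.004 -0.086 -0.018 -0.0092 0.0039 -0.0007 0.03;-0.004 -0.085 -0.018 -0.0093 0.0038 0.0001 0.03;-0.005 -0.086 -0.018 -0.0093 0.0036 0.0009 0.03
[0] -0.011 0 -0.014 -0.0138 0.0148 0.0139 0.03;-0.011 0 -0.013 -0.014 0.0145 0.014 0.03;-0.011 0 -0.014 -0.0142 0.0141 0.0142 0.03;-0.011 0 -0.013 -0.0144 0.0138 0.0143 0.03;-0.011 0 -0.014 -0.0146 0.0134 0.0145 0.03
```

Call:
{"api": "move_arm", "payload": {"moves": "-0.004 -0.085 -0.018 -0.009 0.0041 -0.0015 0.03;-0.004 -0.086 -0.018 -0.0092 0.0039 -0.0007 0.03;-0.004 -0.085 -0.018 -0.0093 0.0038 0.0001 0.03;-0.005 -0.086 -0.018 -0.0093 0.0036 0.0009 0.03;-0.011 0 -0.014 -0.0138 0.0148 0.0139 0.03;-0.011 0 -0.013 -0.014 0.0145 0.014 0.03;-0.011 0 -0.014 -0.0142 0.0141 0.0142 0.03;-0.011 0 -0.013 -0.0144 0.0138 0.0143 0.03;-0.011 0 -0.014 -0.0146 0.0134 0.0145 0.03"}}

```text
clock: 33.63
position: [0.6282, 0.0843, 0.1758]
ee_rot: [[-0.761, -0.163, 0.628], [-0.126, 0.987, 0.103], [-0.636, -0.001, -0.772]]
ft_force: [0.1, -0.6, -0.1]
finger_gap: 0.0423
```

```bash
python3 st.py; python3 - <<'E'
from plan import *
bottle_now()
p1,R1=upright((.634,.094,.06),9); p,R=steps(p1,R1,.03,n=4)
p1,R1=upright((.634,.094,.028),9); p,R=steps(p1,R1,.03,n=2,p0=p,R0=R)
C,im=shot('scene','s35'); cv2.imwrite('pics/s35c.png',cv2.resize(im[100:320,130:400,::-1],None,fx=2.7,fy=2.7))
E
```

```text
t 33.63 p [0.6282 0.0843 0.1758] gap 0.0423 F [ 0.1 -0.6 -0.1]
x [-0.761 -0.126 -0.636] y [-0.163  0.987 -0.001] z [ 0.628  0.103 -0.772] q [ 0.048  0.272  1.839  0.212  0.352 -1.86 ]
base [0.6215 0.0832 0.1098] axis [-0.004  0.001  1.   ]
[0] 0.001 0.001 0.002 0.0051 0.0021 0.0119 0.03;0.001 0.001 0.002 0.0051 0.0021 0.0119 0.03;0.001 0.001 0.001 0.0052 0.0021 0.0119 0.03;0 0.001 0.002 0.0051 0.0022 0.0119 0.03
[0] 0 0 0 0.0101 0 0.0124 0.03;0 0 0 0.0102 0 0.0123 0.03
```

Bystanders look unmoved, and the bottle is upright above the right-hand slot. Descending.

Call:
{"api": "move_arm", "payload": {"moves": "0.001 0.001 0.002 0.0051 0.0021 0.0119 0.03;0.001 0.001 0.002 0.0051 0.0021 0.0119 0.03;0.001 0.001 0.001 0.0052 0.0021 0.0119 0.03;0 0.001 0.002 0.0051 0.0022 0.0119 0.03;0 0 0 0.0101 0 0.0124 0.03;0 0 0 0 0 0 0.03"}}

```text
clock: 34.18
position: [0.6443, 0.0998, 0.1036]
ee_rot: [[-0.774, -0.162, 0.612], [-0.125, 0.987, 0.104], [-0.621, 0.004, -0.784]]
ft_force: [-0.8, 0.7, -2.9]
finger_gap: 0.0419
```

```bash
python3 st.py; python3 - <<'E'
from plan import *
bottle_now()
p1,R1=upright((.634,.094,.025),9); p,R=steps(p1,R1,.03,n=2)
E
```

```text
t 34.18 p [0.6443 0.0998 0.1036] gap 0.0419 F [-0.8  0.7 -2.9]
x [-0.774 -0.125 -0.621] y [-0.162  0.987  0.004] z [ 0.612  0.104 -0.784] q [ 0.076  0.426  1.821  0.248  0.233 -1.878]
base [0.6364 0.0988 0.0377] axis [ 0.015 -0.001  1.   ]
[0] 0.003 -0.007 0.002 0.0055 -0.0021 0.0036 0.03;0.004 -0.008 0.001 0.0055 -0.0021 0.0037 0.03
```

Call:
{"api": "move_arm", "payload": {"moves": "0.003 -0.007 0.002 0.0055 -0.0021 0.0036 0.03;0.004 -0.008 0.001 0.0055 -0.0021 0.0037 0.03;0 0 0 0 0 0 0.03"}}

```text
clock: 34.43
position: [0.6409, 0.0951, 0.0902]
ee_rot: [[-0.768, -0.156, 0.621], [-0.12, 0.988, 0.1], [-0.629, 0.002, -0.778]]
ft_force: [-0.2, 0.5, -1.3]
finger_gap: 0.0422
```

```bash
python3 st.py; python3 - <<'E'
from plan import *
bottle_now()
E
```

```text
t 34.43 p [0.6409 0.0951 0.0902] gap 0.0422 F [-0.2  0.5 -1.3]
x [-0.768 -0.12  -0.629] y [-0.156  0.988  0.002] z [ 0.621  0.1   -0.778] q [ 0.069  0.442  1.843  0.307  0.187 -1.94 ]
base [0.6336 0.0941 0.0242] axis [ 0.005 -0.     1.   ]
```

Call:
{"api": "move_arm", "payload": {"moves": "0 -0.003 0 0.0016 0 0.0022 0.03;0 0 0 0.0015 0 0.0018 0.03"}}

```text
clock: 34.6
position: [0.6417, 0.0952, 0.0864]
ee_rot: [[-0.766, -0.157, 0.623], [-0.12, 0.988, 0.101], [-0.631, 0.002, -0.776]]
ft_force: [-3.4, -1.8, 14.4]
finger_gap: 0.0418
```

```bash
python3 st.py; python3 - <<'E'
from plan import *
bottle_now()
E
```

```text
t 34.6 p [0.6417 0.0952 0.0864] gap 0.0418 F [-3.4 -1.8 14.4]
x [-0.766 -0.12  -0.631] y [-0.157  0.988  0.002] z [ 0.623  0.101 -0.776] q [ 0.069  0.45   1.844  0.334  0.176 -1.967]
base [0.6346 0.0943 0.0204] axis [ 0.002 -0.001  1.   ]
```

Call:
{"api": "move_arm", "payload": {"moves": "0 0 0 -0.0004 0 -0.0006 0.045;0 0 0 0 0 0 0.055;0 0 0 0 0 0 0.065;0 0 0 0 0 0 0.065;0 0 0 0 0 0 0.065;0 0 0 0 0 -0.02 0.065;0 0 0 0 0 -0.035 0.065;0 0 0 0 0 -0.035 0.065;0 0 0 0 0 -0.035 0.065;0 0 0 0 0 -0.01 0.065"}}

```text
clock: 35.43
position: [0.5553, 0.0812, 0.1949]
ee_rot: [[-0.768, -0.157, 0.621], [-0.12, 0.988, 0.1], [-0.629, 0.002, -0.778]]
ft_force: [0.5, -0.2, 0.6]
finger_gap: 0.0645
```

```bash
python3 st.py; python3 - <<'E'
from plan import *
p,R=steps((.49,.11,.19),rot(6.2,0),.0854,n=8)
C,im=shot('wrist','w36')
E
```

```text
t 35.43 p [0.5553 0.0812 0.1949] gap 0.0645 F [ 0.5 -0.2  0.6]
x [-0.768 -0.12  -0.629] y [-0.157  0.988  0.002] z [ 0.621  0.1   -0.778] q [ 0.05   0.09   2.003  0.189  0.378 -1.829]
[0] 0.002 0.085 0.006 0.0062 0.0048 -0.0042 0.0854;0.002 0.085 0.006 0.0066 0.0048 -0.0037 0.0854;0.003 0.085 0.006 0.0069 0.0047 -0.0031 0.0854;0.002 0.085 0.006 0.0072 0.0047 -0.0026 0.0854;0.003 0.085 0.006 0.0074 0.0046 -0.0019 0.0854;0.002 0.085 0.006 0.0075 0.0046 -0.0013 0.0854;0.003 0.085 0.005 0.0077 0.0046 -0.0007 0.0854;0.002 0.085 0.006 0.0077 0.0045 -0.0001 0.0854
```

Call:
{"api": "move_arm", "payload": {"moves": "0.002 0.085 0.006 0.0062 0.0048 -0.0042 0.0854;0.002 0.085 0.006 0.0066 0.0048 -0.0037 0.0854;0.003 0.085 0.006 0.0069 0.0047 -0.0031 0.0854;0.002 0.085 0.006 0.0072 0.0047 -0.0026 0.0854;0.003 0.085 0.006 0.0074 0.0046 -0.0019 0.0854;0.002 0.085 0.006 0.0075 0.0046 -0.0013 0.0854;0.003 0.085 0.005 0.0077 0.0046 -0.0007 0.0854;0.002 0.085 0.006 0.0077 0.0045 -0.0001 0.0854;0 0 0 0 0 0 0.0854"}}

```text
clock: 36.23
position: [0.4887, 0.1112, 0.1895]
ee_rot: [[-0.994, -0.103, -0.029], [-0.103, 0.995, -0.006], [0.03, -0.003, -1.0]]
ft_force: [-0.2, 1.2, -0.9]
finger_gap: 0.0854
```

```bash
python3 st.py; python3 - <<'E'
from plan import *
C,im=shot('wrist','w37')
C,im=shot('scene','s37'); cv2.imwrite('pics/s37c.png',cv2.resize(im[140:240,130:290,::-1],None,fx=4.5,fy=4.5,interpolation=cv2.INTER_CUBIC))
E
```

```text
t 36.23 p [0.4887 0.1112 0.1895] gap 0.0854 F [-0.2  1.2 -0.9]
x [-0.994 -0.103  0.03 ] y [-0.103  0.995 -0.003] z [-0.029 -0.006 -1.   ] q [ 0.152  0.247  1.689 -0.002  1.235 -1.522]
```

```bash
python3 - <<'E'
from plan import *
W=cal('wrist'); S=cal('scene')
O=np.array([.6285,.193]); th=np.radians(6.25); X=np.array([np.cos(th),np.sin(th)]);Y=np.array([-X[1],X[0]])
def loc(p): d=p[:2]-O; return np.array([d@X,d@Y]).round(4)
for uv,z in [((268,188),.082),((266,238),.082),((267,213),.082),((267,213),.072),((300,164),.06),((234,164),.06),((233.5,245),.06),((300,244),.06),((238,297),.022),((209,151),.03),((451,151),.03),((448,235),.03)]:
    p=plane(W,uv,z); print(uv,z,p.round(4),loc(p))
print(tri(W,(267,213),S,(200.5,185.5)))
E
```

```text
(268, 188) 0.082 [0.4881 0.1155 0.082 ] [-0.148  -0.0618]
(266, 238) 0.082 [0.5336 0.1187 0.082 ] [-0.1024 -0.0635]
(267, 213) 0.082 [0.5103 0.1171 0.082 ] [-0.1258 -0.0626]
(267, 213) 0.072 [0.5142 0.1176 0.072 ] [-0.1218 -0.0625]
(300, 164) 0.06 [0.47   0.1421 0.06  ] [-0.1631 -0.0333]
(234, 164) 0.06 [0.476  0.0845 0.06  ] [-0.1634 -0.0913]
(233.5, 245) 0.06 [0.5548 0.0901 0.06  ] [-0.0844 -0.0943]
(300, 244) 0.06 [0.5472 0.153  0.06  ] [-0.0852 -0.0309]
(238, 297) 0.022 [0.6403 0.0985 0.022 ] [ 0.0015 -0.0952]
(209, 151) 0.03 [0.4729 0.0575 0.03  ] [-0.1694 -0.1177]
(451, 151) 0.03 [0.4488 0.2888 0.03  ] [-0.1682  0.1148]
(448, 235) 0.03 [0.5356 0.3106 0.03  ] [-0.0795  0.127 ]
(array([0.51326246, 0.11894999, 0.06748981]), np.float64(0.005533172573885335))
```

```bash
python3 - <<'E'
from plan import *
p,R=steps((.511,.118,.115),rot(6.25,0),.045,n=3)
p,R=steps((.511,.118,.070),rot(6.25,0),.045,n=3,p0=p,R0=R)
E
```

```text
[0] -0.001 -0.008 -0.002 -0.0082 0.0017 0.0246 0.045;-0.001 -0.008 -0.002 -0.008 0.0017 0.0246 0.045;-0.001 -0.007 -0.002 -0.0077 0.0017 0.0248 0.045
[0] 0 0 0 0 0 0.015 0.045;0 0 0 0 0 0.015 0.045;0 0 0 0 0 0.015 0.045
```

Call:
{"api": "move_arm", "payload": {"moves": "-0.001 -0.008 -0.002 -0.0082 0.0017 0.0246 0.045;-0.001 -0.008 -0.002 -0.008 0.0017 0.0246 0.045;-0.001 -0.007 -0.002 -0.0077 0.0017 0.02 0.045;0 0 0 0 0 0 0.045"}}

```text
clock: 36.67
position: [0.5137, 0.1176, 0.118]
ee_rot: [[-0.994, -0.11, 0.016], [-0.11, 0.994, 0.003], [-0.016, 0.001, -1.0]]
ft_force: [-0.7, 0.2, -0.3]
finger_gap: 0.0455
```

```bash
python3 st.py; python3 - <<'E'
from plan import *
C,im=shot('wrist','w38')
p,R=steps((.511,.118,.070),rot(6.25,0),.045,n=4)
E
```

```text
t 36.67 p [0.5137 0.1176 0.118 ] gap 0.0455 F [-0.7  0.2 -0.3]
x [-0.994 -0.11  -0.016] y [-0.11   0.994  0.001] z [ 0.016  0.003 -1.   ] q [ 0.156  0.365  1.717  0.     1.044 -1.526]
[0] 0 0.004 0 0.0009 0.0002 0.0124 0.045;0 0.004 0 0.0008 0.0002 0.0125 0.045;0 0.004 0.001 0.0008 0.0002 0.0124 0.045;0.001 0.005 0 0.0008 0.0001 0.0125 0.045
```

Call:
{"api": "move_arm", "payload": {"moves": "0 0.004 0 0.0009 0.0002 0.0124 0.045;0 0.004 0 0.0008 0.0002 0.0125 0.045;0 0.004 0.001 0.0008 0.0002 0.0124 0.045;0 0.002 0 0.0004 0 0.007 0.045;0 0 0 0 0 0 0.045"}}

```text
clock: 37.13
position: [0.5126, 0.1173, 0.0777]
ee_rot: [[-0.994, -0.109, 0.011], [-0.109, 0.994, 0.002], [-0.012, 0.001, -1.0]]
ft_force: [0.5, 0.6, -0.4]
finger_gap: 0.0451
```

```bash
python3 st.py; python3 - <<'E'
from plan import *
C,im=shot('wrist','w39'); print(proj(cal('wrist'),robot.sense()['position']), proj(cal('wrist'),(.533,.1205,.082)),proj(cal('wrist'),(.489,.1155,.082)))
E
```

```text
t 37.13 p [0.5126 0.1173 0.0777] gap 0.0451 F [ 0.5  0.6 -0.4]
x [-0.994 -0.109 -0.012] y [-0.109  0.994  0.001] z [ 0.011  0.002 -1.   ] q [ 1.550e-01  4.240e-01  1.744e+00  1.000e-03  9.620e-01 -1.525e+00]
[261.84275928 251.11425906] [263.5894295  289.30790548] [263.35379434 210.84527104]
```

Call:
{"api": "move_arm", "payload": {"moves": "0 0 0 0 0 0.006 0.045;0 0 0 0 0 0.006 0.045;0 0 0 0 0 0 0.005;0 0 0 0 0 0 0.005;0 0 0 0 0 0 0.005;0 0 0 0 0 0 0.005;0 0 0 0 0 0 0.005", "squeeze": 30}}

```text
clock: 37.77
position: [0.5138, 0.1175, 0.0667]
ee_rot: [[-0.994, -0.109, 0.015], [-0.109, 0.994, 0.003], [-0.015, 0.001, -1.0]]
ft_force: [1.1, 0.3, -2.3]
finger_gap: 0.0111
```

```bash
python3 st.py; python3 - <<'E'
from plan import *
O=np.array([.6285,.193]); th=np.radians(6.25); X=np.array([np.cos(th),np.sin(th)]);Y=np.array([-X[1],X[0]])
d=robot.sense()['position'][:2]-O; print(d@X,d@Y)
E
```

```text
t 37.77 p [0.5138 0.1175 0.0667] gap 0.0111 F [ 1.1  0.3 -2.3]
x [-0.994 -0.109 -0.015] y [-0.109  0.994  0.001] z [ 0.015  0.003 -1.   ] q [ 1.550e-01  4.420e-01  1.748e+00  1.000e-03  9.370e-01 -1.525e+00]
-0.12225399026723083 -0.06253563575233242
```

Call:
{"api": "move_arm", "payload": {"moves": "0 0 0 0 0.012 0 0.005;0 0 0 0 0.013 0 0.005;0 0 0 0 0.013 0 0.005;0 0 0 0 0.013 0 0.005;0 0 0 0 0.012 0 0.005;0 0 0 0 0 0 0.005"}}

```text
clock: 38.27
position: [0.5066, 0.1851, 0.0668]
ee_rot: [[-0.994, -0.108, 0.016], [-0.108, 0.994, 0.001], [-0.016, -0.001, -1.0]]
ft_force: [2.0, -6.6, -1.7]
finger_gap: 0.011
```

```bash
cat >> plan.py <<'E'
def stloc(p=None):
    O=np.array([.6285,.193]); th=np.radians(6.25); X=np.array([np.cos(th),np.sin(th)]);Y=np.array([-X[1],X[0]])
    p=robot.sense()['position'] if p is None else np.asarray(p); d=p[:2]-O; return np.array([d@X,d@Y]).round(4)
def stworld(x,y,z):
    O=np.array([.6285,.193]); th=np.radians(6.25); X=np.array([np.cos(th),np.sin(th)]);Y=np.array([-X[1],X[0]])
    return np.r_[O+x*X+y*Y,z]
E
python3 st.py; python3 -c "
from plan import *
print(stloc())
C,im=shot('wrist','w40')
C,im=shot('scene','s40'); cv2.imwrite('pics/s40c.png',cv2.resize(im[140:240,130:290,::-1],None,fx=4.5,fy=4.5,interpolation=cv2.INTER_CUBIC))
"
```

```text
t 38.27 p [0.5066 0.1851 0.0668] gap 0.011 F [ 2.  -6.6 -1.7]
x [-0.994 -0.108 -0.016] y [-0.108  0.994 -0.001] z [ 0.016  0.001 -1.   ] q [ 0.284  0.465  1.713 -0.005  0.948 -1.392]
[-0.122   0.0055]
```

```bash
python3 -c "
from plan import *
b=plane(cal('wrist'),(127,228),.052); print(b,stloc(b), stworld(-.125,-.07,.052))
S=cal('scene'); b2=plane(S,(326/4.5+130-.4,240/4.5+140-.4),.052);print(b2,stloc(b2))
print(tri(cal('wrist'),(127,228),S,(326/4.5+130-.4,240/4.5+140-.4)))
"
```

```text
[0.50889378 0.11106711 0.052     ] [-0.1278 -0.0684] [0.51186364 0.1098077  0.052     ]
[0.50417941 0.10395994 0.052     ] [-0.1333 -0.075 ]
(array([0.50940981, 0.1103101 , 0.04897468]), np.float64(0.002075363035778636))
```

Call:
{"api": "move_arm", "payload": {"moves": "0 0 0 0 -0.001 0 0.03;0 0 0 0 0 0 0.04;0 0 0 0 0 0 0.04;0 0 0 0 0 -0.02 0.04;0 0 0 0 0 -0.03 0.04;0 0 0 0 0 -0.01 0.04"}}

```text
clock: 38.87
position: [0.5041, 0.185, 0.1267]
ee_rot: [[-0.994, -0.108, 0.011], [-0.108, 0.994, 0.002], [-0.011, 0.001, -1.0]]
ft_force: [1.1, 0.2, 0.9]
finger_gap: 0.0402
```

```bash
python3 st.py; python3 -c "
from plan import *
C,im=shot('wrist','w41')
p=stworld(-.125,-.07,.085); print(p)
steps(p,rot(6.25,0),0.0,n=6)
"
```

```text
t 38.87 p [0.5041 0.185  0.1267] gap 0.0402 F [1.1 0.2 0.9]
x [-0.994 -0.108 -0.011] y [-0.108  0.994  0.001] z [ 0.011  0.002 -1.   ] q [ 2.840e-01  3.760e-01  1.678e+00 -1.000e-03  1.076e+00 -1.394e+00]
[0.51186364 0.1098077  0.085     ]
[0] 0 0.002 0 0.0002 -0.0126 0.007 0;0 0.002 0 0.0002 -0.0126 0.007 0;0 0.002 0 0.0001 -0.0126 0.007 0;0 0.002 0 0.0001 -0.0126 0.007 0;0 0.002 0 0.0002 -0.0126 0.007 0;0.001 0.002 -0.001 0.0001 -0.0127 0.007 0
```

Call:
{"api": "move_arm", "payload": {"moves": "0 0.002 0 0.0002 -0.0126 0.003 0;0 0.002 0 0.0002 -0.0126 0.003 0;0 0.002 0 0.0001 -0.0126 0.005 0;0 0.002 0 0.0001 -0.0126 0.008 0;0 0.002 0 0.0002 -0.0126 0.009 0;0 0.002 -0.001 0.0001 -0.0127 0.009 0;0 0 0 0 0 0 0"}}

```text
clock: 39.5
position: [0.5099, 0.1013, 0.0825]
ee_rot: [[-0.994, -0.108, -0.006], [-0.108, 0.994, 0.0], [0.006, 0.001, -1.0]]
ft_force: [-0.2, 0.7, 0.3]
finger_gap: 0.0003
```

```bash
python3 st.py; python3 -c "
from plan import *
C,im=shot('wrist','w42'); print(proj(C,robot.sense()['position']),proj(C,(.510,.110,.052)))
steps((.510,.110,.055),rot(6.25,0),0.0,n=3)
"
```

```text
t 39.5 p [0.5099 0.1013 0.0825] gap 0.0003 F [-0.2  0.7  0.3]
x [-0.994 -0.108  0.006] y [-0.108  0.994  0.001] z [-0.006  0.    -1.   ] q [ 1.250e-01  4.140e-01  1.746e+00  1.000e-03  9.890e-01 -1.555e+00]
[263.45877108 252.24458855] [276.07630496 227.21672087]
[0] 0 -0.002 0 -0.0003 0.0026 0.0094 0;0.001 -0.002 0 -0.0003 0.0026 0.0094 0;0 -0.001 -0.001 -0.0003 0.0025 0.0094 0
```

Call:
{"api": "move_arm", "payload": {"moves": "0 -0.002 0 -0.0003 0.0026 0.0094 0;0 -0.002 0 -0.0003 0.0026 0.0094 0;0 0 0 -0.0003 0.0025 0.006 0;0 0 0 0 0 0 0"}}

```text
clock: 39.88
position: [0.5096, 0.111, 0.0553]
ee_rot: [[-0.994, -0.107, -0.002], [-0.107, 0.994, 0.001], [0.002, 0.001, -1.0]]
ft_force: [0.1, 0.5, -1.0]
finger_gap: 0.0002
```

```bash
python3 st.py
```

```text
t 39.88 p [0.5096 0.111  0.0553] gap 0.0002 F [ 0.1  0.5 -1. ]
x [-0.994 -0.107  0.002] y [-0.107  0.994  0.001] z [-0.002  0.001 -1.   ] q [ 0.144  0.458  1.758  0.002  0.928 -1.536]
```

Call:
{"api": "move_arm", "payload": {"moves": "0 0 0 0 0 0.003 0;0 0 0 0 0 0.003 0;0 0 0 0 0 0.003 0;0 0 0 0 0 0.002 0;0 0 0 0 0 0.001 0"}}

```text
clock: 40.3
position: [0.5099, 0.1122, 0.0458]
ee_rot: [[-0.994, -0.11, -0.001], [-0.11, 0.994, 0.0], [0.001, 0.001, -1.0]]
ft_force: [-12.1, -3.1, 20.4]
finger_gap: 0.0003
```

```bash
python3 st.py
```

```text
t 40.3 p [0.5099 0.1122 0.0458] gap 0.0003 F [-12.1  -3.1  20.4]
x [-0.994 -0.11   0.001] y [-0.11   0.994  0.001] z [-0.001  0.    -1.   ] q [ 1.460e-01  4.740e-01  1.760e+00  1.000e-03  9.080e-01 -1.536e+00]
```

Call:
{"api": "move_arm", "payload": {"moves": "0 0 0 0 0 0.0005 0;0 0 0 0 0 0 0;0 0 0 0 0 0 0"}}

```text
clock: 40.55
position: [0.5098, 0.1121, 0.047]
ee_rot: [[-0.994, -0.111, -0.001], [-0.111, 0.994, 0.0], [0.001, 0.0, -1.0]]
ft_force: [-1.9, -1.6, 4.8]
finger_gap: -0.0
```

```bash
python3 st.py; python3 -c "
from plan import *
C,im=shot('scene','s43'); cv2.imwrite('pics/s43c.png',cv2.resize(im[140:240,130:290,::-1],None,fx=4.5,fy=4.5,interpolation=cv2.INTER_CUBIC))
"
```

```text
t 40.55 p [0.5098 0.1121 0.047 ] gap -0.0 F [-1.9 -1.6  4.8]
x [-0.994 -0.111  0.001] y [-0.111  0.994  0.   ] z [-0.001  0.    -1.   ] q [ 0.146  0.472  1.76   0.     0.91  -1.536]
```

Call:
{"api": "move_arm", "payload": {"moves": "0 0 0 0 0 -0.02 0;0 0 0 0 0 -0.03 0;0 0 0 0 0 -0.03 0.02;0 0 0 0 0.02 0 0.045;0 0 0 0 0.02 0 0.045;0 0 0 0 0.02 0 0.045;0 0 0 0 0.01 0 0.045;0 0 0 0 0 0 0.045"}}

```text
clock: 41.27
position: [0.5027, 0.1844, 0.1302]
ee_rot: [[-0.994, -0.109, 0.002], [-0.109, 0.994, 0.002], [-0.002, 0.002, -1.0]]
ft_force: [0.1, -0.8, 0.1]
finger_gap: 0.0448
```

```bash
python3 st.py; python3 -c "
from plan import *
C,im=shot('wrist','w44'); 
steps((.5066,.1848,.10),rot(6.25,0),0.045,n=2)
C,im=shot('scene','s44'); cv2.imwrite('pics/s44c.png',cv2.resize(im[140:240,130:290,::-1],None,fx=4.5,fy=4.5,interpolation=cv2.INTER_CUBIC))
"
```

```text
t 41.27 p [0.5027 0.1844 0.1302] gap 0.0448 F [ 0.1 -0.8  0.1]
x [-0.994 -0.109 -0.002] y [-0.109  0.994  0.002] z [ 0.002  0.002 -1.   ] q [ 0.282  0.373  1.674  0.002  1.093 -1.398]
[0] 0.001 0.001 0 -0.002 0.0004 0.015 0.045;0.001 0.001 -0.001 -0.002 0.0004 0.015 0.045
```

Call:
{"api": "move_arm", "payload": {"moves": "0.001 0.001 0 -0.002 0.0004 0.015 0.045;0.001 0.001 -0.001 -0.002 0.0004 0.015 0.045;0 0 0 0 0 0.014 0.045;0 0 0 0 0 0.014 0.045;0 0 0 0 0 0 0.045"}}

```text
clock: 41.78
position: [0.5079, 0.1794, 0.0694]
ee_rot: [[-0.994, -0.105, -0.0], [-0.105, 0.994, -0.001], [0.0, -0.001, -1.0]]
ft_force: [-0.1, -0.6, -1.1]
finger_gap: 0.0449
```

```bash
python3 st.py
```

```text
t 41.78 p [0.5079 0.1794 0.0694] gap 0.0449 F [-0.1 -0.6 -1.1]
x [-0.994 -0.105  0.   ] y [-0.105  0.994 -0.001] z [-0.    -0.001 -1.   ] q [ 2.720e-01  4.670e-01  1.703e+00 -1.000e-03  9.730e-01 -1.404e+00]
```

Call:
{"api": "move_arm", "payload": {"moves": "0 0 0 0 0.005 0.002 0.045;0 0 0 0 0 0 0.02;0 0 0 0 0 0 0.005;0 0 0 0 0 0 0.005;0 0 0 0 0 0 0.005;0 0 0 0 0 0 0.005", "squeeze": 30}}

```text
clock: 42.28
position: [0.508, 0.183, 0.0685]
ee_rot: [[-0.995, -0.104, 0.0], [-0.104, 0.995, -0.001], [0.0, -0.001, -1.0]]
ft_force: [1.8, 0.3, -7.1]
finger_gap: 0.0108
```

```bash
python3 st.py; python3 -c "
from plan import *
print(stloc())"
```

```text
t 42.28 p [0.508  0.183  0.0685] gap 0.0108 F [ 1.8  0.3 -7.1]
x [-0.995 -0.104  0.   ] y [-0.104  0.995 -0.001] z [ 0.    -0.001 -1.   ] q [ 2.780e-01  4.700e-01  1.700e+00 -1.000e-03  9.720e-01 -1.396e+00]
[-0.1209  0.0031]
```

Call:
{"api": "move_arm", "payload": {"moves": "0 0 0 0 -0.013 0 0.005;0 0 0 0 -0.013 0 0.005;0 0 0 0 -0.013 0 0.005;0 0 0 0 -0.013 0 0.005;0 0 0 0 -0.013 0 0.005;0 0 0 0 -0.008 0 0.005;0 0 0 0 0 0 0.005"}}

```text
clock: 42.87
position: [0.5157, 0.11, 0.0686]
ee_rot: [[-0.995, -0.103, 0.002], [-0.103, 0.995, 0.01], [-0.003, 0.01, -1.0]]
ft_force: [1.5, 20.4, -11.6]
finger_gap: 0.0109
```

```bash
python3 st.py; python3 -c "
from plan import *
print(stloc())"
```

```text
t 42.87 p [0.5157 0.11   0.0686] gap 0.0109 F [  1.5  20.4 -11.6]
x [-0.995 -0.103 -0.003] y [-0.103  0.995  0.01 ] z [ 0.002  0.01  -1.   ] q [ 0.136  0.445  1.739  0.012  0.955 -1.545]
[-0.1212 -0.0703]
```

Call:
{"api": "move_arm", "payload": {"moves": "0 0 0 0 0.001 0 0.02;0 0 0 0 0 0 0.04;0 0 0 0 0 0 0.05;0 0 0 0 0 -0.02 0.05;0 0 0 0 0 -0.035 0.05;0 0 0 0 0 -0.035 0.065;0 0 0 0 0 -0.02 0.065"}}

```text
clock: 43.45
position: [0.5136, 0.1062, 0.1802]
ee_rot: [[-0.995, -0.101, -0.006], [-0.101, 0.995, 0.009], [0.005, 0.009, -1.0]]
ft_force: [0.4, -0.1, 0.0]
finger_gap: 0.0649
```

```bash
python3 st.py; python3 -c "
from plan import *
C,im=shot('wrist','w45'); 
C,im=shot('scene','s45'); cv2.imwrite('pics/s45c.png',cv2.resize(im[140:240,130:290,::-1],None,fx=4.5,fy=4.5,interpolation=cv2.INTER_CUBIC))
"
```

```text
t 43.45 p [0.5136 0.1062 0.1802] gap 0.0649 F [ 0.4 -0.1  0. ]
x [-0.995 -0.101  0.005] y [-0.101  0.995  0.009] z [-0.006  0.009 -1.   ] q [ 0.13   0.294  1.653  0.01   1.2   -1.546]
```

```bash
python3 -c "
from plan import *
W=cal('wrist')
p=plane(W,(266,185),.082); print('rib',p.round(4),stloc(p))
for uv in [(231,178),(301,178)]: p=plane(W,uv,.06); print(stloc(p))
for n,uv in [('-',(242,275)),('0',(325,273)),('+',(410,271))]:
  p=plane(W,uv,.022); print(n,p.round(4),stloc(p))
# bottle heads
C,im=shot('top','t46'); cv2.imwrite('pics/t46d.png',cv2.resize(im[150:200,150:250,::-1],None,fx=7,fy=7,interpolation=cv2.INTER_CUBIC))
"
```

```text
rib [0.5109 0.1103 0.082 ] [-0.1259 -0.0694]
[-0.1255 -0.099 ]
[-0.1248 -0.0386]
- [0.636  0.0984 0.022 ] [-0.0029 -0.0949]
0 [0.6249 0.1889 0.022 ] [-0.004  -0.0037]
+ [0.6136 0.2817 0.022 ] [-0.0052  0.0898]
```

```bash
python3 -c "
from plan import *
T=cal('top')
for c in [(97,198),(342,174),(570,138)]:
  u=(c[0]/7+150-.43,c[1]/7+150-.43); print([plane(T,u,z)[:2].round(4) for z in (.155,)])
"
```

```text
[array([0.6146, 0.2736])]
[array([0.6214, 0.1801])]
[array([0.6329, 0.093 ])]
```

```bash
python3 -c "
from plan import *
p,R=steps((.58,.094,.215),rot(6.25,0),.07,n=4)
p,R=steps((.634,.094,.195),rot(6.25,0),.07,n=3,p0=p,R0=R)
"
```

```text
[0] 0.002 -0.001 -0.002 -0.0161 -0.0046 -0.0093 0.07;0.003 -0.001 -0.002 -0.0162 -0.0047 -0.0092 0.07;0.002 -0.001 -0.002 -0.0161 -0.0048 -0.0092 0.07;0.003 -0.001 -0.002 -0.0162 -0.0048 -0.0092 0.07
[0] 0 0 0 -0.0179 -0.0019 0.0067 0.07;0 0 0 -0.0179 -0.002 0.0066 0.07;0 0 0 -0.0178 -0.0019 0.0067 0.07
```

Call:
{"api": "move_arm", "payload": {"moves": "0.002 -0.001 -0.002 -0.0161 -0.0046 -0.0093 0.07;0.003 -0.001 -0.002 -0.0162 -0.0047 -0.0092 0.07;0.002 -0.001 -0.002 -0.0161 -0.0048 -0.0092 0.07;0.003 -0.001 -0.002 -0.0162 -0.0048 -0.0092 0.07;0 0 0 -0.0179 -0.0019 0.0067 0.07;0 0 0 -0.0179 -0.002 0.0066 0.07;0 0 0 -0.0178 -0.0019 0.0037 0.07;0 0 0 0 0 0 0.07"}}

```text
clock: 44.27
position: [0.6362, 0.0897, 0.1898]
ee_rot: [[-0.994, -0.107, -0.011], [-0.107, 0.994, -0.005], [0.011, -0.003, -1.0]]
ft_force: [0.0, -0.3, -1.2]
finger_gap: 0.0701
```

```bash
python3 st.py; python3 -c "
from plan import *
C,im=shot('wrist','w47'); 
steps((.634,.094,.195),rot(6.25,0),.07,n=1)
print(proj(C,(.634,.094,.158)), proj(C,(.634,.094,.022)),proj(C,robot.sense()['position']))
"
```

```text
t 44.27 p [0.6362 0.0897 0.1898] gap 0.0701 F [ 0.  -0.3 -1.2]
x [-0.994 -0.107  0.011] y [-0.107  0.994 -0.003] z [-0.011 -0.005 -1.   ] q [ 0.084  0.546  1.272 -0.004  1.335 -1.593]
[0] -0.003 -0.012 -0.001 0.0007 0.0042 -0.0052 0.07
[269.42110066 222.38893199] [266.72550856 166.80250225] [262.2603706  249.22762647]
```

```bash
python3 -c "
from plan import *
p,R=steps((.634,.0945,.18),rot(6.25,0),.07,n=2)
p,R=steps((.634,.0945,.103),rot(6.25,0),.07,n=5,p0=p,R0=R)
"
```

```text
[0] -0.002 -0.006 -0.001 0.0002 0.0024 0.0049 0.07;-0.001 -0.006 0 0.0003 0.0024 0.0049 0.07
[0] 0 0 0 0 0 0.0154 0.07;0 0 0 0 0 0.0154 0.07;0 0 0 0 0 0.0154 0.07;0 0 0 0 0 0.0154 0.07;0 0 0 0 0 0.0154 0.07
```

Call:
{"api": "move_arm", "payload": {"moves": "-0.002 -0.006 -0.001 0.0015 0.0034 0.0049 0.07;-0.001 -0.006 0 0.0015 0.0034 0.0049 0.07;0 0 0 0 0 0.0154 0.07;0 0 0 0 0 0.0154 0.07;0 0 0 0 0 0.0154 0.07;0 0 0 0 0 0.0154 0.07;0 0 0 0 0 0.01 0.07;0 0 0 0 0 0 0.07"}}

```text
clock: 44.98
position: [0.6247, 0.0981, 0.1025]
ee_rot: [[-0.994, -0.11, 0.0], [-0.11, 0.994, 0.0], [-0.0, 0.0, -1.0]]
ft_force: [-0.3, -0.3, -1.0]
finger_gap: 0.0697
```

```bash
python3 st.py; python3 -c "
from plan import *
C,im=shot('wrist','w48'); 
"
```

```text
t 44.98 p [0.6247 0.0981 0.1025] gap 0.0697 F [-0.3 -0.3 -1. ]
x [-0.994 -0.11  -0.   ] y [-0.11   0.994  0.   ] z [ 0.  0. -1.] q [ 0.098  0.604  1.394  0.     1.142 -1.583]
```

Call:
{"api": "move_arm", "payload": {"moves": "0 0 0 -0.005 -0.0025 0 0.07;0 0 0 -0.004 -0.002 0 0.07;0 0 0 0 0 0 0.07"}}

```text
clock: 45.28
position: [0.6358, 0.0947, 0.1064]
ee_rot: [[-0.994, -0.11, 0.005], [-0.11, 0.994, 0.001], [-0.005, 0.0, -1.0]]
ft_force: [0.3, 0.4, 0.0]
finger_gap: 0.07
```

```bash
python3 st.py
```

```text
t 45.28 p [0.6358 0.0947 0.1064] gap 0.07 F [0.3 0.4 0. ]
x [-0.994 -0.11  -0.005] y [-0.11   0.994  0.   ] z [ 0.005  0.001 -1.   ] q [ 0.091  0.619  1.36   0.     1.157 -1.591]
```

Call:
{"api": "move_arm", "payload": {"moves": "0 0 0 0.0005 0 0.005 0.07;0 0 0 0.0005 0 0.004 0.07;0 0 0 0 0 0 0.05;0 0 0 0 0 0 0.03;0 0 0 0 0 0 0.03;0 0 0 0 0 0 0.03;0 0 0 0 0 0 0.03;0 0 0 0 0 0 0.03", "squeeze": 50}}

```text
clock: 45.95
position: [0.6358, 0.0943, 0.0982]
ee_rot: [[-0.994, -0.11, 0.008], [-0.11, 0.994, 0.001], [-0.008, -0.0, -1.0]]
ft_force: [0.3, -0.7, 0.2]
finger_gap: 0.0423
```

```bash
python3 st.py; python3 -c "
from plan import *
s=robot.sense(); remember((s['position'][0],s['position'][1],.022),(0,0,1)); 
p,R=steps(s['position']+[0,0,.09],s['ee_rot'],.03,n=4)
C,im=shot('wrist','w49'); 
"
```

```text
t 45.95 p [0.6358 0.0943 0.0982] gap 0.0423 F [ 0.3 -0.7  0.2]
x [-0.994 -0.11  -0.008] y [-0.11   0.994 -0.   ] z [ 0.008  0.001 -1.   ] q [ 0.09   0.627  1.369  0.     1.138 -1.591]
[0] 0 0 0 -0.0002 0 -0.0225 0.03;0 0 0 -0.0002 0 -0.0225 0.03;0 0 0 -0.0002 0 -0.0225 0.03;0 0 0 -0.0001 0 -0.0225 0.03
```

```bash
python3 -c "
from plan import *
s=robot.sense()
p,R=steps(s['position']+[0,0,.06],s['ee_rot'],.03,n=3)
p1=np.r_[.60,-.10,s['position'][2]+.06]
p,R=steps(p1,rot(3,0),.03,p0=p,R0=R,n=7)
p1=np.r_[.612,-.285,s['position'][2]+.04]
p,R=steps(p1,rot(0,0),.03,p0=p,R0=R,n=7)
"
```

```text
[0] 0 0 0 -0.0002 0 -0.02 0.03;0 0 0 -0.0001 0 -0.02 0.03;0 0 0 -0.0002 0 -0.02 0.03
[0] 0 0.001 0.008 0.0081 -0.027 -0.0001 0.03;0 0.001 0.008 0.0079 -0.0271 0 0.03;0 0.001 0.008 0.0077 -0.0272 0 0.03;0 0.001 0.008 0.0075 -0.0272 -0.0001 0.03;0 0.001 0.009 0.0073 -0.0273 0 0.03;0 0.001 0.008 0.007 -0.0273 0 0.03;0 0.002 0.009 0.0068 -0.0274 -0.0001 0.03
[0] 0 0 0.007 -0.0003 -0.0265 0.0029 0.03;0 0 0.008 -0.0005 -0.0265 0.0028 0.03;0 0 0.007 -0.0007 -0.0265 0.0029 0.03;0 0 0.008 -0.0009 -0.0265 0.0028 0.03;0 0 0.007 -0.0012 -0.0264 0.0029 0.03;0 0 0.008 -0.0013 -0.0264 0.0028 0.03;0 0 0.007 -0.0015 -0.0265 0.0029 0.03
```

Call:
{"api": "move_arm", "payload": {"moves": "0 0 0 -0.0002 0 -0.02 0.03;0 0 0 -0.0001 0 -0.02 0.03;0 0 0 -0.0002 0 -0.02 0.03;0 0.001 0.008 0.0081 -0.027 -0.0001 0.03;0 0.001 0.008 0.0079 -0.0271 0 0.03;0 0.001 0.008 0.0077 -0.0272 0 0.03;0 0.001 0.008 0.0075 -0.0272 -0.0001 0.03;0 0.001 0.009 0.0073 -0.0273 0 0.03;0 0.001 0.008 0.007 -0.0273 0 0.03;0 0.002 0.009 0.0068 -0.0274 -0.0001 0.03"}}

```text
clock: 46.83
position: [0.598, -0.1017, 0.1595]
ee_rot: [[-0.998, -0.059, -0.004], [-0.059, 0.998, 0.001], [0.004, 0.001, -1.0]]
ft_force: [-0.0, 0.5, -1.0]
finger_gap: 0.0426
```

```bash
python3 st.py; python3 -c "
from plan import *
bottle_now()
p1,R1=(.612,-.285,.145),rot(0,0)
p,R=steps(p1,rot(0,0),.03,n=8)
C,im=shot('wrist','w50')
"
```

```text
t 46.83 p [ 0.598  -0.1017  0.1595] gap 0.0426 F [-0.   0.5 -1. ]
x [-0.998 -0.059  0.004] y [-0.059  0.998  0.001] z [-0.004  0.001 -1.   ] q [-0.229  0.49   1.429  0.     1.226 -1.858]
base [ 0.5971 -0.1017  0.0833] axis [ 0.011 -0.     1.   ]
[0] 0 0 0.007 -0.0004 -0.023 0.0018 0.03;0 -0.001 0.007 -0.0006 -0.023 0.0018 0.03;0 0 0.007 -0.0007 -0.023 0.0018 0.03;0 -0.001 0.008 -0.0009 -0.0229 0.0018 0.03;0 0 0.007 -0.0011 -0.0229 0.0018 0.03;0 -0.001 0.008 -0.0012 -0.023 0.0018 0.03;0 0 0.007 -0.0014 -0.0229 0.0018 0.03;0.001 -0.001 0.008 -0.0016 -0.0229 0.0017 0.03
```

Call:
{"api": "move_arm", "payload": {"moves": "0 0 0.007 -0.0004 -0.023 0.0018 0.03;0 -0.001 0.007 -0.0006 -0.023 0.0018 0.03;0 0 0.007 -0.0007 -0.023 0.0018 0.03;0 -0.001 0.008 -0.0009 -0.0229 0.0018 0.03;0 0 0.007 -0.0011 -0.0229 0.0018 0.03;0 -0.001 0.008 -0.0012 -0.023 0.0018 0.03;0 0 0.007 -0.0014 -0.0229 0.0018 0.03;0 -0.001 0.008 -0.0016 -0.0180 0.0017 0.03;0 0 0 0 0 0 0.03"}}

```text
clock: 47.63
position: [0.6083, -0.2953, 0.1433]
ee_rot: [[-1.0, 0.01, -0.002], [0.01, 1.0, 0.001], [0.002, 0.001, -1.0]]
ft_force: [-1.0, 0.1, -0.8]
finger_gap: 0.0421
```

```bash
python3 st.py; python3 -c "
from plan import *
bottle_now()
C,im=shot('wrist','w51')
p1,R1=upright((.612,-.287,.014),0)
z=robot.sense()['position']
p,R=steps((.612,-.287,.093),rot(0,0),.03,n=4)
"
```

```text
t 47.63 p [ 0.6083 -0.2953  0.1433] gap 0.0421 F [-1.   0.1 -0.8]
x [-1.     0.01   0.002] y [0.01  1.    0.001] z [-0.002  0.001 -1.   ] q [-0.506  0.658  1.207 -0.     1.279 -2.067]
base [ 0.6076 -0.2952  0.0671] axis [ 0.01  -0.001  1.   ]
[0] 0 -0.001 -0.002 -0.0009 0.0017 0.0126 0.03;0 0 -0.002 -0.0009 0.0017 0.0126 0.03;0.001 -0.001 -0.003 -0.0009 0.0017 0.0126 0.03;0 0 -0.002 -0.001 0.0018 0.0125 0.03
```

Call:
{"api": "move_arm", "payload": {"moves": "0 0.004 -0.002 -0.0009 0.0017 0.0126 0.03;0 0.003 -0.002 -0.0009 0.0017 0.0126 0.03;0 0.002 -0.003 -0.0009 0.0017 0.0126 0.03;0 0 -0.002 -0.001 0.0018 0.0105 0.03;0 0 0 0 0 0 0.03"}}

```text
clock: 48.1
position: [0.612, -0.2821, 0.0891]
ee_rot: [[-1.0, -0.004, -0.014], [-0.005, 1.0, 0.003], [0.014, 0.003, -1.0]]
ft_force: [-0.1, -0.3, -2.3]
finger_gap: 0.0421
```

```bash
python3 st.py; python3 -c "
from plan import *
bottle_now()
"
```

```text
t 48.1 p [ 0.612  -0.2821  0.0891] gap 0.0421 F [-0.1 -0.3 -2.3]
x [-1.    -0.005  0.014] y [-0.004  1.     0.003] z [-0.014  0.003 -1.   ] q [-0.485  0.714  1.246 -0.004  1.195 -2.059]
base [ 0.6103 -0.2819  0.0129] axis [ 0.022 -0.003  1.   ]
```

Call:
{"api": "move_arm", "payload": {"moves": "0 -0.02 0 0 0 0.002 0.03;0 0 0 0 0 0.0015 0.03"}}

```text
clock: 48.27
position: [0.6128, -0.2809, 0.0855]
ee_rot: [[-1.0, -0.007, 0.007], [-0.007, 1.0, 0.002], [-0.007, 0.002, -1.0]]
ft_force: [-4.5, -1.3, 20.8]
finger_gap: 0.0421
```

```bash
python3 st.py; python3 -c "
from plan import *
bottle_now()
"
```

```text
t 48.27 p [ 0.6128 -0.2809  0.0855] gap 0.0421 F [-4.5 -1.3 20.8]
x [-1.    -0.007 -0.007] y [-0.007  1.     0.002] z [ 0.007  0.002 -1.   ] q [-0.486  0.709  1.265  0.006  1.163 -2.066]
base [ 0.6128 -0.2808  0.0094] axis [ 0.001 -0.002  1.   ]
```

Contact with the tray floor. Releasing and going up.

Call:
{"api": "move_arm", "payload": {"moves": "0 0 0 0 0 -0.001 0.045;0 0 0 0 0 0 0.055;0 0 0 0 0 0 0.07;0 0 0 0 0 0 0.07;0 0 0 0 0 0 0.07;0 0 0 0 0 -0.02 0.07;0 0 0 0 0 -0.035 0.07;0 0 0 0 0 -0.04 0.07;0 0 0 0 0 -0.02 0.07"}}

```text
clock: 49.02
position: [0.6105, -0.2785, 0.1992]
ee_rot: [[-1.0, -0.009, -0.003], [-0.009, 1.0, 0.008], [0.003, 0.008, -1.0]]
ft_force: [0.1, 0.3, 0.7]
finger_gap: 0.0703
```

```bash
python3 st.py; python3 -c "
from plan import *
C,im=shot('wrist','w52')
p,R=steps((.60,.0,.21),rot(3,0),.07,n=8)
p,R=steps((.622,.183,.195),rot(6.25,0),.07,n=6,p0=p,R0=R)
"
```

```text
t 49.02 p [ 0.6105 -0.2785  0.1992] gap 0.0703 F [0.1 0.3 0.7]
x [-1.    -0.009  0.003] y [-0.009  1.     0.008] z [-0.003  0.008 -1.   ] q [-0.485  0.602  1.163  0.006  1.382 -2.065]
[0] 0.001 0 -0.005 0.0011 0.0349 -0.0008 0.07;0.001 0 -0.006 0.0009 0.0349 -0.0008 0.07;0.001 0 -0.005 0.0007 0.0349 -0.0008 0.07;0.001 0 -0.006 0.0006 0.0349 -0.0009 0.07;0 0 -0.005 0.0003 0.0349 -0.0009 0.07;0.001 0 -0.006 0.0002 0.0349 -0.0009 0.07;0 0.001 -0.005 -0.0001 0.0349 -0.0009 0.07;0.001 0 -0.006 -0.0002 0.0349 -0.001 0.07
[0] 0 0 -0.009 -0.0053 0.0303 0.0025 0.07;0 0 -0.009 -0.0055 0.0302 0.0025 0.07;0 0 -0.01 -0.0058 0.0301 0.0025 0.07;0 0 -0.009 -0.0061 0.0301 0.0025 0.07;0 0 -0.01 -0.0064 0.0301 0.0025 0.07;0 0 -0.009 -0.0067 0.0299 0.0025 0.07
```

Call:
{"api": "move_arm", "payload": {"moves": "0.001 0 -0.005 0.0011 0.0349 -0.0008 0.07;0.001 0 -0.006 0.0009 0.0349 -0.0008 0.07;0.001 0 -0.005 0.0007 0.0349 -0.0008 0.07;0.001 0 -0.006 0.0006 0.0349 -0.0009 0.07;0 0 -0.005 0.0003 0.0349 -0.0009 0.07;0.001 0 -0.006 0.0002 0.0349 -0.0009 0.07;0 0.001 -0.005 -0.0001 0.0349 -0.0009 0.07;0.001 0 -0.006 -0.0002 0.0349 -0.001 0.07"}}

```text
clock: 49.73
position: [0.599, 0.0043, 0.21]
ee_rot: [[-0.999, -0.044, 0.003], [-0.044, 0.999, -0.003], [-0.003, -0.003, -1.0]]
ft_force: [0.4, 0.0, -0.3]
finger_gap: 0.0698
```

Call:
{"api": "move_arm", "payload": {"moves": "0 0 -0.009 -0.0053 0.0303 0.0005 0.07;0 0 -0.009 -0.0055 0.0302 0.0005 0.07;0 0 -0.01 -0.0058 0.0301 0.0005 0.07;0 0 -0.009 -0.0061 0.0301 0.001 0.07;0 0 -0.01 -0.0064 0.0301 0.001 0.07;0 0 -0.009 -0.0067 0.0259 0.001 0.07;0 0 0 0 0 0 0.07"}}

```text
clock: 50.32
position: [0.6205, 0.1988, 0.2035]
ee_rot: [[-0.994, -0.109, 0.003], [-0.109, 0.994, -0.002], [-0.002, -0.002, -1.0]]
ft_force: [-0.1, -0.1, -0.0]
finger_gap: 0.0698
```

```bash
python3 st.py; python3 -c "
from plan import *
C,im=shot('wrist','w53')
print(proj(C,(.622,.183,.158)),proj(C,(.622,.183,.022)))
p,R=steps((.622,.183,.185),rot(6.25,0),.07,n=2)
"
```

```text
t 50.32 p [0.6205 0.1988 0.2035] gap 0.0698 F [-0.1 -0.1 -0. ]
x [-0.994 -0.109 -0.002] y [-0.109  0.994 -0.002] z [ 0.003 -0.002 -1.   ] q [ 0.255  0.549  1.235 -0.003  1.355 -1.424]
[237.27783875 214.82501964] [246.92192807 162.59132728]
[0] -0.001 0.001 0 0 -0.007 0.0092 0.07;-0.002 0.001 -0.001 0 -0.007 0.0092 0.07
```

Call:
{"api": "move_arm", "payload": {"moves": "0 0 0 -0.0005 -0.007 0.006 0.07;0 0 0 -0.0005 -0.007 0.006 0.07;0 0 0 0 0 0 0.07;0 0 0 0 0 0 0.07"}}

```text
clock: 50.7
position: [0.623, 0.1788, 0.1892]
ee_rot: [[-0.994, -0.106, 0.001], [-0.106, 0.994, -0.004], [-0.001, -0.004, -1.0]]
ft_force: [0.4, 0.0, -1.3]
finger_gap: 0.0699
```

```bash
python3 st.py; python3 -c "
from plan import *
C,im=shot('wrist','w54')
print(proj(C,(.622,.183,.158)),proj(C,robot.sense()['position']))
p,R=steps((.6225,.183,.100),rot(6.25,0),.07,n=6)
"
```

```text
t 50.7 p [0.623  0.1788 0.1892] gap 0.0699 F [ 0.4  0.  -1.3]
x [-0.994 -0.106 -0.001] y [-0.106  0.994 -0.004] z [ 0.001 -0.004 -1.   ] q [ 0.224  0.553  1.262 -0.004  1.326 -1.451]
[269.06996078 223.95927291] [261.62521639 251.05618918]
[0] -0.001 0 -0.001 0 0.0008 0.0149 0.07;-0.001 0 0 0 0.0008 0.0148 0.07;0 0 -0.001 0 0.0007 0.0149 0.07;-0.001 0 0 0 0.0007 0.0148 0.07;0 0 -0.001 0.0001 0.0007 0.0149 0.07;-0.001 0.001 0 0 0.0008 0.0148 0.07
```

Call:
{"api": "move_arm", "payload": {"moves": "0 0 0 -0.0002 0.0008 0.0149 0.07;0 0 0 -0.0002 0.0008 0.0148 0.07;0 0 0 -0.0002 0.0007 0.0149 0.07;0 0 0 0 0.0007 0.0148 0.07;0 0 0 0 0.0007 0.0149 0.07;0 0 0 0 0.0005 0.008 0.07;0 0 0 0 0 0 0.07"}}

```text
clock: 51.33
position: [0.6251, 0.1784, 0.1065]
ee_rot: [[-0.995, -0.099, 0.006], [-0.099, 0.995, -0.003], [-0.006, -0.003, -1.0]]
ft_force: [-0.2, -0.5, -0.3]
finger_gap: 0.07
```

```bash
python3 st.py
```

```text
t 51.33 p [0.6251 0.1784 0.1065] gap 0.07 F [-0.2 -0.5 -0.3]
x [-0.995 -0.099 -0.006] y [-0.099  0.995 -0.003] z [ 0.006 -0.003 -1.   ] q [ 0.223  0.634  1.336 -0.004  1.166 -1.445]
```

Call:
{"api": "move_arm", "payload": {"moves": "0 0 0 0.0008 0.004 0.004 0.07;0 0 0 0.0005 0.003 0.004 0.07;0 0 0 0 0 0 0.07"}}

```text
clock: 51.58
position: [0.6237, 0.1853, 0.0997]
ee_rot: [[-0.995, -0.098, 0.008], [-0.098, 0.995, -0.002], [-0.008, -0.003, -1.0]]
ft_force: [-0.7, 0.1, 0.6]
finger_gap: 0.0701
```

```bash
python3 st.py
```

```text
t 51.58 p [0.6237 0.1853 0.0997] gap 0.0701 F [-0.7  0.1  0.6]
x [-0.995 -0.098 -0.008] y [-0.098  0.995 -0.003] z [ 0.008 -0.002 -1.   ] q [ 0.234  0.642  1.34  -0.004  1.152 -1.433]
```

Call:
{"api": "move_arm", "payload": {"moves": "0 0 0 0 -0.001 0.001 0.055;0 0 0 0 0 0 0.03;0 0 0 0 0 0 0.03;0 0 0 0 0 0 0.03;0 0 0 0 0 0 0.03;0 0 0 0 0 0 0.03", "squeeze": 50}}

```text
clock: 52.08
position: [0.6245, 0.1846, 0.1006]
ee_rot: [[-0.995, -0.098, 0.011], [-0.098, 0.995, -0.002], [-0.01, -0.003, -1.0]]
ft_force: [0.6, 0.5, -0.6]
finger_gap: 0.0423
```

```bash
python3 st.py; python3 -c "
from plan import *
s=robot.sense(); remember((s['position'][0],s['position'][1],.022),(0,0,1)); 
p,R=steps(s['position']+[0,0,.06],s['ee_rot'],.03,n=3)
p,R=steps((.61,.05,s['position'][2]+.06),rot(4,0),.03,p0=p,R0=R,n=6)
"
```

```text
t 52.08 p [0.6245 0.1846 0.1006] gap 0.0423 F [ 0.6  0.5 -0.6]
x [-0.995 -0.098 -0.01 ] y [-0.098  0.995 -0.003] z [ 0.011 -0.002 -1.   ] q [ 0.233  0.641  1.34  -0.004  1.151 -1.435]
[0] 0 0 0 -0.0002 -0.0001 -0.02 0.03;0 0 0 -0.0002 0 -0.02 0.03;0 0 0 -0.0002 -0.0001 -0.02 0.03
[0] 0 0.002 0.005 0.0046 -0.0221 0 0.03;0 0.002 0.005 0.0045 -0.0221 0 0.03;-0.001 0.002 0.005 0.0044 -0.0221 0 0.03;0 0.002 0.004 0.0043 -0.0222 0 0.03;-0.001 0.001 0.005 0.0041 -0.0222 0.0001 0.03;0 0.002 0.004 0.0041 -0.0221 0 0.03
```

Call:
{"api": "move_arm", "payload": {"moves": "0 0 0 -0.0002 -0.0001 -0.02 0.03;0 0 0 -0.0002 0 -0.02 0.03;0 0 0 -0.0002 -0.0001 -0.02 0.03;0 0 0.005 0.0046 -0.0221 0 0.03;0 0 0.005 0.0045 -0.0221 0 0.03;0 0 0.005 0.0044 -0.0221 0 0.03;0 0 0.004 0.0043 -0.0222 0 0.03;0 0 0.005 0.0041 -0.0222 0.0001 0.03;0 0 0.004 0.0041 -0.0221 0 0.03"}}

```text
clock: 52.83
position: [0.6087, 0.0491, 0.1627]
ee_rot: [[-0.997, -0.075, 0.009], [-0.075, 0.997, -0.001], [-0.009, -0.002, -1.0]]
ft_force: [0.4, 0.1, -2.6]
finger_gap: 0.0422
```

```bash
python3 st.py; python3 -c "
from plan import *
bottle_now()
p,R=steps((.612,-.192,.145),rot(0.5,0),.03,n=10)
C,im=shot('wrist','w55')
"
```

```text
t 52.83 p [0.6087 0.0491 0.1627] gap 0.0422 F [ 0.4  0.1 -2.6]
x [-0.997 -0.075 -0.009] y [-0.075  0.997 -0.002] z [ 0.009 -0.001 -1.   ] q [ 0.021  0.489  1.423 -0.002  1.221 -1.624]
base [0.6086 0.0491 0.084 ] axis [ 0.001 -0.     1.   ]
[0] 0 0.001 0.007 0.0015 -0.0241 0.0018 0.03;0 0.001 0.007 0.0013 -0.0241 0.0018 0.03;0 0.001 0.007 0.0012 -0.0241 0.0018 0.03;0 0.001 0.006 0.001 -0.0241 0.0018 0.03;0 0.001 0.007 0.0008 -0.0241 0.0018 0.03;0 0.001 0.006 0.0007 -0.0241 0.0018 0.03;0 0.001 0.007 0.0005 -0.0241 0.0018 0.03;-0.001 0.001 0.006 0.0003 -0.0241 0.0018 0.03;0 0.001 0.007 0.0002 -0.024 0.0018 0.03;-0.001 0 0.006 0.0001 -0.0241 0.0018 0.03
```

Call:
{"api": "move_arm", "payload": {"moves": "0 0 0.007 0.0015 -0.0241 0.0018 0.03;0 0 0.007 0.0013 -0.0241 0.0018 0.03;0 0 0.007 0.0012 -0.0241 0.0018 0.03;0 0 0.006 0.001 -0.0241 0.0018 0.03;0 0 0.007 0.0008 -0.0241 0.0018 0.03;0 0 0.006 0.0007 -0.0241 0.0018 0.03;0 0 0.007 0.0005 -0.0241 0.0018 0.03;0 0 0.006 0.0003 -0.0241 0.0018 0.03;0 0 0.007 0.0002 -0.020 0.0018 0.03;0 0 0.006 0.0001 -0.010 0.0018 0.03;0 0 0 0 0 0 0.03"}}

```text
clock: 53.8
position: [0.6096, -0.1888, 0.1444]
ee_rot: [[-1.0, -0.001, 0.009], [-0.001, 1.0, -0.002], [-0.009, -0.002, -1.0]]
ft_force: [-0.3, 0.2, -1.6]
finger_gap: 0.0424
```

```bash
python3 st.py; python3 -c "
from plan import *
bottle_now()
p,R=steps((.612,-.191,.093),rot(0.5,0),.03,n=4)
C,im=shot('wrist','w56')
"
```

```text
t 53.8 p [ 0.6096 -0.1888  0.1444] gap 0.0424 F [-0.3  0.2 -1.6]
x [-1.    -0.001 -0.009] y [-0.001  1.    -0.002] z [ 0.009 -0.002 -1.   ] q [-0.358  0.567  1.35   0.002  1.216 -1.931]
base [ 0.6095 -0.1887  0.0657] axis [ 0.001 -0.001  1.   ]
[0] 0 0.002 -0.002 -0.0005 -0.0005 0.0128 0.03;-0.001 0.002 -0.002 -0.0005 -0.0005 0.0129 0.03;0 0.002 -0.002 -0.0005 -0.0006 0.0128 0.03;-0.001 0.003 -0.001 -0.0006 -0.0005 0.0129 0.03
```

Call:
{"api": "move_arm", "payload": {"moves": "0 0 0 -0.0005 0 0.0128 0.03;0 0 0 -0.0005 0 0.0129 0.03;0 0 0 -0.0005 0 0.0128 0.03;0 0 0 0 0 0.009 0.03;0 0 0 0 0 0 0.03"}}

```text
clock: 54.27
position: [0.6121, -0.1823, 0.0918]
ee_rot: [[-1.0, -0.007, 0.008], [-0.007, 1.0, -0.001], [-0.008, -0.001, -1.0]]
ft_force: [-0.7, -0.3, -2.1]
finger_gap: 0.0419
```

```bash
python3 st.py; python3 -c "
from plan import *
bottle_now()
"
```

```text
t 54.27 p [ 0.6121 -0.1823  0.0918] gap 0.0419 F [-0.7 -0.3 -2.1]
x [-1.    -0.007 -0.008] y [-0.007  1.    -0.001] z [ 0.008 -0.001 -1.   ] q [-0.348  0.626  1.386  0.003  1.121 -1.927]
base [ 0.612  -0.1822  0.0132] axis [ 0.002 -0.002  1.   ]
```

Call:
{"api": "move_arm", "payload": {"moves": "0 0 0 0 -0.004 0.001 0.03;0 0 0 0 -0.003 0.002 0.03;0 0 0 0 0 0.002 0.03"}}

```text
clock: 54.52
position: [0.6132, -0.1882, 0.0878]
ee_rot: [[-1.0, -0.01, 0.01], [-0.01, 1.0, -0.0], [-0.01, -0.0, -1.0]]
ft_force: [-6.2, 3.8, 26.8]
finger_gap: 0.042
```

```bash
python3 st.py; python3 -c "
from plan import *
bottle_now()
"
```

```text
t 54.52 p [ 0.6132 -0.1882  0.0878] gap 0.042 F [-6.2  3.8 26.8]
x [-1.   -0.01 -0.01] y [-0.01  1.   -0.  ] z [ 0.01 -0.   -1.  ] q [-0.356  0.636  1.381  0.004  1.116 -1.938]
base [ 0.6132 -0.188   0.0092] axis [ 0.001 -0.002  1.   ]
```

Call:
{"api": "move_arm", "payload": {"moves": "0 0 0 0 0 -0.0015 0.045;0 0 0 0 0 0 0.055;0 0 0 0 0 0 0.065;0 0 0 0 0 0 0.065;0 0 0 0 0 0 0.065;0 0 0 0 0 -0.02 0.065;0 0 0 0 0 -0.035 0.065;0 0 0 0 0 -0.04 0.07;0 0 0 0 0 -0.02 0.07"}}

```text
clock: 55.27
position: [0.6104, -0.1885, 0.2044]
ee_rot: [[-1.0, -0.009, 0.003], [-0.009, 1.0, 0.002], [-0.003, 0.002, -1.0]]
ft_force: [0.3, 0.1, -0.1]
finger_gap: 0.0698
```

```bash
python3 st.py; python3 -c "
from plan import *
C,im=shot('wrist','w57')
p,R=steps((.60,.05,.215),rot(4,0),.07,n=8)
p,R=steps((.616,.277,.20),rot(10,0),.07,n=8,p0=p,R0=R)
"
```

```text
t 55.27 p [ 0.6104 -0.1885  0.2044] gap 0.0698 F [ 0.3  0.1 -0.1]
x [-1.    -0.009 -0.003] y [-0.009  1.     0.002] z [ 0.003  0.002 -1.   ] q [-0.358  0.519  1.278  0.003  1.342 -1.939]
[0] 0 0.001 -0.008 0.0011 0.0299 -0.0009 0.07;0 0.001 -0.008 0.0009 0.0299 -0.0009 0.07;0 0.001 -0.007 0.0007 0.0299 -0.001 0.07;0 0.001 -0.008 0.0004 0.0299 -0.0009 0.07;0 0.001 -0.007 0.0002 0.0299 -0.001 0.07;0 0.001 -0.008 0 0.0298 -0.0009 0.07;0 0 -0.007 -0.0002 0.0299 -0.001 0.07;0.001 0.001 -0.008 -0.0005 0.0298 -0.0009 0.07
[0] 0 0 -0.013 -0.004 0.0282 0.0019 0.07;0 0 -0.013 -0.0043 0.0281 0.0019 0.07;0 0 -0.013 -0.0047 0.0281 0.0018 0.07;0 0 -0.013 -0.0051 0.028 0.0019 0.07;0 0 -0.013 -0.0054 0.0279 0.0018 0.07;0 0 -0.013 -0.0058 0.0278 0.0019 0.07;0 0 -0.013 -0.0062 0.0278 0.0018 0.07;0 0 -0.013 -0.0066 0.0277 0.0019 0.07
```

Call:
{"api": "move_arm", "payload": {"moves": "0 0.001 -0.008 0.0011 0.0299 -0.0009 0.07;0 0.001 -0.008 0.0009 0.0299 -0.0009 0.07;0 0.001 -0.007 0.0007 0.0299 -0.001 0.07;0 0.001 -0.008 0.0004 0.0299 -0.0009 0.07;0 0.001 -0.007 0.0002 0.0299 -0.001 0.07;0 0.001 -0.008 0 0.0298 -0.0009 0.07;0 0 -0.007 -0.0002 0.0299 -0.001 0.07;0.001 0.001 -0.008 -0.0005 0.0298 -0.0009 0.07"}}

```text
clock: 55.98
position: [0.5995, 0.0534, 0.2155]
ee_rot: [[-0.998, -0.064, 0.003], [-0.064, 0.998, -0.003], [-0.003, -0.003, -1.0]]
ft_force: [1.3, -0.2, 0.1]
finger_gap: 0.07
```

Call:
{"api": "move_arm", "payload": {"moves": "0 0 -0.013 -0.004 0.0282 0.0009 0.07;0 0 -0.013 -0.0043 0.0281 0.0009 0.07;0 0 -0.013 -0.0047 0.0281 0.0008 0.07;0 0 -0.013 -0.0051 0.028 0.0009 0.07;0 0 -0.013 -0.0054 0.0279 0.0008 0.07;0 0 -0.013 -0.0058 0.0258 0.0009 0.07;0 0 -0.013 -0.0062 0.0208 0.0008 0.07;0 0 -0.013 -0.0066 0.0127 0.0009 0.07;0 0 0 0 0 0 0.07"}}

```text
clock: 56.73
position: [0.6176, 0.2729, 0.2044]
ee_rot: [[-0.984, -0.178, 0.001], [-0.178, 0.984, -0.003], [-0.001, -0.003, -1.0]]
ft_force: [-0.2, -0.4, 0.7]
finger_gap: 0.0698
```

```bash
python3 st.py; python3 -c "
from plan import *
C,im=shot('wrist','w58')
print(proj(C,(.616,.277,.158)),proj(C,(.616,.277,.022)))
p,R=steps((.616,.277,.19),rot(10,0),.07,n=2)
"
```

```text
t 56.73 p [0.6176 0.2729 0.2044] gap 0.0698 F [-0.2 -0.4  0.7]
x [-0.984 -0.178 -0.001] y [-0.178  0.984 -0.003] z [ 0.001 -0.003 -1.   ] q [ 0.363  0.606  1.146 -0.003  1.39  -1.386]
[268.97061239 213.53641519] [266.5697539  162.14503324]
[0] -0.002 0 0.002 0.0003 0.0027 0.0072 0.07;-0.002 0 0.001 0.0002 0.0027 0.0071 0.07
```

Call:
{"api": "move_arm", "payload": {"moves": "0 0 0 0.0003 0.0027 0.0072 0.07; 0 0 0 0.0003 0.0027 0.0072 0.07; 0 0 0 0 0 0 0.07"}}

```text
clock: 57.03
position: [0.6157, 0.2754, 0.1881]
ee_rot: [[-0.985, -0.175, 0.0], [-0.175, 0.985, -0.004], [0.0, -0.004, -1.0]]
ft_force: [0.1, 0.1, -0.6]
finger_gap: 0.0699
```

```bash
python3 st.py
```

```text
t 57.03 p [0.6157 0.2754 0.1881] gap 0.0699 F [ 0.1  0.1 -0.6]
x [-0.985 -0.175  0.   ] y [-0.175  0.985 -0.004] z [ 0.    -0.004 -1.   ] q [ 0.368  0.616  1.168 -0.004  1.359 -1.378]
```

Call:
{"api": "move_arm", "payload": {"moves": "0 0 0 0 0.001 0.0149 0.07; 0 0 0 0 0.0005 0.0149 0.07; 0 0 0 0 0 0.0149 0.07; 0 0 0 0 0 0.0149 0.07; 0 0 0 0 0 0.0149 0.07; 0 0 0 0 0 0 0.07; 0 0 0 0 0 0 0.07"}}

```text
clock: 57.62
position: [0.6157, 0.2714, 0.1106]
ee_rot: [[-0.986, -0.168, 0.001], [-0.168, 0.986, -0.004], [0.0, -0.004, -1.0]]
ft_force: [-0.6, 0.5, 0.4]
finger_gap: 0.0702
```

Call:
{"api": "move_arm", "payload": {"moves": "0 0 0 -0.001 0.004 0.005 0.07; 0 0 0 0 0.002 0.005 0.07; 0 0 0 0 0 0 0.07"}}

```text
clock: 57.87
position: [0.6165, 0.2773, 0.1021]
ee_rot: [[-0.986, -0.166, 0.003], [-0.166, 0.986, -0.003], [-0.002, -0.004, -1.0]]
ft_force: [-0.2, 0.1, -0.6]
finger_gap: 0.0696
```

Call:
{"api": "move_arm", "payload": {"moves": "0 0 0 0 0 0 0.03; 0 0 0 0 0 0 0.03; 0 0 0 0 0 0 0.03; 0 0 0 0 0 0 0.03; 0 0 0 0 0 0 0.03; 0 0 0 0 0 0 0.03", "squeeze": 50}}

```text
clock: 58.37
position: [0.6171, 0.2779, 0.104]
ee_rot: [[-0.986, -0.167, 0.006], [-0.167, 0.986, -0.003], [-0.005, -0.003, -1.0]]
ft_force: [0.2, -0.4, -1.1]
finger_gap: 0.0417
```

```bash
python3 - <<'E'
from plan import *
from bench import robot
s=robot.sense();p=s["position"]
remember((p[0],p[1],.022),(0,0,1))
print(s["finger_gap"],p,s["ft_force"])
E
```

```text
0.041692972855381226 [0.61706663 0.2778784  0.10401399] [ 0.17426033 -0.43230794 -1.14076862]
```

Call:
{"api": "move_arm", "payload": {"moves": "0 0 0 0 0 -0.02 0.03; 0 0 0 0 0 -0.02 0.03; 0 0 0 0 0 -0.02 0.03; 0 0 0 0 0 0 0.03"}}

```text
clock: 58.7
position: [0.616, 0.2776, 0.1643]
ee_rot: [[-0.986, -0.167, 0.002], [-0.167, 0.986, -0.004], [-0.001, -0.004, -1.0]]
ft_force: [-0.6, 0.7, 0.3]
finger_gap: 0.0416
```

```bash
python3 - <<'E'
from plan import *
from bench import robot
b=bottle_now();print(b)
s=robot.sense();p=s["position"];z=p[2]
steps((.60,.05,z+.01),rot(5,0),.03,n=9)
E
python3 st.py
```

```text
base [0.6156 0.2775 0.0823] axis [0.004 0.002 1.   ]
None
[0] 0 0 0.009 0.006 -0.0246 -0.001 0.03;-0.001 0 0.009 0.0057 -0.0247 -0.001 0.03;0 0 0.009 0.0055 -0.0248 -0.001 0.03;-0.001 0 0.009 0.0053 -0.0248 -0.001 0.03;0 0 0.009 0.0051 -0.0248 -0.0011 0.03;-0.001 0 0.009 0.0048 -0.0249 -0.0011 0.03;0 0 0.009 0.0046 -0.0249 -0.0011 0.03;-0.001 0.001 0.009 0.0044 -0.025 -0.0011 0.03;0 0 0.008 0.0042 -0.025 -0.0011 0.03
t 58.7 p [0.616  0.2776 0.1643] gap 0.0416 F [-0.6  0.7  0.3]
x [-0.986 -0.167 -0.001] y [-0.167  0.986 -0.004] z [ 0.002 -0.004 -1.   ] q [ 0.371  0.637  1.191 -0.005  1.314 -1.366]
```

Call:
{"api": "move_arm", "payload": {"moves": "0 0 0.009 0.006 -0.0246 -0.001 0.03; 0 0 0.009 0.0057 -0.0247 -0.001 0.03; 0 0 0.009 0.0055 -0.0248 -0.001 0.03; 0 0 0.009 0.0053 -0.0248 -0.001 0.03; 0 0 0.009 0.0051 -0.0248 -0.001 0.03; 0 0 0.009 0.0048 -0.0249 -0.001 0.03; 0 0 0.009 0.0046 -0.0249 -0.001 0.03; 0 0 0.009 0.0044 -0.025 -0.001 0.03; 0 0 0.008 0.0042 -0.025 -0.001 0.03"}}

```text
clock: 59.45
position: [0.597, 0.0451, 0.1686]
ee_rot: [[-0.996, -0.091, -0.002], [-0.091, 0.996, -0.004], [0.003, -0.003, -1.0]]
ft_force: [0.7, -0.2, -1.1]
finger_gap: 0.0418
```

```bash
python3 - <<'E'
from plan import *
from bench import robot
b=bottle_now()
s=robot.sense();p=s["position"];z=p[2]
print(p,s["finger_gap"])
steps((.612,-.094,.164),rot(0,0),.03,n=6)
E
python3 st.py
```

```text
base [0.5964 0.045  0.0866] axis [0.008 0.001 1.   ]
[0.59697977 0.04510918 0.1685645 ] 0.0417920292221677
[0] -0.001 0 0.015 -0.0004 -0.0233 0.0008 0.03;-0.001 0 0.015 -0.0007 -0.0233 0.0008 0.03;0 -0.001 0.015 -0.0011 -0.0233 0.0008 0.03;-0.001 0 0.015 -0.0014 -0.0233 0.0008 0.03;0 -0.001 0.016 -0.0018 -0.0232 0.0008 0.03;-0.001 0 0.015 -0.0022 -0.0233 0.0008 0.03
t 59.45 p [0.597  0.0451 0.1686] gap 0.0418 F [ 0.7 -0.2 -1.1]
x [-0.996 -0.091  0.003] y [-0.091  0.996 -0.003] z [-0.002 -0.004 -1.   ] q [ 0.016  0.464  1.446 -0.004  1.234 -1.645]
```

Call:
{"api": "move_arm", "payload": {"moves": "0 0 0.015 -0.0005 -0.0233 0.0008 0.03; 0 0 0.015 -0.001 -0.0233 0.0008 0.03; 0 0 0.015 -0.001 -0.0233 0.0008 0.03; 0 0 0.015 -0.0015 -0.022 0.0008 0.03; 0 0 0.015 -0.002 -0.014 0.0008 0.03; 0 0 0.015 -0.002 -0.007 0.0008 0.03; 0 0 0 0 0 0 0.03"}}

```text
clock: 60.03
position: [0.6098, -0.0774, 0.1597]
ee_rot: [[-1.0, 0.009, -0.006], [0.009, 1.0, -0.004], [0.006, -0.004, -1.0]]
ft_force: [0.5, -0.8, -0.7]
finger_gap: 0.042
```

```bash
python3 - <<'E'
from plan import *
bottle_now()
E
python3 st.py
```

```text
base [ 0.6089 -0.0774  0.0777] axis [0.011 0.    1.   ]
t 60.03 p [ 0.6098 -0.0774  0.1597] gap 0.042 F [ 0.5 -0.8 -0.7]
x [-1.     0.009  0.006] y [ 0.009  1.    -0.004] z [-0.006 -0.004 -1.   ] q [-0.184  0.509  1.401 -0.005  1.238 -1.744]
```

Call:
{"api": "move_arm", "payload": {"moves": "0 -0.005 0 -0.001 -0.007 0.013 0.03; 0 -0.005 0 -0.001 -0.006 0.013 0.03; 0 0 0 0 0 0.013 0.03; 0 0 0 0 0 0.01 0.03; 0 0 0 0 0 0 0.03"}}

```text
clock: 60.45
position: [0.6123, -0.0867, 0.1083]
ee_rot: [[-1.0, 0.006, 0.005], [0.006, 1.0, -0.003], [-0.005, -0.003, -1.0]]
ft_force: [-0.2, 0.6, -0.7]
finger_gap: 0.0419
```

```bash
python3 - <<'E'
from plan import *
bottle_now()
E
python3 st.py
```

```text
base [ 0.6123 -0.0866  0.0263] axis [ 0.    -0.001  1.   ]
t 60.45 p [ 0.6123 -0.0867  0.1083] gap 0.0419 F [-0.2  0.6 -0.7]
x [-1.     0.006 -0.005] y [ 0.006  1.    -0.003] z [ 0.005 -0.003 -1.   ] q [-0.199  0.567  1.44  -0.002  1.13  -1.763]
```

Call:
{"api": "move_arm", "payload": {"moves": "0 0 0 0 -0.003 0.006 0.03; 0 0 0 0 0 0.005 0.03; 0 0 0 0 0 0 0.03"}}

```text
clock: 60.7
position: [0.6128, -0.0881, 0.097]
ee_rot: [[-1.0, 0.004, 0.005], [0.004, 1.0, -0.003], [-0.005, -0.003, -1.0]]
ft_force: [-0.1, -0.4, -1.0]
finger_gap: 0.042
```

```bash
python3 - <<'E'
from plan import *
bottle_now()
E
python3 st.py
```

```text
base [ 0.6128 -0.0881  0.015 ] axis [-0.    -0.001  1.   ]
t 60.7 p [ 0.6128 -0.0881  0.097 ] gap 0.042 F [-0.1 -0.4 -1. ]
x [-1.     0.004 -0.005] y [ 0.004  1.    -0.003] z [ 0.005 -0.003 -1.   ] q [-0.201  0.581  1.446 -0.002  1.109 -1.768]
```

Call:
{"api": "move_arm", "payload": {"moves": "0 0 0 0 0 0.003 0.03; 0 0 0 0 0 0.002 0.03; 0 0 0 0 0 0.0015 0.03"}}

```text
clock: 60.95
position: [0.6134, -0.0878, 0.0913]
ee_rot: [[-1.0, 0.003, 0.007], [0.003, 1.0, -0.003], [-0.007, -0.003, -1.0]]
ft_force: [2.0, 2.3, 18.1]
finger_gap: 0.0417
```

Contact at the expected height (base ≈ .0093). Releasing.

Call:
{"api": "move_arm", "payload": {"moves": "0 0 0 0 0 -0.0015 0.045; 0 0 0 0 0 0 0.055; 0 0 0 0 0 0 0.065; 0 0 0 0 0 0 0.065; 0 0 0 0 0 0 0.065; 0 0 0 0 0 -0.02 0.065; 0 0 0 0 0 -0.035 0.065; 0 0 0 0 0 -0.04 0.065; 0 0 0 0 0 -0.03 0.065; 0 0 0 0.02 0.01 -0.03 0.065; 0 0 0 0.03 0.03 -0.02 0.065; 0 0 0 0 0 0 0.065"}}

```text
clock: 61.95
position: [0.5631, -0.0497, 0.2725]
ee_rot: [[-1.0, 0.006, 0.004], [0.006, 1.0, -0.002], [-0.004, -0.002, -1.0]]
ft_force: [1.1, -0.2, 0.8]
finger_gap: 0.0649
```

```bash
python3 - <<'E'
from h import *
import cv2
for n in ("top","scene","wrist"): shot(n,n[0]+"60")
a=[cv2.imread(f"pics/{k}60.png") for k in "tsw"]
cv2.imwrite("pics/m60.png",cv2.resize(np.hstack(a[:2]),(800,300)))
E
python3 st.py
```

```text
t 62.1 p [ 0.5647 -0.0524  0.2678] gap 0.0651 F [-0.2 -1.  -0.4]
x [-1.     0.007  0.001] y [ 0.007  1.    -0.002] z [-0.001 -0.002 -1.   ] q [-0.156  0.314  1.418 -0.002  1.41  -1.72 ]
```

View pics/t60.png

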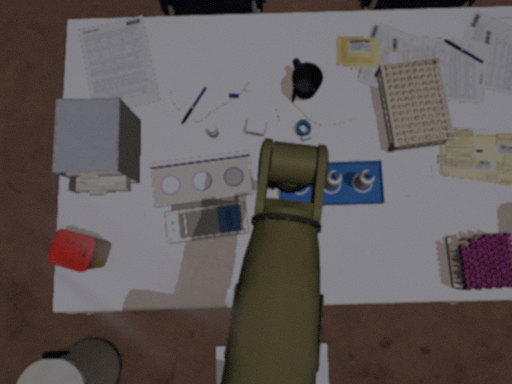

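View pics/s60.png

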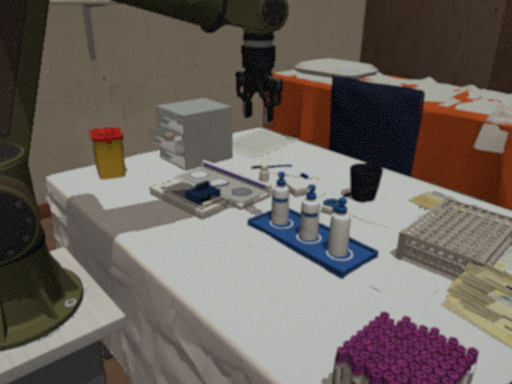

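View pics/w60.png

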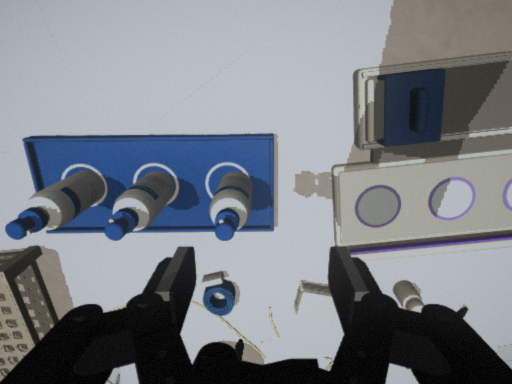

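The three pictures agree. In the scene view the bottles stand upright in the tray at about (280,200), (311,215) and (340,230). In the wrist view the cover is over the button, with its rib at about (420,108). The swabs, tourniquet and ointment bottle are standing. I'll do one numeric check of the cover, bases and uprightness.

```bash
python3 - <<'E'
from h import *
from plan import *
C=cal("wrist")
p=plane(C,(420,108),.080); print("rib",p,stloc(p) )
for b in [(.6134,-.0878),(.613,-.188),(.613,-.281)]:
    print(b,"wrist base",proj(C,(*b,.010)),"head",proj(C,(*b,.146)),"scene base",proj(cal("scene"),(*b,.010)),"head",proj(cal("scene"),(*b,.146)))
E
```

```text
rib [0.51007778 0.10693254 0.08      ] [-0.1271 -0.0727]
(0.6134, -0.0878) wrist base [235.29690032 185.31307984] head [223.51883525 231.32383219] scene base [279.90270505 220.31142154] head [281.80343548 171.48438303]
(0.613, -0.188) wrist base [159.36335133 185.49045811] head [114.44322706 231.53725376] scene base [308.23114575 235.25254631] head [311.79892496 183.96880984]
(0.613, -0.281) wrist base [ 89.02237034 185.9221    ] head [ 13.48535529 232.09985813] scene base [338.0490271  250.86900769] head [343.58004382 197.10506924]
```

```bash
python3 -c "
from bench import workorder; print(workorder.close_job())"
```

```text
the job is handed in; nothing more can be done
None
```

I stood all three bottles on the glass plate, then opened the cover, pressed the green button fully down (about 20 N) and slid the cover back to its closed stop. Then I moved the bottles one by one into the blue tray and handed the job in at about 62 s of the 210 s. One bottle was knocked off the plate at about 23 s, so I put it back before the button step.

**Last checks:**
- **Bottles:** all three stand upright in the tray at about (.613, −.088), (.613, −.188) and (.613, −.281). Their projected bases and heads match the wrist and scene pictures to within several pixels, too small to mean a tilt.
- **Cover:** the rib measured at station y −72.7 mm in the last picture and −69.4 mm right after closing. The two readings differ by 3 mm, but both mean closed within the 6 mm limit.
- **Button:** it had sprung back before I closed the cover.
- **Bystanders:** the tourniquet, swabs and ointment bottle are standing and look unmoved. I checked them only by eye in the last pictures.
- **Gripper:** it is clear of everything, and I saw no slackening of the grip.

No check failed, and the hand-in reported no verdict.

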